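Pack the tested boards and latch the case

TASK

First set the bench supply's lever upright, over its green standby band. Then slide every board up out of the test rack and stand each fully home in a foam slot of the blue case, lay the white power brick flat in the case's foam bay, shut the lid, hook the steel loop over the keeper and press the orange lever all the way down so the lid is pulled tight. Leave the tape, the screwdriver and the parts bin alone.

Things in the scene. Friction and masses are not known exactly. Their poses are not given: they have to be found in the camera images.
- supply_lever (a joint): Angle of the red-knobbed lever on the bench supply, rad. 0 leans 0.9 rad from upright towards the supply's own -x side (red band, towards the robot); 0.9 is exactly upright, over the green band (standby); 1.8 leans 0.9 rad to its +x side. Stays where it is left (about 1.5 N at the knob moves it).
- supply_knob (a point): Centre of the lever's red ball knob, 26 mm across, on a rod 10 mm thick. It moves on a circle of 80 mm radius about a horizontal axis along the supply's own y, 60 mm above the counter, at the origin of supply in plan. The point's x axis leans with the lever.
- supply: The bench supply: a grey fixed box 100 (x) x 80 (y) x 60 mm high. Origin under its centre on the counter; own x points roughly away from the robot. Across the top a red band near its -x end and a green band at the middle, where the lever is upright.
- rack: The fixed grey and black test rack, 206 (x) x 116 (y) mm, its side guides 74 mm high. Origin under its centre. It has four slots across x, at own x = -75, -25, 25 and 75 mm, y = 0; the slots are 9 mm wide and the boards stand in them, underside 12 mm above the counter, their normals along the rack's x.
- board0_center (a point): The centre (half-way up) of a circuit board: a green plate 100 mm wide, 90 mm high, 6 mm thick, with a black grip strip along its whole top edge, 9 mm thick and 14 mm high (its middle 38 mm above this point). Own x is the board's normal, y its width, z up. 0.12 kg. At the start it stands upright in one of the rack's four slots. Absent (None) in some starts.
- board1_center (a point): The centre (half-way up) of a circuit board: a green plate 100 mm wide, 90 mm high, 6 mm thick, with a black grip strip along its whole top edge, 9 mm thick and 14 mm high (its middle 38 mm above this point). Own x is the board's normal, y its width, z up. 0.12 kg. At the start it stands upright in one of the rack's four slots. Absent (None) in some starts.
- board2_center (a point): The centre (half-way up) of a circuit board: a green plate 100 mm wide, 90 mm high, 6 mm thick, with a black grip strip along its whole top edge, 9 mm thick and 14 mm high (its middle 38 mm above this point). Own x is the board's normal, y its width, z up. 0.12 kg. At the start it stands upright in one of the rack's four slots. Absent (None) in some starts.
- board3_center (a point): The centre (half-way up) of a circuit board: a green plate 100 mm wide, 90 mm high, 6 mm thick, with a black grip strip along its whole top edge, 9 mm thick and 14 mm high (its middle 38 mm above this point). Own x is the board's normal, y its width, z up. 0.12 kg. At the start it stands upright in one of the rack's four slots. Absent (None) in some starts.
- brick_center (a point): The centre (half-way up) of the white power brick with a yellow patch on top: 85 (own x) x 36 (y) x 45 mm high (z), 0.25 kg, loose on the counter.
- case: Blue carrying case, fixed: 218 (x) x 124 (y) mm, rim 105 mm up, walls 6 mm, floor 8 mm. Origin under its centre on the counter. Latch on its -y face: lever pivot axis parallel to the case's x at x = 0, y = -80 mm (18 mm off the face), 66 mm up. Lid hinged on the +y rim: axis parallel to x at y = 62 mm, 105 mm up. Dark foam inside has three slots and a bay.
- case_slot0 (a point): Centre of the mouth of a board slot in the foam, 50 mm above the counter. The slot is 14 mm wide (case x), 112 mm long (case y) and 42 mm deep down to the case floor (8 mm above the counter). A board fully home stands with its normal along the case's x and its centre about 53 mm above the counter. The three slots are 44 mm apart.
- case_slot1 (a point): As case_slot0, the next slot (44 mm further along case x).
- case_slot2 (a point): As case_slot0, the third slot (88 mm along case x from the first).
- case_bay (a point): Centre of the flat foam bay for the brick, on its surface, 44 mm above the counter. The bay is 76 mm along case x and 112 mm along case y, with the case's rim 61 mm above it; the brick belongs flat on it, underside down, its long side along the case's y to leave finger room.
- lid (a joint): Lid angle, rad: 0 pulled down tight, about 0.043 resting shut on the springy rubber gasket, 1.57 standing straight up, 2.0 fully open. A stiff hinge: stays where it is left; about 3 N at the free edge moves it. The gasket springs back to 0.043 unless the latch holds the lid (5 to 12 N).
- lid_edge (a point): Point on the lid's outer (top) face, in the middle of its width and 15 mm from the free edge (109 mm from the hinge). The lid is a grey slab 218 x 124 x 13 mm. With the lid shut it lies 120 mm above the counter. The point's z is the outward normal of the outer face.
- keeper (a point): Seat of the keeper hook on the lid's free edge: centre of the hooked bar, 9 mm outside the lid's edge, 116 mm above the counter with the lid tight (121 on the gasket); axes parallel to the case's when shut. Hook 36 mm wide (x): floor 4 mm below, lip's inner face 4.5 mm further out, its top 2 mm above this point. Behind, at x = +-20 mm, two posts 6 mm wide, 14 mm above the seat, stop the bar.
- latch_lever (a joint): Angle of the orange latch lever about its pivot, rad: 0 points straight up, 1.57 straight out from the case, 2.62 fully down (its stop, over-centre, pointing down and 30 degrees out from the case's face). Stays where it is left; pressing it home with the loop hooked takes about 5 N near its end.
- latch_handle (a point): Point on the orange latch lever 44 mm from its pivot, 4 mm short of its end; the lever is a plate 36 mm wide and 6 mm thick.
- latch_loop (a joint): Angle of the steel loop relative to the latch lever, rad: the loop leans outward from vertical by (latch_lever - latch_loop). Light friction: stays where it is left.
- latch_bar (a point): Centre of the steel loop's cross-bar, 8 mm thick, 52 mm long, parallel to the case's x. The loop hangs on the latch lever 16 mm from its pivot, 0.785 rad ahead of the lever (towards down); from there to the bar is 66 mm. At the starting lever angle the bar swings in over the lip; pushing it down (about 5 N) seats it and turns the lever along. The lever fits inside the loop.
- tape: Bystander: black roll of tape, 90 mm across, 22 mm high, lying flat.
- driver: Bystander: yellow-handled screwdriver, 190 mm long, lying.
- bin: Bystander: blue parts bin 140 x 110 x 70 mm with green couplings.

How it is judged:
By the outcome, as a careful person would: the job done as asked, in the order asked, and still so for the second after the job is handed in, with the robot touching nothing.
Of board0, board1, board2, board3 only 2 to 3 are there at a start; the rules pass over those that are not, and their reading is None.
At some moment in a run one of brick may be knocked a few centimetres aside while the robot is not near it.
It also fails if it takes over 210 s, if anything falls off the work surface, if the arm or the gripper's body presses on something with over 40 N, if the wrist force passes 120 N, or if a joint passes its speed limit or range.

ROBOT

A 6-joint arm with a two-finger parallel gripper is mounted at the origin on the work surface. World frame = base frame: x ahead of the robot, y to its left, z up, the work surface at z = 0. Lengths are in m, angles in rad, forces in N, time in s.
With the tool pointing down it reaches from about 0.425 to 0.95 m from the base axis. Payload 3.5 kg.
Tool frame: the origin (TCP) lies midway between the tips of the shut fingers; the grasp point (between the pads) lies hold_point_z behind it (hold_point_z is the distance from the TCP to the grasp point, in m); z points along the fingers, x is the direction in which the jaws open and shut, and the axes are right-handed (so a half turn about z gives the same grasp; the last joint's range is limited). The gripper opens to 85 mm and grips with 20 to 120 N. Pads are 22 mm wide; open, the fingers measure 114 mm over their backs; the gripper's body (76 mm by 85 mm) begins 54 mm behind the grasp point. The pads swing forward as they close: fully open they stand 13 mm farther back than shut.
Start: joints at [-1.386, 0.286, 1.577, -0, 1.279, -0.15], TCP at [0.222, -0.637, 0.231] pointing down, gripper open.
Joint ranges: [-2.77, 2.77], [-0.9, 2.22], [0.21, 2.48], [-1.53, 4.67], [0.24, 2.81], [-2.84, 2.84]. Speed limits (rad/s): [2.79, 2.79, 3.14, 3.14, 3.14, 3.14].

INTERFACE

Orientations are given as a 3x3 rotation matrix whose columns are the frame's x, y, z axes.
In Python, from cell import read_state, camera, get_calibration, close_job, hold_point_z gives the robot as it stands.
- The arm moves only by the tool step_arm, never from a script. Its argument "increments" is a list of rows, each an object of numbers: "hand": the closure, from -1 (fully open) to 1 (shut); "tx", "ty", "tz": the shift along the tool's x, y, z each as a share of 25 cm, from -1 to 1; "wx", "wy", "wz": the turn, a rotation vector about the tool's x, y, z each as a share of 6 degrees, from -1 to 1. In form: [{"hand": .., "tx": .., "ty": .., "tz": .., "wx": .., "wy": .., "wz": ..}, ...]. A call has 1 to 10 rows; each row shifts and turns the pose as measured when the row begins, along the tool's axes as they then stand; what a row does not reach is not made up. A row lasts 1/10 s, in which the tool goes at most 50 mm and 8.59 degrees, less where a joint would pass 70% of its speed; a pose out of reach is approached as far as the arm can. A call with a number of a shift or a turn outside -1 to 1 is refused whole. A call with a gripper value outside its range is refused whole. The fingers move at their own pace and stop on an object; "newtons" is the grip in N (left out, the last holds). Time passes only in rows, so rows that do not move let the fingers close. It gives the time, the measured TCP pose, the force and the opening at its end, in the units of the state.
- read_state(): the state, without advancing time (a new reading comes with each control period).
- camera(name): name is "scene" or "top" or "wrist"; returns the picture (384x512x3 uint8, red, green, blue); there is no depth.
- get_calibration(name): a dict with "mtx" (3x3 intrinsics, pixels), "D" ([k1, k2, p1, p2, k3] as OpenCV has them; the pictures are not rectified), "view" (4x4, takes a point from world to camera coordinates). Camera axes: x right, y up, looking along -z (the intrinsics and any distortion apply to the point x, -y, -z); pixel columns grow to the right and rows downward; lengths in m; the calibration is good to about 2 mm. A picture is of the moment at which its call begins: read the wrist's pose just before it. get_calibration takes no time and is no camera call; for the wrist camera it gives the pose at the moment of the call.
- close_job(): hands the job in, once; it reports no verdict.
The state is a dict: "clock": time; "joints": joint angles; "joint_vel": joint speeds; "joint_torque": joint torques, N m; "ee_pos": TCP position; "eef_rot": TCP orientation; "ft_force": force on the tool from outside, world axes, zero at the start; "ft_torque": the same for the moment, N m; "gripper_width": opening from 0.0 (shut) to 1.0 (fully open).
Only numpy, scipy, OpenCV 4.12 (cv2) and the standard library are available. Lean on these libraries where they do the work, as an engineer would, in place of code of your own. Each camera call takes 0.05 s, during which the arm holds its last target.

## Working session

There is one attempt and no reset: what is moved stays moved. The work goes in short steps, Python scripts to look and compute and a tool call to move; the robot and the scene stay as the last step left them, time stands still between calls to the robot, and variables do not carry over. Pictures are saved under pics/ and viewed, and the job is handed in when it is done.

Besides the shell and the picture viewer there is one more tool, called after ">>>" as name(argument=value, ...), one argument or row to a line, values as JSON. step_arm: Moves the arm, as the interface text tells. Its arguments: {"type":"object","properties":{"increments":{"type":"array","items":{"type":"object","properties":{"hand":{"type":"number"},"tx":{"type":"number","minimum":-1,"maximum":1},"ty":{"type":"number","minimum":-1,"maximum":1},"tz":{"type":"number","minimum":-1,"maximum":1},"wx":{"type":"number","minimum":-1,"maximum":1},"wy":{"type":"number","minimum":-1,"maximum":1},"wz":{"type":"number","minimum":-1,"maximum":1}}}},"newtons":{"type":"number"}},"required":["increments"]}

```bash
ls; mkdir -p pics
python3 - <<'E'
from cell import *
import cv2,numpy as np
print(read_state()); print(hold_point_z if not callable(hold_point_z) else hold_point_z())
for n in ["scene","top","wrist"]:
    c=get_calibration(n); print(n,np.round(np.array(c["mtx"]),1).tolist(),c["D"],np.round(c["view"],4).tolist())
    im=camera(n); cv2.imwrite(f"pics/{n}0.png",im[:,:,::-1])
E
```

```text
pics
{'clock': 0.0, 'joints': array([-1.38600462e+00,  2.87170102e-01,  1.57816423e+00,  2.20136434e-05,
        1.27860029e+00, -1.49989826e-01]), 'joint_vel': array([-0.0005672 ,  0.00035679, -0.00086235,  0.0002606 , -0.00028481,
        0.00081308]), 'joint_torque': array([ 7.15149071e-06, -4.05982876e+01, -2.92628074e+01, -1.43885995e-04,
        5.71145807e-03, -6.41840884e-06]), 'ee_pos': array([ 0.22169844, -0.63686475,  0.22995113]), 'eef_rot': array([[ 3.28556354e-01, -9.44484280e-01, -4.09596473e-04],
       [-9.44481537e-01, -3.28556400e-01,  2.30597224e-03],
       [-2.31253007e-03, -3.70785526e-04, -9.99997257e-01]]), 'ft_force': array([-0.38369927, -0.02187118,  0.63236396]), 'ft_torque': array([-0.02578701, -0.04948496,  0.07433514]), 'gripper_width': 0.9979697766348574}
0.0187
scene [[364.9, 0.0, 253.8], [0.0, 364.9, 190.0], [0.0, 0.0, 1.0]] [-0.02596882  0.          0.          0.          0.        ] [[0.3492, 0.937, -0.0131, -0.2388], [-0.7826, 0.2993, 0.5458, 0.3922], [0.5153, -0.1803, 0.8378, -1.5197], [0.0, 0.0, 0.0, 1.0]]
top [[378.1, 0.0, 257.7], [0.0, 378.1, 186.0], [0.0, 0.0, 1.0]] [-0.12923934  0.          0.          0.          0.        ] [[0.0286, -0.9994, 0.0167, 0.0247], [0.9935, 0.0303, 0.1097, -0.5992], [-0.1102, 0.0135, 0.9938, -1.2389], [0.0, 0.0, 0.0, 1.0]]
wrist [[303.6, 0.0, 258.0], [0.0, 303.6, 191.1], [0.0, 0.0, 1.0]] [-0.02510933  0.          0.          0.          0.        ] [[0.3286, -0.9445, -0.0012, -0.6743], [0.9112, 0.3174, -0.2626, 0.0334], [0.2484, 0.0852, 0.9649, -0.3765], [0.0, 0.0, 0.0, 1.0]]
```

View pics/scene0.png

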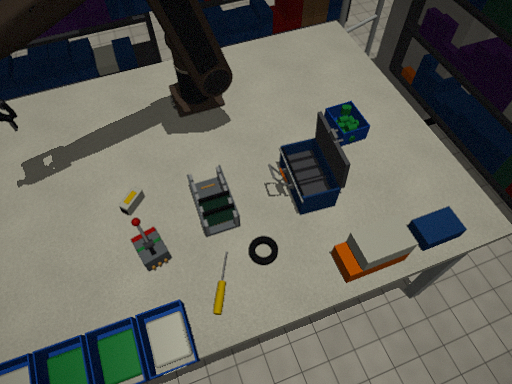

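View pics/top0.png

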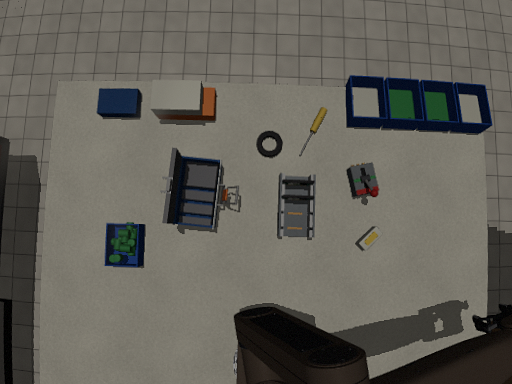

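View pics/wrist0.png

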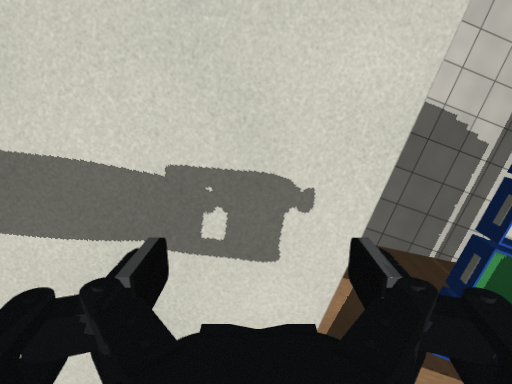

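```bash
cat > h.py <<'E'
from cell import *
import cv2,numpy as np
def calib(n):
    c=get_calibration(n); return np.array(c["mtx"],float),np.array(c["D"],float),np.array(c["view"],float)
def ray(n,uv,c=None):
    K,D,V=c or calib(n)
    p=cv2.undistortPoints(np.array([[uv]],float),K,D)[0,0]
    d=V[:3,:3].T@np.array([p[0],-p[1],-1.]); o=-V[:3,:3].T@V[:3,3]
    return o,d/np.linalg.norm(d)
def onz(n,uv,z,c=None):
    o,d=ray(n,uv,c); return o+d*(z-o[2])/d[2]
def tri(rays):
    A=np.zeros((3,3));b=np.zeros(3)
    for o,d in rays:
        P=np.eye(3)-np.outer(d,d);A+=P;b+=P@o
    x=np.linalg.solve(A,b)
    return x,[np.linalg.norm((np.eye(3)-np.outer(d,d))@(x-o)) for o,d in rays]
def proj(n,X,c=None):
    K,D,V=c or calib(n)
    X=np.atleast_2d(X); Y=(V[:3,:3]@X.T+V[:3,3:]).T*np.array([1,-1,-1])
    return cv2.projectPoints(Y,np.zeros(3),np.zeros(3),K,D)[0][:,0]
def crop(src,dst,x0,y0,w,h,s):
    im=cv2.imread(src)[y0:y0+h,x0:x0+w]
    im=cv2.convertScaleAbs(im,alpha=1.6,beta=10)
    cv2.imwrite(dst,cv2.resize(im,None,fx=s,fy=s,interpolation=cv2.INTER_CUBIC))
def st():
    s=read_state();print("t%.1f"%s['clock'],np.round(s['ee_pos'],4),np.round(s['eef_rot'],3).tolist(),np.round(s['ft_force'],1),round(s['gripper_width'],3),np.round(s['joints'],2))
    return s
E
python3 - <<'E'
from h import *
crop('pics/top0.png','pics/t1.png',150,130,250,130,3)
crop('pics/scene0.png','pics/s1.png',110,100,260,180,3)
E
```

```text
(no output)
```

View pics/t1.png

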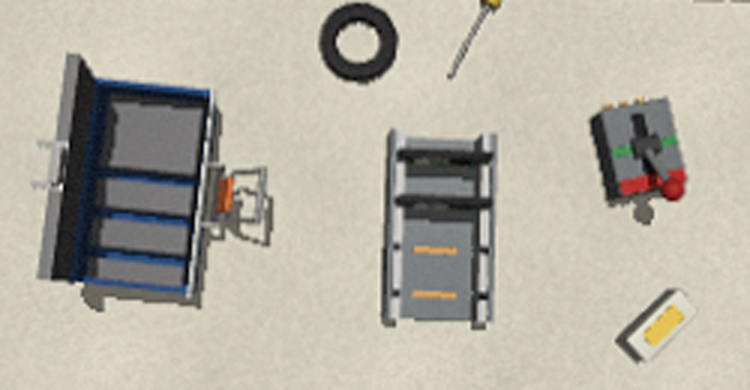

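View pics/s1.png

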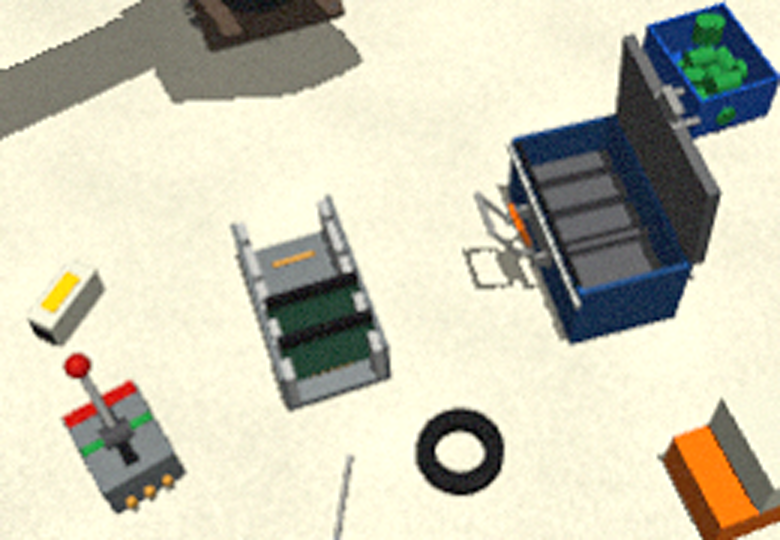

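Run:
```python
from h import *
t=lambda x,y:(150+(x-1)/3,130+(y-1)/3)
s=lambda x,y:(110+(x-1)/3,100+(y-1)/3)
print("ball",tri([ray('top',t(673,188)),ray('scene',s(77,365))]))
# supply green band ends/top corners z=.06
for nm,uv in dict(gL=(621,151),gR=(670,142),TL=(607,108),TR=(667,98),BR=(684,182),BL=(620,192)).items(): print(nm,onz('top',t(*uv),.06).round(4))
print("brick top", [onz('top',t(*p),.045).round(4).tolist() for p in [(682,290),(696,303),(643,362),(628,345)]], "patch",tri([ray('top',t(665,325)),ray('scene',s(61,290))]))
print("board strip ends z=.102")
for p in [(399,155),(492,155),(397,201),(492,203)]: print(onz('top',t(*p),.102).round(4))
print("tri board mid",tri([ray('top',t(445,155)),ray('scene',s(325,330))]),tri([ray('top',t(445,202)),ray('scene',s(312,288))]))
print("case rim",[onz('top',t(*p),.105).round(4).tolist() for p in [(95,80),(211,92),(190,295),(80,283)]])
print("case slot strips z=.05",[onz('top',t(*p),.05).round(4).tolist() for p in [(105,170),(195,181),(98,211),(192,218),(92,248),(187,256)]])
print("handle etc",onz('top',t(228,195),.1),"bar",tri([ray('top',t(263,200)),ray('scene',s(484,210))]))
```

```text
ball (array([ 0.57895268, -0.32636377,  0.12362831]), [np.float64(0.0007109660170868655), np.float64(0.0007109660170869957)])
gL [ 0.6253 -0.2872  0.06  ]
gR [ 0.6373 -0.3434  0.06  ]
TL [ 0.6733 -0.2713  0.06  ]
TR [ 0.6871 -0.3403  0.06  ]
BR [ 0.5927 -0.3592  0.06  ]
BL [ 0.5794 -0.286   0.06  ]
brick top [[0.4727, -0.3618, 0.045], [0.4585, -0.378, 0.045], [0.392, -0.3176, 0.045], [0.4105, -0.3003, 0.045]] patch (array([ 0.43364958, -0.33957188,  0.05169108]), [np.float64(0.0006493855531981636), np.float64(0.0006493855531981037)])
board strip ends z=.102
[ 0.6078 -0.0357  0.102 ]
[ 0.6109 -0.1352  0.102 ]
[ 0.5587 -0.0347  0.102 ]
[ 0.5595 -0.1359  0.102 ]
tri board mid (array([ 0.61009408, -0.08658136,  0.09423347]), [np.float64(0.0008436924570289042), np.float64(0.0008436924570287981)]) (array([ 0.55954022, -0.08571875,  0.09868345]), [np.float64(0.0003836200377824799), np.float64(0.00038362003778240404)])
case rim [[0.6783, 0.2911, 0.105], [0.6689, 0.1662, 0.105], [0.4533, 0.1798, 0.105], [0.462, 0.296, 0.105]]
case slot strips z=.05 [[0.5877, 0.2852, 0.05], [0.5785, 0.1848, 0.05], [0.542, 0.2908, 0.05], [0.5375, 0.1865, 0.05], [0.501, 0.2955, 0.05], [0.4956, 0.1903, 0.05]]
handle etc [0.5598706  0.14425416 0.1       ] bar (array([0.55337899, 0.10681566, 0.13305618]), [np.float64(0.00114583011704269), np.float64(0.0011458301170426072)])
```

```bash
cat >> h.py <<'E'
from scipy.spatial.transform import Rotation as Ro
import json
def Rdown(yaw,near=None):
    # tool x at world yaw, z down; pick half-turn nearest to `near`
    x=np.array([np.cos(yaw),np.sin(yaw),0]);z=np.array([0,0,-1.]);return np.column_stack([x,np.cross(z,x),z])
def plan(target,R=None,yaw=None,step=.045,n=None):
    s=st(); p=np.array(s['ee_pos']);R0=np.array(s['eef_rot'])
    if yaw is not None:
        a=Rdown(yaw);b=Rdown(yaw+np.pi)
        R=min((a,b),key=lambda M:np.linalg.norm(Ro.from_matrix(R0.T@M).as_rotvec()))
    if R is None: R=R0
    rv=Ro.from_matrix(R0.T@R).as_rotvec(); d=np.array(target)-p
    k=n or int(max(1,np.ceil(np.linalg.norm(d)/step),np.ceil(np.degrees(np.abs(rv).max())/5.8)))
    print("dist mm",round(np.linalg.norm(d)*1e3,1),"rot deg",np.degrees(rv).round(2),"rows",k)
    for i in range(k):
        Ri=R0@Ro.from_rotvec(rv*i/k).as_matrix(); t=Ri.T@d/k/.25; w=np.degrees(rv)/k/6
        print(" ".join(f"{a}:{v:.3f}" for a,v in zip(["tx","ty","tz","wx","wy","wz"],list(t)+list(w)) if abs(v)>.0005))
E
python3 - <<'E'
from h import *
plan([.579,-.326,.23],yaw=.18)
E
```

```text
t0.1 [ 0.2217 -0.637   0.2302] [[0.329, -0.944, -0.0], [-0.944, -0.329, 0.002], [-0.002, -0.0, -1.0]] [ 0.6 -0.5 -0. ] 0.997 [-1.39  0.29  1.58 -0.    1.28 -0.15]
dist mm 473.7 rot deg [-9.000e-02  8.000e-02 -8.113e+01] rows 14
tx:-0.050 ty:-0.126 wx:-0.001 wy:0.001 wz:-0.966
tx:-0.037 ty:-0.130 wx:-0.001 wy:0.001 wz:-0.966
tx:-0.024 ty:-0.133 wx:-0.001 wy:0.001 wz:-0.966
tx:-0.011 ty:-0.135 wx:-0.001 wy:0.001 wz:-0.966
tx:0.003 ty:-0.135 wx:-0.001 wy:0.001 wz:-0.966
tx:0.017 ty:-0.134 wx:-0.001 wy:0.001 wz:-0.966
tx:0.030 ty:-0.132 wx:-0.001 wy:0.001 wz:-0.966
tx:0.043 ty:-0.128 wx:-0.001 wy:0.001 wz:-0.966
tx:0.056 ty:-0.123 wx:-0.001 wy:0.001 wz:-0.966
tx:0.068 ty:-0.117 wx:-0.001 wy:0.001 wz:-0.966
tx:0.080 ty:-0.109 wx:-0.001 wy:0.001 wz:-0.966
tx:0.090 ty:-0.101 wx:-0.001 wy:0.001 wz:-0.966
tx:0.100 ty:-0.091 wx:-0.001 wy:0.001 wz:-0.966
tx:0.109 ty:-0.081 wx:-0.001 wy:0.001 wz:-0.966
```

>>> step_arm(
  increments=[
    {"hand": -1,"tx": -0.05,"ty": -0.126,"wz": -0.97},
    {"hand": -1,"tx": -0.037,"ty": -0.13,"wz": -0.97},
    {"hand": -1,"tx": -0.024,"ty": -0.133,"wz": -0.97},
    {"hand": -1,"tx": -0.011,"ty": -0.135,"wz": -0.97},
    {"hand": -1,"tx": 0.003,"ty": -0.135,"wz": -0.97},
    {"hand": -1,"tx": 0.017,"ty": -0.134,"wz": -0.97},
    {"hand": -1,"tx": 0.03,"ty": -0.132,"wz": -0.97},
    {"hand": -1,"tx": 0.043,"ty": -0.128,"wz": -0.97},
    {"hand": -1,"tx": 0.056,"ty": -0.123,"wz": -0.97},
    {"hand": -1,"tx": 0.068,"ty": -0.117,"wz": -0.97},
  ],
)

```text
validation failed for argument at $.in...
```

Run:
```python
from h import *
plan([.579,-.326,.23],yaw=.18)
```

```text
t0.1 [ 0.2217 -0.637   0.2302] [[0.329, -0.944, -0.0], [-0.944, -0.329, 0.002], [-0.002, -0.0, -1.0]] [ 0.6 -0.5 -0. ] 0.997 [-1.39  0.29  1.58 -0.    1.28 -0.15]
dist mm 473.7 rot deg [-9.000e-02  8.000e-02 -8.113e+01] rows 14
tx:-0.050 ty:-0.126 wx:-0.001 wy:0.001 wz:-0.966
tx:-0.037 ty:-0.130 wx:-0.001 wy:0.001 wz:-0.966
tx:-0.024 ty:-0.133 wx:-0.001 wy:0.001 wz:-0.966
tx:-0.011 ty:-0.135 wx:-0.001 wy:0.001 wz:-0.966
tx:0.003 ty:-0.135 wx:-0.001 wy:0.001 wz:-0.966
tx:0.017 ty:-0.134 wx:-0.001 wy:0.001 wz:-0.966
tx:0.030 ty:-0.132 wx:-0.001 wy:0.001 wz:-0.966
tx:0.043 ty:-0.128 wx:-0.001 wy:0.001 wz:-0.966
tx:0.056 ty:-0.123 wx:-0.001 wy:0.001 wz:-0.966
tx:0.068 ty:-0.117 wx:-0.001 wy:0.001 wz:-0.966
tx:0.080 ty:-0.109 wx:-0.001 wy:0.001 wz:-0.966
tx:0.090 ty:-0.101 wx:-0.001 wy:0.001 wz:-0.966
tx:0.100 ty:-0.091 wx:-0.001 wy:0.001 wz:-0.966
tx:0.109 ty:-0.081 wx:-0.001 wy:0.001 wz:-0.966
```

>>> step_arm(
  increments=[
    {"hand": -1,"tx": -0.05,"ty": -0.126,"tz": 0,"wx": 0,"wy": 0,"wz": -0.97},
    {"hand": -1,"tx": -0.037,"ty": -0.13,"tz": 0,"wx": 0,"wy": 0,"wz": -0.97},
  ],
)

```text
clock: 0.35
ee_pos: [0.2705, -0.5938, 0.2288]
eef_rot: [[0.513, -0.859, -0.002], [-0.859, -0.513, 0.003], [-0.003, 0.0, -1.0]]
ft_force: [1.0, 0.0, 0.4]
gripper_width: 1.001
```

>>> step_arm(
  increments=[
    {"hand": -1,"tx": -0.02,"ty": -0.135,"tz": 0,"wx": 0,"wy": 0,"wz": -0.97},
    {"hand": -1,"tx": -0.01,"ty": -0.137,"tz": 0,"wx": 0,"wy": 0,"wz": -0.97},
    {"hand": -1,"tx": 0.003,"ty": -0.137,"tz": 0,"wx": 0,"wy": 0,"wz": -0.97},
    {"hand": -1,"tx": 0.017,"ty": -0.136,"tz": 0,"wx": 0,"wy": 0,"wz": -0.97},
    {"hand": -1,"tx": 0.03,"ty": -0.134,"tz": 0,"wx": 0,"wy": 0,"wz": -0.97},
    {"hand": -1,"tx": 0.043,"ty": -0.13,"tz": 0,"wx": 0,"wy": 0,"wz": -0.97},
    {"hand": -1,"tx": 0.056,"ty": -0.125,"tz": 0,"wx": 0,"wy": 0,"wz": -0.97},
    {"hand": -1,"tx": 0.068,"ty": -0.119,"tz": 0,"wx": 0,"wy": 0,"wz": -0.97},
    {"hand": -1,"tx": 0.08,"ty": -0.11,"tz": 0,"wx": 0,"wy": 0,"wz": -0.97},
    {"hand": -1,"tx": 0.09,"ty": -0.102,"tz": 0,"wx": 0,"wy": 0,"wz": -0.97},
  ],
)

```text
clock: 1.35
ee_pos: [0.5308, -0.352, 0.2246]
eef_rot: [[1.0, 0.024, -0.005], [0.024, -1.0, 0.009], [-0.005, -0.009, -1.0]]
ft_force: [0.1, -1.2, 0.2]
gripper_width: 1.002
```

Run:
```python
from h import *
plan([.575,-.327,.23],yaw=.18)
```

```text
t1.4 [ 0.5308 -0.352   0.2246] [[1.0, 0.024, -0.005], [0.024, -1.0, 0.009], [-0.005, -0.009, -1.0]] [ 0.1 -1.2  0.2] 1.002 [-0.75  0.21  1.68  0.    1.26 -0.77]
dist mm 51.0 rot deg [-0.54  0.25 -8.94] rows 2
tx:0.089 ty:-0.048 tz:-0.011 wx:-0.045 wy:0.021 wz:-0.745
tx:0.093 ty:-0.041 tz:-0.011 wx:-0.045 wy:0.021 wz:-0.745
```

>>> step_arm(
  increments=[
    {"hand": -1,"tx": 0.089,"ty": -0.048,"tz": -0.011,"wx": -0.045,"wy": 0.021,"wz": -0.745},
    {"hand": -1,"tx": 0.093,"ty": -0.041,"tz": -0.011,"wx": -0.045,"wy": 0.021,"wz": -0.745},
    {"hand": -1,"tx": 0,"ty": 0,"tz": 0,"wx": 0,"wy": 0,"wz": 0},
  ],
)

```text
clock: 1.65
ee_pos: [0.5784, -0.3212, 0.2286]
eef_rot: [[0.981, 0.192, -0.001], [0.192, -0.981, 0.002], [-0.001, -0.003, -1.0]]
ft_force: [-1.0, 0.1, 1.0]
gripper_width: 1.0
```

Run:
```python
from h import *
st(); c=calib('wrist'); im=camera('wrist'); cv2.imwrite('pics/w1.png',im[:,:,::-1])
np.save('w1.npy',np.array([c[0],np.diag(c[0])*0,c[2][:3,:3]],dtype=object),allow_pickle=True)
print(-c[2][:3,:3].T@c[2][:3,3], c[2].round(4).tolist())
print(proj('wrist',[[.579,-.3264,.1236],[.6325,-.315,.06]],c))
import pickle;pickle.dump(c,open('w1.pkl','wb'))
```

```text
t1.6 [ 0.5784 -0.3212  0.2286] [[0.981, 0.192, -0.001], [0.192, -0.981, 0.002], [-0.001, -0.003, -1.0]] [-1.   0.1  1. ] 1.0 [-0.66  0.26  1.61  0.    1.27 -0.85]Traceback (most recent call last):
  File "<stdin>", line 3, in <module>
ValueError: could not broadcast input array from shape (3,3) into shape (3,)
```

View pics/w1.png

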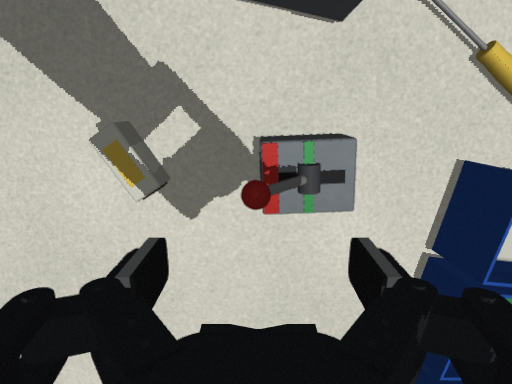

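Run:
```python
from h import *
c=calib('wrist')
import pickle;pickle.dump(c,open('w1.pkl','wb'))
g=lambda uv,z:onz('wrist',uv,z,c).round(4)
for nm,uv in dict(gT=(309,142),gB=(309,212),TL=(262,143),TR=(356,139),BR=(354,210),BL=(262,214)).items(): print(nm,g(uv,.06))
print('pivot on top',g((310,178),.07))
print('ball',tri([ray('wrist',(256,194.5),c),ray('top',(150+672/3,130+187/3)),ray('scene',(110+76/3,100+364/3))]))
print('brick top', [g(p,.045) for p in [(92,134),(118,122),(168,183),(142,198)]])
```

```text
gT [ 0.6214 -0.2789  0.06  ]
gB [ 0.6388 -0.3518  0.06  ]
TL [ 0.5748 -0.289   0.06  ]
TR [ 0.6674 -0.2668  0.06  ]
BR [ 0.6859 -0.3403  0.06  ]
BL [ 0.5896 -0.3637  0.06  ]
pivot on top [ 0.6289 -0.3132  0.07  ]
ball (array([ 0.57775201, -0.32655981,  0.12199141]), [np.float64(0.0015176163816098618), np.float64(0.0015403189034982325), np.float64(0.0007741785396242651)])
brick top [array([ 0.3959, -0.3153,  0.045 ]), array([ 0.4225, -0.2976,  0.045 ]), array([ 0.482 , -0.3532,  0.045 ]), array([ 0.4553, -0.376 ,  0.045 ])]
```

Run:
```python
from h import *
plan([.578,-.3265,.116],yaw=.22)
```

```text
t1.7 [ 0.5773 -0.322   0.2282] [[0.982, 0.19, -0.003], [0.19, -0.982, 0.002], [-0.002, -0.003, -1.0]] [-0.9  0.2 -0.1] 1.004 [-0.66  0.26  1.61  0.    1.27 -0.85]
dist mm 112.3 rot deg [-0.16  0.11 -1.63] rows 3
ty:0.007 tz:0.150 wx:-0.009 wy:0.006 wz:-0.091
ty:0.006 tz:0.150 wx:-0.009 wy:0.006 wz:-0.091
ty:0.006 tz:0.150 wx:-0.009 wy:0.006 wz:-0.091
```

>>> step_arm(
  increments=[
    {"hand": -1,"tx": 0,"ty": 0.007,"tz": 0.15,"wx": 0,"wy": 0,"wz": -0.09},
    {"hand": -1,"tx": 0,"ty": 0.007,"tz": 0.15,"wx": 0,"wy": 0,"wz": -0.09},
    {"hand": -1,"tx": 0,"ty": 0.006,"tz": 0.15,"wx": 0,"wy": 0,"wz": -0.09},
    {"hand": 0.15,"tx": 0,"ty": 0,"tz": 0,"wx": 0,"wy": 0,"wz": 0},
    {"hand": 0.15,"tx": 0,"ty": 0,"tz": 0,"wx": 0,"wy": 0,"wz": 0},
    {"hand": 0.15,"tx": 0,"ty": 0,"tz": 0,"wx": 0,"wy": 0,"wz": 0},
    {"hand": 0.15,"tx": 0,"ty": 0,"tz": 0,"wx": 0,"wy": 0,"wz": 0},
  ],
  newtons=20,
)

```text
clock: 2.4
ee_pos: [0.5762, -0.3322, 0.1181]
eef_rot: [[0.978, 0.21, 0.001], [0.21, -0.978, -0.004], [0.0, 0.004, -1.0]]
ft_force: [1.2, 0.5, -0.2]
gripper_width: 0.424
```

Run:
```python
from h import *
plan([.633,-.315,.131],yaw=.22,step=.012)
```

```text
t2.4 [ 0.5762 -0.3322  0.1181] [[0.978, 0.21, 0.001], [0.21, -0.978, -0.004], [0.0, 0.004, -1.0]] [ 1.2  0.5 -0.2] 0.424 [-0.67  0.37  1.69 -0.    1.08 -0.89]
dist mm 60.7 rot deg [ 0.21 -0.02 -0.48] rows 6
tx:0.039 ty:-0.003 tz:-0.009 wx:0.006 wy:-0.001 wz:-0.013
tx:0.039 ty:-0.003 tz:-0.009 wx:0.006 wy:-0.001 wz:-0.013
tx:0.039 ty:-0.003 tz:-0.009 wx:0.006 wy:-0.001 wz:-0.013
tx:0.039 ty:-0.003 tz:-0.009 wx:0.006 wy:-0.001 wz:-0.013
tx:0.039 ty:-0.003 tz:-0.009 wx:0.006 wy:-0.001 wz:-0.013
tx:0.039 ty:-0.003 tz:-0.009 wx:0.006 wy:-0.001 wz:-0.013
```

>>> step_arm(
  increments=[
    {"hand": 0.15,"tx": 0.04,"ty": -0.003,"tz": -0.013,"wx": 0,"wy": 0,"wz": 0},
    {"hand": 0.15,"tx": 0.04,"ty": -0.003,"tz": -0.013,"wx": 0,"wy": 0,"wz": 0},
    {"hand": 0.15,"tx": 0.04,"ty": -0.003,"tz": -0.01,"wx": 0,"wy": 0,"wz": 0},
    {"hand": 0.15,"tx": 0.04,"ty": -0.003,"tz": -0.01,"wx": 0,"wy": 0,"wz": 0},
    {"hand": 0.15,"tx": 0.04,"ty": -0.003,"tz": -0.005,"wx": 0,"wy": 0,"wz": 0},
    {"hand": 0.15,"tx": 0.03,"ty": -0.003,"tz": 0,"wx": 0,"wy": 0,"wz": 0},
    {"hand": 0.15,"tx": 0,"ty": 0,"tz": 0,"wx": 0,"wy": 0,"wz": 0},
  ],
)

```text
clock: 3.1
ee_pos: [0.6344, -0.3188, 0.1497]
eef_rot: [[0.977, 0.213, -0.004], [0.213, -0.977, -0.016], [-0.007, 0.014, -1.0]]
ft_force: [-0.9, -0.4, 0.2]
gripper_width: 0.422
```

Run:
```python
from h import *
plan([.631,-.315,.124],yaw=.22)
```

```text
t3.1 [ 0.6344 -0.3188  0.1497] [[0.977, 0.213, -0.004], [0.213, -0.977, -0.016], [-0.007, 0.014, -1.0]] [-0.9 -0.4  0.2] 0.422 [-0.6   0.43  1.55 -0.02  1.16 -0.81]
dist mm 26.2 rot deg [ 0.82  0.43 -0.33] rows 1
tx:-0.009 ty:-0.019 tz:0.103 wx:0.137 wy:0.072 wz:-0.055
```

Run:
```python
from h import *
cv2.imwrite('pics/scene2.png',camera('scene')[:,:,::-1]);crop('pics/scene2.png','pics/s2.png',90,180,120,100,5)
```

```text
(no output)
```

View pics/s2.png

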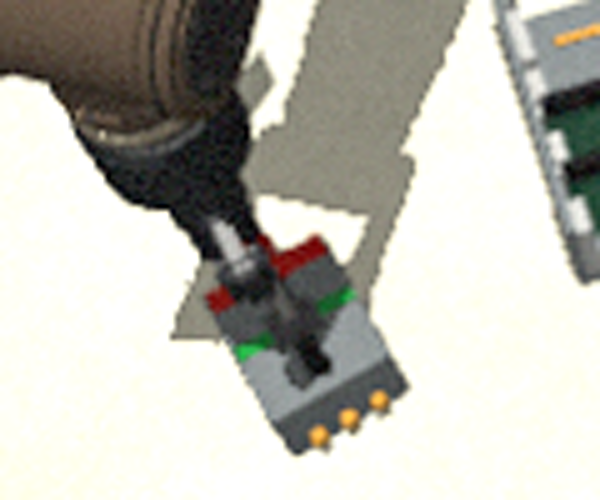

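Run:
```python
from h import *
cz=np.array([.631,-.315,0]);ux=np.array([np.cos(.22),np.sin(.22),0])
for a in [0,.2,.5,.7,.9,1.1]:
    th=a-.9
    for r in (.04,.08):
        P=cz+ux*r*np.sin(th)+np.array([0,0,.06+r*np.cos(th)])
        print(a,r,(proj('scene',P)[0]-[90,180])*5)
print((proj('scene',[.6344,-.3188,.1497])[0]-[90,180])*5)
```

```text
0 0.04 [260.62730257 265.06856879]
0 0.08 [227.95894336 206.30344096]
0.2 0.04 [261.80196324 267.83187932]
0.2 0.08 [229.88003933 211.08350916]
0.5 0.04 [265.94383328 276.21160032]
0.5 0.08 [237.72905351 227.13768596]
0.7 0.04 [270.15593709 284.33689849]
0.7 0.08 [246.07969166 243.32358603]
0.9 0.04 [275.3461401  294.13455407]
0.9 0.08 [256.58610451 263.21378194]
1.1 0.04 [281.30047438 305.19742253]
1.1 0.08 [268.8045637 285.9537296]
[246.25112125 262.72803337]
```

>>> step_arm(
  increments=[
    {"hand": 0.1,"tx": -0.005,"ty": -0.01,"tz": 0.03,"wx": 0.1,"wy": 0.07,"wz": -0.05},
    {"hand": 0.1,"tx": 0,"ty": -0.005,"tz": 0.03,"wx": 0,"wy": 0,"wz": 0},
    {"hand": 0.1,"tx": 0,"ty": 0,"tz": 0,"wx": 0,"wy": 0,"wz": 0},
  ],
)

```text
clock: 3.45
ee_pos: [0.6363, -0.3195, 0.1501]
eef_rot: [[0.976, 0.219, 0.012], [0.219, -0.976, -0.014], [0.009, 0.017, -1.0]]
ft_force: [-0.5, -0.3, -0.0]
gripper_width: 0.451
```

Run:
```python
from h import *
plan([.631,-.315,.124],yaw=.22)
```

```text
t3.5 [ 0.6363 -0.3195  0.1501] [[0.976, 0.219, 0.012], [0.219, -0.976, -0.014], [0.009, 0.017, -1.0]] [-0.5 -0.3 -0. ] 0.451 [-0.61  0.42  1.55 -0.01  1.15 -0.82]
dist mm 27.0 rot deg [ 0.95 -0.49  0.07] rows 1
tx:-0.018 ty:-0.024 tz:0.104 wx:0.159 wy:-0.082 wz:0.011
```

>>> step_arm(
  increments=[
    {"hand": 0.1,"tx": 0,"ty": 0,"tz": 0,"wx": 0,"wy": 0,"wz": 0},
  ],
)

```text
clock: 3.55
ee_pos: [0.6368, -0.3198, 0.1506]
eef_rot: [[0.976, 0.219, 0.015], [0.219, -0.976, -0.015], [0.011, 0.018, -1.0]]
ft_force: [-0.9, -0.0, -0.1]
gripper_width: 0.446
```

>>> step_arm(
  increments=[
    {"hand": 0.1,"tx": -0.015,"ty": -0.015,"tz": 0.05,"wx": 0.15,"wy": -0.08,"wz": 0},
  ],
)

```text
clock: 3.65
ee_pos: [0.6349, -0.3205, 0.1465]
eef_rot: [[0.975, 0.221, 0.009], [0.221, -0.975, -0.011], [0.007, 0.013, -1.0]]
ft_force: [-9.6, 0.3, 49.2]
gripper_width: 0.45
```

>>> step_arm(
  increments=[
    {"hand": 0.1,"tx": 0,"ty": 0,"tz": 0.0,"wx": 0,"wy": 0,"wz": 0},
  ],
)

```text
clock: 3.75
ee_pos: [0.6355, -0.3221, 0.1493]
eef_rot: [[0.975, 0.221, 0.012], [0.221, -0.975, -0.014], [0.008, 0.016, -1.0]]
ft_force: [-0.9, 0.7, -0.2]
gripper_width: 0.449
```

>>> step_arm(
  increments=[
    {"hand": -1,"tx": 0,"ty": 0,"tz": -0.15,"wx": -0.1,"wy": 0,"wz": 0},
    {"hand": -1,"tx": 0,"ty": 0,"tz": -0.15,"wx": 0,"wy": 0,"wz": 0},
    {"hand": -1,"tx": 0,"ty": 0,"tz": 0,"wx": 0,"wy": 0,"wz": 0},
  ],
)

```text
clock: 4.05
ee_pos: [0.6333, -0.3204, 0.2207]
eef_rot: [[0.976, 0.219, 0.011], [0.22, -0.975, -0.02], [0.006, 0.022, -1.0]]
ft_force: [-0.3, -0.3, 0.9]
gripper_width: 0.936
```

Run:
```python
from h import *
import pickle
st();c=calib('wrist');pickle.dump(c,open('w2.pkl','wb'))
cv2.imwrite('pics/w2.png',camera('wrist')[:,:,::-1])
cv2.imwrite('pics/scene3.png',camera('scene')[:,:,::-1]);crop('pics/scene3.png','pics/s3.png',90,180,120,100,5)
```

```text
t4.0 [ 0.6333 -0.3204  0.2207] [[0.976, 0.219, 0.011], [0.22, -0.975, -0.02], [0.006, 0.022, -1.0]] [-0.3 -0.3  0.9] 0.936 [-0.61  0.36  1.5  -0.01  1.26 -0.83]
```

View pics/w2.png

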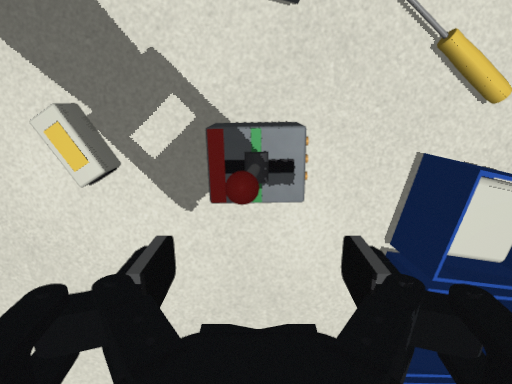

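View pics/s3.png

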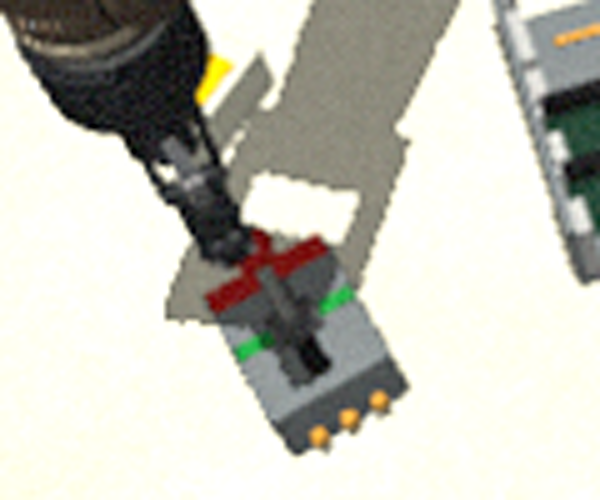

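Run:
```python
from h import *
import pickle
c=pickle.load(open('w2.pkl','rb'))
print(onz('wrist',(242,187.5),.137,c)); print([onz('wrist',p,.06,c).round(4) for p in [(256.5,128),(256.5,201),(209,128),(304,124),(305,202),(208,203)]])
plan([.631,-.316,.122],yaw=.22)
```

```text
[ 0.62064428 -0.31699202  0.137     ]
[array([ 0.6232, -0.2772,  0.06  ]), array([ 0.6395, -0.3502,  0.06  ]), array([ 0.5781, -0.2872,  0.06  ]), array([ 0.6674, -0.2633,  0.06  ]), array([ 0.6892, -0.3402,  0.06  ]), array([ 0.5906, -0.3633,  0.06  ])]
t4.2 [ 0.6311 -0.3189  0.2145] [[0.976, 0.22, 0.002], [0.22, -0.976, -0.014], [-0.001, 0.015, -1.0]] [-0.8 -0.2 -0.3] 0.998 [-0.61  0.36  1.51 -0.01  1.26 -0.83]
dist mm 92.5 rot deg [0.84 0.04 0.08] rows 3
tx:0.001 ty:-0.006 tz:0.123 wx:0.047 wy:0.002 wz:0.004
tx:0.001 ty:-0.005 tz:0.123 wx:0.047 wy:0.002 wz:0.004
tx:0.001 ty:-0.004 tz:0.123 wx:0.047 wy:0.002 wz:0.004
```

>>> step_arm(
  increments=[
    {"hand": -1,"tx": 0,"ty": -0.006,"tz": 0.12,"wx": 0.05,"wy": 0,"wz": 0},
    {"hand": -1,"tx": 0,"ty": -0.005,"tz": 0.12,"wx": 0.05,"wy": 0,"wz": 0},
    {"hand": -1,"tx": 0,"ty": -0.005,"tz": 0.12,"wx": 0.05,"wy": 0,"wz": 0},
    {"hand": -1,"tx": 0,"ty": 0,"tz": 0,"wx": 0,"wy": 0,"wz": 0},
  ],
)

```text
clock: 4.55
ee_pos: [0.626, -0.3127, 0.1101]
eef_rot: [[0.976, 0.219, -0.012], [0.219, -0.976, 0.01], [-0.009, -0.013, -1.0]]
ft_force: [-0.4, 0.4, -1.4]
gripper_width: 0.998
```

Run:
```python
from h import *
plan([.631,-.315,.122],yaw=.22)
```

```text
t4.5 [ 0.626  -0.3127  0.1101] [[0.976, 0.219, -0.012], [0.219, -0.976, 0.01], [-0.009, -0.013, -1.0]] [-0.4  0.4 -1.4] 0.998 [-0.61  0.46  1.59  0.    1.11 -0.83]
dist mm 13.1 rot deg [-0.73  0.52  0.04] rows 1
tx:0.017 ty:0.013 tz:-0.048 wx:-0.121 wy:0.086 wz:0.007
```

>>> step_arm(
  increments=[
    {"hand": -1,"tx": 0.017,"ty": 0.01,"tz": -0.04,"wx": -0.12,"wy": 0.09,"wz": 0},
    {"hand": -1,"tx": 0,"ty": 0,"tz": 0,"wx": 0,"wy": 0,"wz": 0},
  ],
)

```text
clock: 4.75
ee_pos: [0.6299, -0.3137, 0.1177]
eef_rot: [[0.976, 0.219, -0.003], [0.219, -0.976, 0.003], [-0.002, -0.003, -1.0]]
ft_force: [0.4, -0.4, 1.2]
gripper_width: 1.002
```

Run:
```python
from h import *
plan([.631,-.315,.122],yaw=.22)
```

```text
t4.8 [ 0.6299 -0.3137  0.1177] [[0.976, 0.219, -0.003], [0.219, -0.976, 0.003], [-0.002, -0.003, -1.0]] [ 0.4 -0.4  1.2] 1.002 [-0.61  0.45  1.58  0.    1.12 -0.83]
dist mm 4.7 rot deg [-0.18  0.13  0.03] rows 1
tx:0.003 ty:0.006 tz:-0.017 wx:-0.030 wy:0.021 wz:0.004
```

Good. Close, with a tiny correction.

>>> step_arm(
  increments=[
    {"hand": 0.1,"tx": 0.004,"ty": 0.004,"tz": -0.016,"wx": -0.03,"wy": 0.02,"wz": 0},
    {"hand": 0.3,"tx": 0,"ty": 0,"tz": 0,"wx": 0,"wy": 0,"wz": 0},
    {"hand": 0.4,"tx": 0,"ty": 0,"tz": 0,"wx": 0,"wy": 0,"wz": 0},
    {"hand": 0.5,"tx": 0,"ty": 0,"tz": 0,"wx": 0,"wy": 0,"wz": 0},
    {"hand": 0.5,"tx": 0,"ty": 0,"tz": 0,"wx": 0,"wy": 0,"wz": 0},
  ],
  newtons=20,
)

```text
clock: 5.25
ee_pos: [0.633, -0.3163, 0.1288]
eef_rot: [[0.976, 0.219, 0.006], [0.219, -0.976, -0.006], [0.004, 0.007, -1.0]]
ft_force: [1.3, 0.5, -2.4]
gripper_width: 0.286
```

Run:
```python
from h import *
plan([.631,-.3145,.122],yaw=.22)
```

```text
t5.2 [ 0.633  -0.3163  0.1288] [[0.976, 0.219, 0.006], [0.219, -0.976, -0.006], [0.004, 0.007, -1.0]] [ 1.3  0.5 -2.4] 0.286 [-0.61  0.44  1.57 -0.    1.12 -0.83]
dist mm 7.3 rot deg [ 0.42 -0.25  0.06] rows 1
tx:-0.007 ty:-0.009 tz:0.027 wx:0.069 wy:-0.042 wz:0.010
```

>>> step_arm(
  increments=[
    {"hand": 0.5,"tx": -0.008,"ty": -0.005,"tz": 0.0,"wx": 0.07,"wy": -0.04,"wz": 0},
    {"hand": 0.5,"tx": 0,"ty": 0,"tz": 0,"wx": 0,"wy": 0,"wz": 0},
  ],
)

```text
clock: 5.45
ee_pos: [0.6321, -0.3165, 0.1288]
eef_rot: [[0.976, 0.219, 0.005], [0.219, -0.976, -0.002], [0.004, 0.003, -1.0]]
ft_force: [-0.7, -0.1, -0.8]
gripper_width: 0.286
```

Run:
```python
from h import *
plan([.631,-.3145,.122],yaw=.22)
```

```text
t5.5 [ 0.6321 -0.3165  0.1288] [[0.976, 0.219, 0.005], [0.219, -0.976, -0.002], [0.004, 0.003, -1.0]] [-0.7 -0.1 -0.8] 0.286 [-0.61  0.44  1.57  0.    1.12 -0.83]
dist mm 7.2 rot deg [ 0.19 -0.25  0.03] rows 1
tx:-0.003 ty:-0.009 tz:0.027 wx:0.032 wy:-0.042 wz:0.005
```

>>> step_arm(
  increments=[
    {"hand": -1,"tx": 0,"ty": 0,"tz": 0,"wx": 0,"wy": 0,"wz": 0},
    {"hand": -1,"tx": 0,"ty": 0,"tz": 0,"wx": 0,"wy": 0,"wz": 0},
    {"hand": -1,"tx": 0,"ty": 0,"tz": 0,"wx": 0,"wy": 0,"wz": 0},
    {"hand": -1,"tx": 0,"ty": 0,"tz": -0.08,"wx": 0,"wy": 0,"wz": 0},
    {"hand": -1,"tx": 0,"ty": 0,"tz": -0.16,"wx": 0,"wy": 0,"wz": 0},
    {"hand": -1,"tx": 0,"ty": 0,"tz": -0.16,"wx": 0,"wy": 0,"wz": 0},
    {"hand": -1,"tx": 0,"ty": 0,"tz": -0.08,"wx": 0,"wy": 0,"wz": 0},
  ],
)

```text
clock: 6.15
ee_pos: [0.6286, -0.3134, 0.2453]
eef_rot: [[0.976, 0.219, -0.009], [0.219, -0.976, 0.009], [-0.007, -0.01, -1.0]]
ft_force: [1.0, -0.5, 1.2]
gripper_width: 1.002
```

Run:
```python
from h import *
import pickle
st();c=calib('wrist');pickle.dump(c,open('w3.pkl','wb'))
cv2.imwrite('pics/w3.png',camera('wrist')[:,:,::-1])
```

```text
t6.2 [ 0.6286 -0.3134  0.2453] [[0.976, 0.219, -0.009], [0.219, -0.976, 0.009], [-0.007, -0.01, -1.0]] [ 1.  -0.5  1.2] 1.002 [-0.61  0.34  1.48  0.    1.33 -0.83]
```

View pics/w3.png

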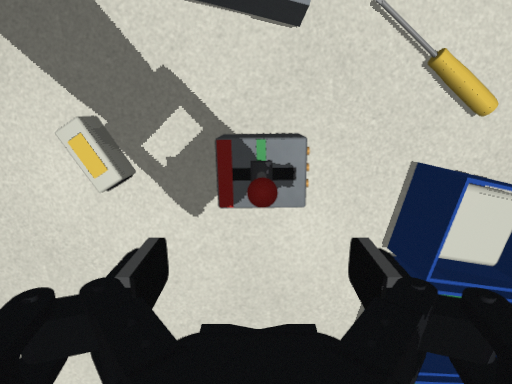

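Run:
```python
from h import *
import pickle
c=pickle.load(open('w3.pkl','rb'))
im=cv2.imread('pics/w3.png');hsv=cv2.cvtColor(im,cv2.COLOR_BGR2HSV)
m=cv2.inRange(im,(0,0,60),(40,40,255))
m[:, :245]=0
n,l,s,ce=cv2.connectedComponentsWithStats(m);i=1+s[1:,4].argmax();print(s[i],ce[i])
b=onz('wrist',ce[i],.14,c)
pts=[onz('wrist',p,.06,c) for p in [(218,139),(306,137),(306,206),(218,206)]]
ctr=np.mean(pts,0);ux=pts[1]+pts[2]-pts[0]-pts[3];ux/=np.linalg.norm(ux)
print(b,ctr,ux,"off along x mm",(b-ctr)@ux*1e3, "vs est",(b-[.631,-.3145,.14])@ux*1e3)
# same with green band
g=onz('wrist',(261,150),.06,c);print((b-g)@ux*1e3)
plan([.565,-.10,.30],yaw=.0)
```

```text
[247 178  30  29 686] [261.9664723  191.97521866]
[ 0.63148593 -0.31348771  0.14      ] [ 0.63184343 -0.31304095  0.06      ] [0.97291466 0.23116458 0.        ] off along x mm -0.45109657439248485 vs est 0.7067702496583488
0.33851390414102284
t6.2 [ 0.6297 -0.3142  0.2488] [[0.976, 0.219, -0.005], [0.219, -0.976, 0.006], [-0.003, -0.007, -1.0]] [ 1.1 -0.2  2.4] 0.998 [-0.61  0.34  1.48  0.    1.33 -0.83]
dist mm 229.5 rot deg [-0.35  0.24 12.66] rows 6
tx:-0.011 ty:-0.149 tz:-0.033 wx:-0.010 wy:0.007 wz:0.352
tx:-0.016 ty:-0.148 tz:-0.033 wx:-0.010 wy:0.007 wz:0.352
tx:-0.022 ty:-0.148 tz:-0.033 wx:-0.010 wy:0.007 wz:0.352
tx:-0.027 ty:-0.147 tz:-0.034 wx:-0.010 wy:0.007 wz:0.352
tx:-0.033 ty:-0.146 tz:-0.034 wx:-0.010 wy:0.007 wz:0.352
tx:-0.038 ty:-0.144 tz:-0.034 wx:-0.010 wy:0.007 wz:0.352
```

>>> step_arm(
  increments=[
    {"hand": -1,"tx": -0.011,"ty": -0.15,"tz": -0.033,"wx": 0,"wy": 0,"wz": 0.35},
    {"hand": -1,"tx": -0.016,"ty": -0.15,"tz": -0.033,"wx": 0,"wy": 0,"wz": 0.35},
    {"hand": -1,"tx": -0.022,"ty": -0.15,"tz": -0.033,"wx": 0,"wy": 0,"wz": 0.35},
    {"hand": -1,"tx": -0.027,"ty": -0.15,"tz": -0.034,"wx": 0,"wy": 0,"wz": 0.35},
    {"hand": -1,"tx": -0.033,"ty": -0.15,"tz": -0.034,"wx": 0,"wy": 0,"wz": 0.35},
    {"hand": -1,"tx": -0.03,"ty": -0.1,"tz": -0.02,"wx": 0,"wy": 0,"wz": 0.3},
    {"hand": -1,"tx": 0,"ty": 0,"tz": 0,"wx": 0,"wy": 0,"wz": 0},
  ],
)

```text
clock: 6.9
ee_pos: [0.564, -0.1009, 0.2943]
eef_rot: [[1.0, -0.005, -0.008], [-0.005, -1.0, 0.008], [-0.008, -0.008, -1.0]]
ft_force: [-0.2, -1.9, 0.7]
gripper_width: 0.999
```

```bash
cat >> h.py <<'E'
import pickle
def snap(name,tag):
    c=calib(name);im=camera(name);cv2.imwrite(f'pics/{tag}.png',im[:,:,::-1]);pickle.dump(c,open(f'{tag}.pkl','wb'))
def W(tag,uv,z): return onz('wrist',uv,z,pickle.load(open(tag+'.pkl','rb'))).round(4)
E
python3 - <<'E'
from h import *
st();snap('wrist','w4')
E
```

```text
t6.9 [ 0.564  -0.1009  0.2943] [[1.0, -0.005, -0.008], [-0.005, -1.0, 0.008], [-0.008, -0.008, -1.0]] [-0.2 -1.9  0.7] 0.999 [-0.36  0.02  1.76  0.01  1.37 -0.35]
```

View pics/w4.png

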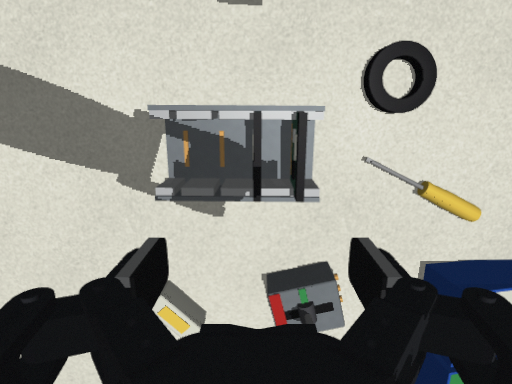

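Run:
```python
from h import *
crop('pics/w4.png','pics/w4c.png',140,95,200,120,4)
```

```text
(no output)
```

View pics/w4c.png

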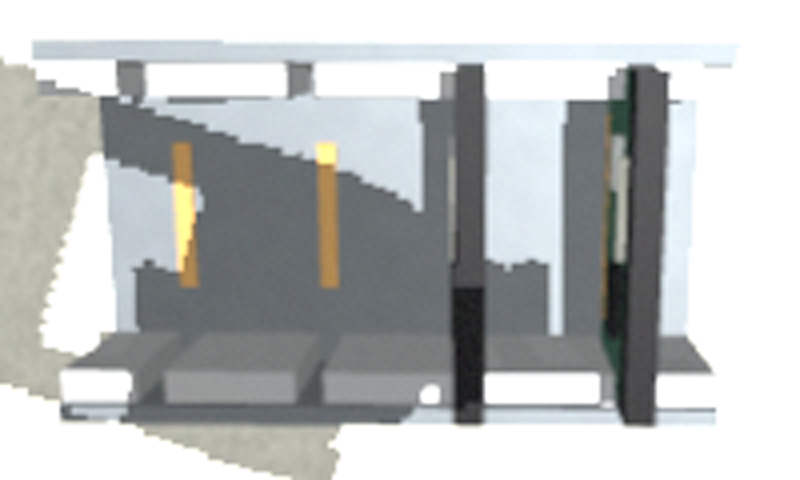

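Run:
```python
from h import *
w=lambda x,y:(140+(x+.5)/4-.5,95+(y+.5)/4-.5)
for p in [(470.5,63),(468.5,424),(654.5,66),(642.5,424)]: print(W('w4',w(*p),.102))
a=W('w4',w(470,243),.102);
# heights by triangulation with top
t=lambda x,y:(150+(x-1)/3,130+(y-1)/3)
s=lambda x,y:(110+(x-1)/3,100+(y-1)/3)
c=pickle.load(open('w4.pkl','rb'))
print(tri([ray('wrist',w(470,244),c),ray('top',t(444,202)),ray('scene',s(312,288))]))
print(tri([ray('wrist',w(648,245),c),ray('top',t(445,155)),ray('scene',s(325,330))]))
```

```text
[ 0.5622 -0.035   0.102 ]
[ 0.5611 -0.1353  0.102 ]
[ 0.6112 -0.036   0.102 ]
[ 0.611  -0.1354  0.102 ]
(array([ 0.56038859, -0.08475861,  0.09899611]), [np.float64(0.0016531294240153705), np.float64(0.0010315235566556414), np.float64(0.0007765829250402736)])
(array([ 0.61083591, -0.08601304,  0.09507601]), [np.float64(0.001533164017712415), np.float64(0.0007066647227856931), np.float64(0.0015239106073433831)])
```

Run:
```python
from h import *
plan([.561,-.0855,.14],yaw=0,n=5)
```

```text
t7.0 [ 0.5642 -0.1021  0.2938] [[1.0, -0.006, -0.008], [-0.006, -1.0, 0.008], [-0.008, -0.008, -1.0]] [ 0.7 -1.1 -0.6] 1.001 [-0.36  0.03  1.76  0.    1.37 -0.35]
dist mm 154.7 rot deg [-0.45  0.48 -0.32] rows 5
tx:-0.002 ty:-0.012 tz:0.123 wx:-0.015 wy:0.016 wz:-0.011
tx:-0.002 ty:-0.013 tz:0.123 wx:-0.015 wy:0.016 wz:-0.011
tx:-0.002 ty:-0.013 tz:0.123 wx:-0.015 wy:0.016 wz:-0.011
tx:-0.002 ty:-0.013 tz:0.123 wx:-0.015 wy:0.016 wz:-0.011
tx:-0.002 ty:-0.013 tz:0.123 wx:-0.015 wy:0.016 wz:-0.011
```

>>> step_arm(
  increments=[
    {"hand": 0.3,"tx": -0.002,"ty": -0.013,"tz": 0.13,"wx": -0.015,"wy": 0.016,"wz": -0.01},
    {"hand": 0.3,"tx": -0.002,"ty": -0.013,"tz": 0.13,"wx": -0.015,"wy": 0.016,"wz": -0.01},
    {"hand": 0.3,"tx": -0.002,"ty": -0.013,"tz": 0.13,"wx": -0.015,"wy": 0.016,"wz": -0.01},
    {"hand": 0.3,"tx": -0.002,"ty": -0.013,"tz": 0.12,"wx": -0.015,"wy": 0.016,"wz": -0.01},
    {"hand": 0.3,"tx": -0.002,"ty": -0.013,"tz": 0.06,"wx": -0.015,"wy": 0.016,"wz": -0.01},
    {"hand": 0.3,"tx": 0,"ty": 0,"tz": 0.0,"wx": 0,"wy": 0,"wz": 0},
  ],
)

```text
clock: 7.55
ee_pos: [0.5617, -0.0914, 0.1427]
eef_rot: [[1.0, -0.002, -0.001], [-0.002, -1.0, -0.003], [-0.001, 0.003, -1.0]]
ft_force: [-0.5, -0.5, 0.2]
gripper_width: 0.353
```

Run:
```python
from h import *
plan([.561,-.0855,.12],yaw=0,n=1)
```

```text
t7.5 [ 0.5617 -0.0914  0.1427] [[1.0, -0.002, -0.001], [-0.002, -1.0, -0.003], [-0.001, 0.003, -1.0]] [-0.5 -0.5  0.2] 0.353 [-0.34  0.15  1.91 -0.    1.08 -0.33]
dist mm 23.4 rot deg [ 0.18  0.07 -0.13] rows 1
tx:-0.003 ty:-0.024 tz:0.091 wx:0.030 wy:0.012 wz:-0.021
```

>>> step_arm(
  increments=[
    {"hand": 0.3,"tx": -0.003,"ty": -0.02,"tz": 0.08,"wx": 0.03,"wy": 0.01,"wz": -0.02},
    {"hand": 0.3,"tx": 0,"ty": -0.004,"tz": 0.08,"wx": 0,"wy": 0,"wz": 0},
    {"hand": 0.3,"tx": 0,"ty": 0,"tz": 0.06,"wx": 0,"wy": 0,"wz": 0},
    {"hand": 0.3,"tx": 0,"ty": 0,"tz": 0.02,"wx": 0,"wy": 0,"wz": 0},
    {"hand": 0.3,"tx": 0,"ty": 0,"tz": 0.0,"wx": 0,"wy": 0,"wz": 0},
  ],
)

```text
clock: 8.05
ee_pos: [0.5636, -0.0906, 0.0819]
eef_rot: [[1.0, -0.003, 0.002], [-0.003, -1.0, -0.002], [0.002, 0.002, -1.0]]
ft_force: [0.3, -0.3, 0.3]
gripper_width: 0.353
```

Run:
```python
from h import *
plan([.561,-.0855,.077],yaw=0,n=1)
```

```text
t8.1 [ 0.5636 -0.0906  0.0819] [[1.0, -0.003, 0.002], [-0.003, -1.0, -0.002], [0.002, 0.002, -1.0]] [ 0.3 -0.3  0.3] 0.353 [-0.34  0.23  1.94 -0.    0.97 -0.33]
dist mm 7.5 rot deg [ 0.13 -0.14 -0.17] rows 1
tx:-0.010 ty:-0.020 tz:0.020 wx:0.021 wy:-0.024 wz:-0.029
```

>>> step_arm(
  increments=[
    {"hand": 0.3,"tx": -0.01,"ty": -0.02,"tz": 0.02,"wx": 0.02,"wy": -0.02,"wz": -0.03},
    {"hand": 0.5,"tx": 0,"ty": 0,"tz": 0.0,"wx": 0,"wy": 0,"wz": 0},
    {"hand": 1,"tx": 0,"ty": 0,"tz": 0.0,"wx": 0,"wy": 0,"wz": 0},
    {"hand": 1,"tx": 0,"ty": 0,"tz": 0.0,"wx": 0,"wy": 0,"wz": 0},
    {"hand": 1,"tx": 0,"ty": 0,"tz": 0.0,"wx": 0,"wy": 0,"wz": 0},
  ],
  newtons=60,
)

```text
clock: 8.55
ee_pos: [0.5622, -0.0861, 0.0794]
eef_rot: [[1.0, 0.0, 0.003], [0.0, -1.0, -0.001], [0.003, 0.001, -1.0]]
ft_force: [-1.0, 0.4, -0.6]
gripper_width: 0.088
```

>>> step_arm(
  increments=[
    {"hand": 1,"tx": 0,"ty": 0,"tz": -0.05,"wx": 0,"wy": 0,"wz": 0},
    {"hand": 1,"tx": 0,"ty": 0,"tz": -0.1,"wx": 0,"wy": 0,"wz": 0},
    {"hand": 1,"tx": 0,"ty": 0,"tz": -0.14,"wx": 0,"wy": 0,"wz": 0},
    {"hand": 1,"tx": 0,"ty": 0,"tz": -0.14,"wx": 0,"wy": 0,"wz": 0},
    {"hand": 1,"tx": 0,"ty": 0,"tz": -0.14,"wx": 0,"wy": 0,"wz": 0},
    {"hand": 1,"tx": 0,"ty": 0,"tz": -0.08,"wx": 0,"wy": 0,"wz": 0},
    {"hand": 1,"tx": 0,"ty": 0,"tz": -0.03,"wx": 0,"wy": 0,"wz": 0},
  ],
)

```text
clock: 9.25
ee_pos: [0.562, -0.0851, 0.2597]
eef_rot: [[1.0, 0.0, 0.01], [0.0, -1.0, -0.001], [0.01, 0.001, -1.0]]
ft_force: [0.3, -0.7, -1.7]
gripper_width: 0.088
```

Run:
```python
from h import *
plan([.52,.17,.25],yaw=-.06)
```

```text
t9.2 [ 0.562  -0.0851  0.2597] [[1.0, 0.0, 0.01], [0.0, -1.0, -0.001], [0.01, 0.001, -1.0]] [ 0.3 -0.7 -1.7] 0.088 [-0.33  0.03  1.82  0.    1.29 -0.33]
dist mm 258.8 rot deg [ 0.07 -0.55  3.45] rows 6
tx:-0.028 ty:-0.170 tz:0.006 wx:0.002 wy:-0.015 wz:0.096
tx:-0.030 ty:-0.170 tz:0.006 wx:0.002 wy:-0.015 wz:0.096
tx:-0.031 ty:-0.170 tz:0.006 wx:0.002 wy:-0.015 wz:0.096
tx:-0.033 ty:-0.169 tz:0.006 wx:0.002 wy:-0.015 wz:0.096
tx:-0.035 ty:-0.169 tz:0.006 wx:0.002 wy:-0.015 wz:0.096
tx:-0.037 ty:-0.168 tz:0.006 wx:0.002 wy:-0.015 wz:0.096
```

>>> step_arm(
  increments=[
    {"hand": 1,"tx": -0.02,"ty": -0.1,"tz": -0.01,"wx": 0,"wy": -0.01,"wz": 0.1},
    {"hand": 1,"tx": -0.03,"ty": -0.17,"tz": -0.01,"wx": 0,"wy": -0.01,"wz": 0.1},
    {"hand": 1,"tx": -0.03,"ty": -0.17,"tz": -0.01,"wx": 0,"wy": -0.01,"wz": 0.1},
    {"hand": 1,"tx": -0.03,"ty": -0.17,"tz": 0,"wx": 0,"wy": -0.01,"wz": 0.1},
    {"hand": 1,"tx": -0.02,"ty": -0.08,"tz": 0,"wx": 0,"wy": -0.01,"wz": 0.1},
    {"hand": 1,"tx": 0,"ty": 0,"tz": 0,"wx": 0,"wy": 0,"wz": 0},
  ],
)

```text
clock: 9.85
ee_pos: [0.5323, 0.0926, 0.2686]
eef_rot: [[0.998, -0.058, 0.009], [-0.058, -0.998, -0.002], [0.009, 0.002, -1.0]]
ft_force: [1.1, -0.3, -1.3]
gripper_width: 0.087
```

Run:
```python
from h import *
st();snap('wrist','w5')
```

```text
t9.8 [0.5323 0.0926 0.2686] [[0.998, -0.058, 0.009], [-0.058, -0.998, -0.002], [0.009, 0.002, -1.0]] [ 1.1 -0.3 -1.3] 0.087 [-0.01 -0.04  1.87 -0.    1.31  0.04]
```

View pics/w5.png

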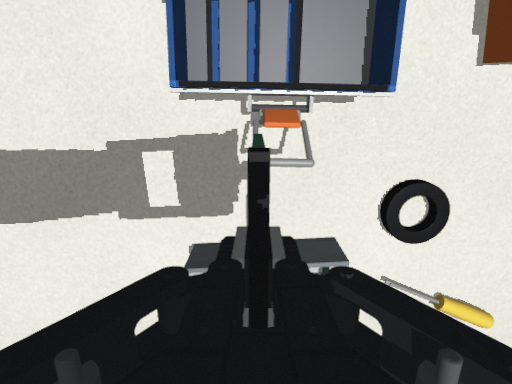

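>>> step_arm(
  increments=[
    {"hand": 1,"tx": -0.01,"ty": -0.1,"tz": -0.06,"wx": 0,"wy": -0.04,"wz": 0.0},
    {"hand": 1,"tx": -0.01,"ty": -0.1,"tz": -0.06,"wx": 0,"wy": -0.04,"wz": 0.0},
    {"hand": 1,"tx": 0,"ty": -0.06,"tz": 0,"wx": 0,"wy": 0,"wz": 0},
    {"hand": 1,"tx": 0,"ty": 0,"tz": 0,"wx": 0,"wy": 0,"wz": 0},
  ],
)

```text
clock: 10.3
ee_pos: [0.5316, 0.1544, 0.2963]
eef_rot: [[0.998, -0.063, -0.003], [-0.063, -0.998, -0.005], [-0.003, 0.005, -1.0]]
ft_force: [-0.6, -0.4, -1.9]
gripper_width: 0.089
```

Run:
```python
from h import *
st();snap('wrist','w6')
```

```text
t10.3 [0.5316 0.1544 0.2963] [[0.998, -0.063, -0.003], [-0.063, -0.998, -0.005], [-0.003, 0.005, -1.0]] [-0.6 -0.4 -1.9] 0.089 [ 0.1  -0.02  1.8  -0.    1.37  0.17]
```

View pics/w6.png

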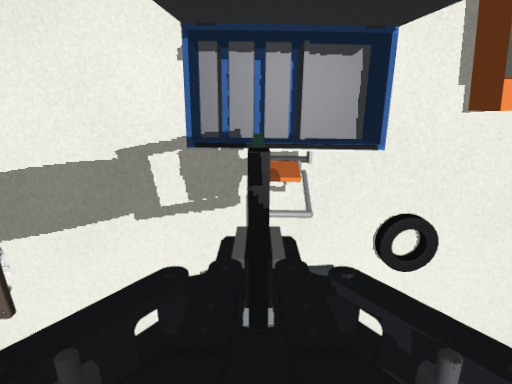

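Run:
```python
from h import *
crop('pics/w6.png','pics/w6c.png',175,15,230,150,3.4 and 3)
crop('pics/w5.png','pics/w5c.png',160,0,260,180,3)
```

```text
(no output)
```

View pics/w6c.png

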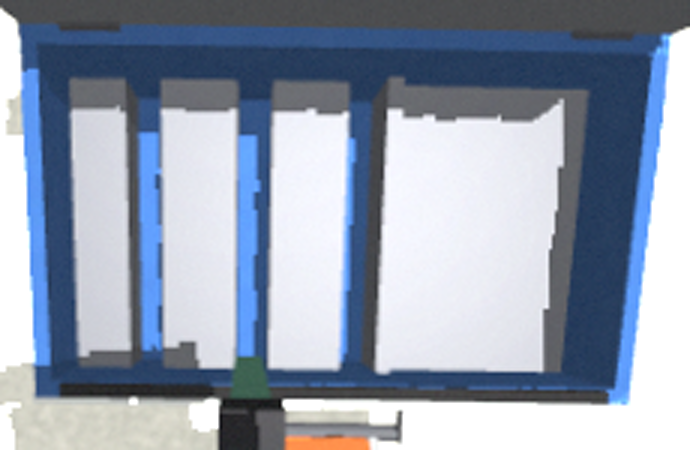

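View pics/w5c.png

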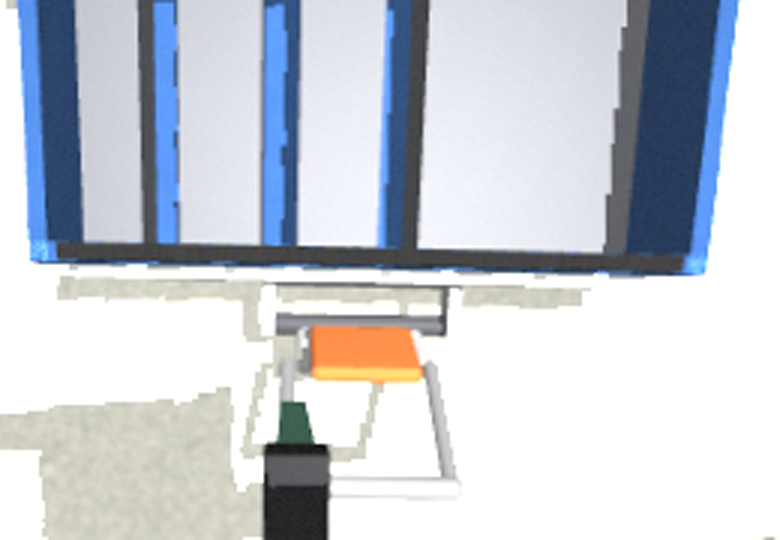

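Run:
```python
from h import *
w=lambda x,y:(175+(x+.5)/3-.5,15+(y+.5)/3-.5)
v=lambda x,y:(160+(x+.5)/3-.5,0+(y+.5)/3-.5)
P={}
for nm,a,b in [('s0',(144,80),(146.5,365)),('s1',(254.5,80),(253,368))]:
    A=W('w6',w(*a),.05);B=W('w6',w(*b),.05);print(nm,A,B,'mid',(A+B)/2,'yaw',np.arctan2(-(A-B)[0],(A-B)[1]))
print('s0 from w5', W('w5',v(158.5,5),.05),W('w5',v(165.5,240),.05),' s1',W('w5',v(279.5,5),.05),W('w5',v(279,240),.05))
print('island heights: edges tri', tri([ray('wrist',w(130,365),pickle.load(open('w6.pkl','rb'))),ray('wrist',v(146,243),pickle.load(open('w5.pkl','rb')))]))
print('rim outer corners w6',[W('w6',w(*p),.105) for p in [(22,28),(670,38),(628,402),(38,398)]])
print('rim outer front w5',[W('w5',v(*p),.105) for p in [(31,263),(706,272)]])
print('bay',[W('w6',w(*p),.044) for p in [(387,88),(588,92),(565,372),(375,372)]])
print('slot2', W('w6',w(364,225),.05))
```

```text
s0 [0.4986 0.2979 0.05  ] [0.4896 0.188  0.05  ] mid [0.4941  0.24295 0.05   ] yaw -0.08171029447075946
s1 [0.5417 0.2951 0.05  ] [0.5342 0.1839 0.05  ] mid [0.53795 0.2395  0.05   ] yaw -0.0673440514148163
s0 from w5 [0.4966 0.2708 0.05  ] [0.4918 0.1922 0.05  ]  s1 [0.5391 0.2683 0.05  ] [0.5341 0.1898 0.05  ]
island heights: edges tri (array([0.48610335, 0.18998438, 0.06826276]), [np.float64(0.0009393232776817728), np.float64(0.000939323277681882)])
rim outer corners w6 [array([0.4651, 0.3056, 0.105 ]), array([0.6796, 0.2895, 0.105 ]), array([0.6706, 0.1686, 0.105 ]), array([0.4556, 0.1834, 0.105 ])]
rim outer front w5 [array([0.4551, 0.1829, 0.105 ]), array([0.6707, 0.1681, 0.105 ])]
bay [array([0.5941, 0.2901, 0.044 ]), array([0.674, 0.284, 0.044]), array([0.6676, 0.1735, 0.044 ]), array([0.5862, 0.1784, 0.044 ])]
slot2 [0.5826 0.2384 0.05  ]
```

Run:
```python
from h import *
t=lambda x,y:(150+(x-1)/3,130+(y-1)/3)
for z in (.2,.229): print([onz('top',t(*p),z).round(4) for p in [(65,53),(80,56),(38,278),(53,281)]])
plan([.494,.2425,.23],yaw=-.07)
```

```text
[array([0.687, 0.304, 0.2  ]), array([0.6844, 0.2889, 0.2   ]), array([0.4651, 0.3184, 0.2   ]), array([0.4627, 0.3036, 0.2   ])]
[array([0.681 , 0.2975, 0.229 ]), array([0.6784, 0.2828, 0.229 ]), array([0.4649, 0.3116, 0.229 ]), array([0.4626, 0.2972, 0.229 ])]
t10.3 [0.5317 0.1536 0.2964] [[0.998, -0.063, -0.003], [-0.063, -0.998, -0.006], [-0.003, 0.006, -1.0]] [ 0.5 -0.1 -1.2] 0.092 [ 0.1  -0.02  1.8  -0.01  1.37  0.16]
dist mm 117.2 rot deg [0.33 0.17 0.38] rows 3
tx:-0.057 ty:-0.116 tz:0.088 wx:0.018 wy:0.009 wz:0.021
tx:-0.058 ty:-0.115 tz:0.088 wx:0.018 wy:0.009 wz:0.021
tx:-0.058 ty:-0.115 tz:0.088 wx:0.018 wy:0.009 wz:0.021
```

Run:
```python
from h import *
c=pickle.load(open('w6.pkl','rb'));V=c[2];C=-V[:3,:3].T@V[:3,3]
s=read_state();print(C, (np.array(s['eef_rot']).T@(C-s['ee_pos'])).round(4))
```

```text
[0.53635235 0.22135963 0.43714372] [-1.000e-04 -6.710e-02 -1.412e-01]
```

>>> step_arm(
  increments=[
    {"hand": 1,"tx": -0.06,"ty": -0.03,"tz": -0.02,"wx": 0,"wy": 0,"wz": -1},
    {"hand": 1,"tx": -0.07,"ty": -0.02,"tz": 0,"wx": 0,"wy": 0,"wz": -1},
    {"hand": 1,"tx": -0.02,"ty": 0,"tz": 0,"wx": 0,"wy": 0,"wz": -1},
    {"hand": 1,"tx": 0,"ty": 0,"tz": 0,"wx": 0,"wy": 0,"wz": -1},
    {"hand": 1,"tx": 0,"ty": 0,"tz": 0,"wx": 0,"wy": 0,"wz": -1},
    {"hand": 1,"tx": 0,"ty": 0,"tz": 0,"wx": 0,"wy": 0,"wz": -1},
    {"hand": 1,"tx": 0,"ty": 0,"tz": 0,"wx": 0,"wy": 0,"wz": -1},
    {"hand": 1,"tx": 0,"ty": 0,"tz": 0,"wx": 0,"wy": 0,"wz": -1},
    {"hand": 1,"tx": 0,"ty": 0,"tz": 0,"wx": 0,"wy": 0,"wz": -1},
    {"hand": 1,"tx": 0,"ty": 0,"tz": 0,"wx": 0,"wy": 0,"wz": -1},
  ],
)

```text
clock: 11.35
ee_pos: [0.4925, 0.1507, 0.2897]
eef_rot: [[0.529, 0.848, -0.019], [0.848, -0.529, -0.016], [-0.024, -0.008, -1.0]]
ft_force: [1.2, 0.8, -0.7]
gripper_width: 0.09
```

Run:
```python
from h import *
plan([.494,.17,.3],R=Rdown(-.07+np.pi))
```

```text
t11.3 [0.4925 0.1507 0.2897] [[0.529, 0.848, -0.019], [0.848, -0.529, -0.016], [-0.024, -0.008, -1.0]] [ 1.2  0.8 -0.7] 0.09 [ 0.11 -0.1   1.89 -0.01  1.38 -0.9 ]
dist mm 21.9 rot deg [  -1.69    0.39 -117.94] rows 21
tx:0.003 ty:-0.002 tz:-0.002 wx:-0.013 wy:0.003 wz:-0.936
tx:0.003 ty:-0.001 tz:-0.002 wx:-0.013 wy:0.003 wz:-0.936
tx:0.003 ty:-0.001 tz:-0.002 wx:-0.013 wy:0.003 wz:-0.936
tx:0.004 ty:-0.001 tz:-0.002 wx:-0.013 wy:0.003 wz:-0.936
tx:0.004 tz:-0.002 wx:-0.013 wy:0.003 wz:-0.936
tx:0.004 tz:-0.002 wx:-0.013 wy:0.003 wz:-0.936
tx:0.004 tz:-0.002 wx:-0.013 wy:0.003 wz:-0.936
tx:0.004 ty:0.001 tz:-0.002 wx:-0.013 wy:0.003 wz:-0.936
tx:0.003 ty:0.001 tz:-0.002 wx:-0.013 wy:0.003 wz:-0.936
tx:0.003 ty:0.001 tz:-0.002 wx:-0.013 wy:0.003 wz:-0.936
tx:0.003 ty:0.002 tz:-0.002 wx:-0.013 wy:0.003 wz:-0.936
tx:0.003 ty:0.002 tz:-0.002 wx:-0.013 wy:0.003 wz:-0.936
tx:0.003 ty:0.002 tz:-0.002 wx:-0.013 wy:0.003 wz:-0.936
tx:0.003 ty:0.003 tz:-0.002 wx:-0.013 wy:0.003 wz:-0.936
tx:0.002 ty:0.003 tz:-0.002 wx:-0.013 wy:0.003 wz:-0.936
tx:0.002 ty:0.003 tz:-0.002 wx:-0.013 wy:0.003 wz:-0.936
tx:0.002 ty:0.003 tz:-0.002 wx:-0.013 wy:0.003 wz:-0.936
tx:0.001 ty:0.003 tz:-0.002 wx:-0.013 wy:0.003 wz:-0.936
tx:0.001 ty:0.004 tz:-0.002 wx:-0.013 wy:0.003 wz:-0.936
tx:0.001 ty:0.004 tz:-0.002 wx:-0.013 wy:0.003 wz:-0.936
ty:0.004 tz:-0.002 wx:-0.013 wy:0.003 wz:-0.936
```

>>> step_arm(
  increments=[
    {"hand": 1,"tx": 0.03,"ty": -0.03,"tz": 0.02,"wx": 0,"wy": 0,"wz": 1},
    {"hand": 1,"tx": 0.04,"ty": -0.04,"tz": 0.03,"wx": 0,"wy": 0,"wz": 1},
    {"hand": 1,"tx": 0.04,"ty": -0.04,"tz": 0.04,"wx": 0,"wy": 0,"wz": 1},
    {"hand": 1,"tx": 0.04,"ty": 0,"tz": 0.04,"wx": 0,"wy": 0,"wz": 1},
    {"hand": 1,"tx": 0.04,"ty": 0,"tz": 0.04,"wx": 0,"wy": 0,"wz": 1},
    {"hand": 1,"tx": 0.04,"ty": 0,"tz": 0.04,"wx": 0,"wy": 0,"wz": 1},
    {"hand": 1,"tx": 0.02,"ty": 0,"tz": 0.04,"wx": 0,"wy": 0,"wz": 1},
    {"hand": 1,"tx": 0,"ty": 0,"tz": 0.03,"wx": 0,"wy": 0,"wz": 1},
    {"hand": 1,"tx": 0,"ty": 0,"tz": 0.02,"wx": 0,"wy": 0,"wz": 1},
    {"hand": 1,"tx": 0,"ty": 0,"tz": 0,"wx": 0,"wy": 0,"wz": 0.6},
  ],
)

```text
clock: 12.35
ee_pos: [0.5171, 0.1909, 0.1987]
eef_rot: [[0.998, -0.045, -0.033], [-0.046, -0.999, -0.027], [-0.032, 0.028, -0.999]]
ft_force: [0.2, 0.0, -1.9]
gripper_width: 0.09
```

Run:
```python
from h import *
plan([.565,.20,.208],yaw=-.07)
```

```text
t12.3 [0.5171 0.1909 0.1987] [[0.998, -0.045, -0.033], [-0.046, -0.999, -0.027], [-0.032, 0.028, -0.999]] [ 0.2  0.  -1.9] 0.09 [ 0.18  0.07  1.89 -0.02  1.22  0.23]
dist mm 49.7 rot deg [1.65 1.82 1.38] rows 2
tx:0.094 ty:-0.022 tz:-0.022 wx:0.137 wy:0.152 wz:0.115
tx:0.094 ty:-0.023 tz:-0.021 wx:0.137 wy:0.152 wz:0.115
```

>>> step_arm(
  increments=[
    {"hand": 1,"tx": 0.09,"ty": -0.02,"tz": -0.02,"wx": 0.14,"wy": 0.15,"wz": 0.11},
    {"hand": 1,"tx": 0.09,"ty": -0.02,"tz": -0.015,"wx": 0.14,"wy": 0.15,"wz": 0.11},
    {"hand": 1,"tx": 0,"ty": 0,"tz": 0,"wx": 0,"wy": 0,"wz": 0},
  ],
)

```text
clock: 12.65
ee_pos: [0.5629, 0.1936, 0.2016]
eef_rot: [[0.997, -0.075, -0.006], [-0.075, -0.997, -0.002], [-0.006, 0.003, -1.0]]
ft_force: [-0.2, -0.1, 0.0]
gripper_width: 0.09
```

Run:
```python
from h import *
plan([.572,.298,.205],yaw=-.07,step=.025)
snap('scene','sc1');crop('pics/sc1.png','pics/sc1c.png',240,60,160,170,4)
```

```text
t12.7 [0.5629 0.1936 0.2016] [[0.997, -0.075, -0.006], [-0.075, -0.997, -0.002], [-0.006, 0.003, -1.0]] [-0.2 -0.1  0. ] 0.09 [ 0.16  0.14  1.8  -0.    1.2   0.24]
dist mm 104.9 rot deg [ 0.14  0.33 -0.29] rows 5
tx:0.001 ty:-0.084 tz:-0.003 wx:0.005 wy:0.011 wz:-0.010
tx:0.001 ty:-0.084 tz:-0.003 wx:0.005 wy:0.011 wz:-0.010
tx:0.001 ty:-0.084 tz:-0.003 wx:0.005 wy:0.011 wz:-0.010
tx:0.001 ty:-0.084 tz:-0.003 wx:0.005 wy:0.011 wz:-0.010
tx:0.001 ty:-0.084 tz:-0.003 wx:0.005 wy:0.011 wz:-0.010
```

View pics/sc1c.png

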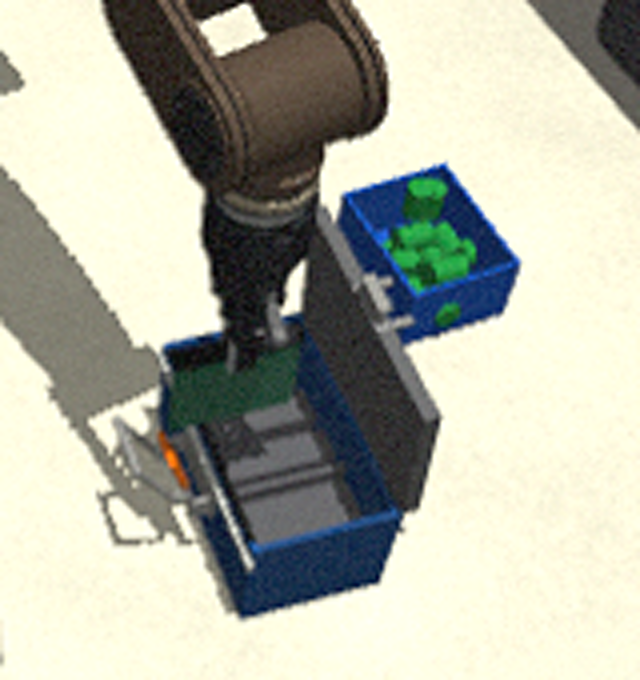

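>>> step_arm(
  increments=[
    {"hand": 1,"tx": 0.001,"ty": -0.08,"tz": -0.01,"wx": 0,"wy": 0.02,"wz": 0},
    {"hand": 1,"tx": 0.001,"ty": -0.08,"tz": 0,"wx": 0,"wy": 0.02,"wz": 0},
    {"hand": 1,"tx": 0.001,"ty": -0.08,"tz": 0,"wx": 0,"wy": 0,"wz": 0},
  ],
)

```text
clock: 13.0
ee_pos: [0.5648, 0.2486, 0.2001]
eef_rot: [[0.997, -0.08, -0.012], [-0.08, -0.997, -0.008], [-0.011, 0.009, -1.0]]
ft_force: [-0.2, -3.9, -0.4]
gripper_width: 0.089
```

>>> step_arm(
  increments=[
    {"hand": 1,"tx": 0.001,"ty": -0.08,"tz": 0,"wx": 0,"wy": 0,"wz": 0},
    {"hand": 1,"tx": 0.001,"ty": -0.06,"tz": 0,"wx": 0,"wy": 0,"wz": 0},
  ],
)

```text
clock: 13.2
ee_pos: [0.5675, 0.2768, 0.2006]
eef_rot: [[0.997, -0.078, -0.014], [-0.078, -0.997, -0.028], [-0.012, 0.029, -1.0]]
ft_force: [-1.3, -8.8, 5.1]
gripper_width: 0.085
```

Run:
```python
from h import *
plan([.572,.298,.205],yaw=-.07,step=.025)
snap('scene','sc2');crop('pics/sc2.png','pics/sc2c.png',240,60,160,170,4)
```

```text
t13.2 [0.5675 0.2768 0.2006] [[0.997, -0.078, -0.014], [-0.078, -0.997, -0.028], [-0.012, 0.029, -1.0]] [-1.3 -8.8  5.1] 0.085 [ 0.3   0.23  1.7  -0.02  1.23  0.39]
dist mm 22.1 rot deg [ 1.64  0.71 -0.46] rows 1
tx:0.011 ty:-0.086 tz:-0.020 wx:0.274 wy:0.118 wz:-0.076
```

View pics/sc2c.png

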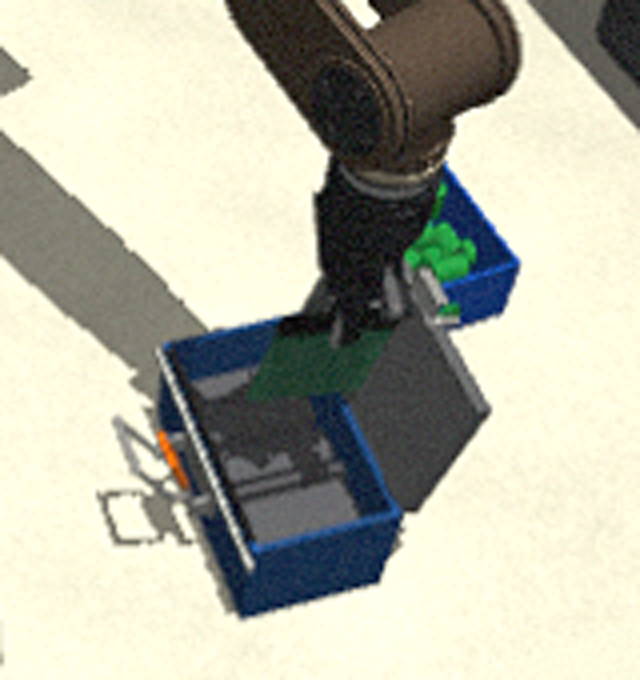

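>>> step_arm(
  increments=[
    {"hand": 1,"tx": -0.02,"ty": 0.08,"tz": -0.02,"wx": 0.25,"wy": 0.1,"wz": 0},
    {"hand": 1,"tx": -0.1,"ty": 0.06,"tz": -0.04,"wx": 0,"wy": 0,"wz": 0},
    {"hand": 1,"tx": -0.1,"ty": 0,"tz": -0.02,"wx": 0,"wy": 0,"wz": 0},
    {"hand": 1,"tx": -0.04,"ty": 0,"tz": 0,"wx": 0,"wy": 0,"wz": 0},
    {"hand": 1,"tx": 0,"ty": 0,"tz": 0,"wx": 0,"wy": 0,"wz": 0},
  ],
)

```text
clock: 13.75
ee_pos: [0.4946, 0.2443, 0.2175]
eef_rot: [[0.997, -0.078, -0.009], [-0.078, -0.997, -0.002], [-0.008, 0.002, -1.0]]
ft_force: [0.1, 0.6, -0.2]
gripper_width: 0.09
```

Run:
```python
from h import *
plan([.494,.2425,.21],yaw=-.07)
snap('wrist','w7')
```

```text
t13.8 [0.4946 0.2443 0.2175] [[0.997, -0.078, -0.009], [-0.078, -0.997, -0.002], [-0.008, 0.002, -1.0]] [ 0.1  0.6 -0.2] 0.09 [0.27 0.03 1.89 0.   1.23 0.35]
dist mm 7.7 rot deg [ 0.13  0.49 -0.46] rows 1
tx:-0.002 ty:0.007 tz:0.030 wx:0.022 wy:0.081 wz:-0.076
```

View pics/w7.png

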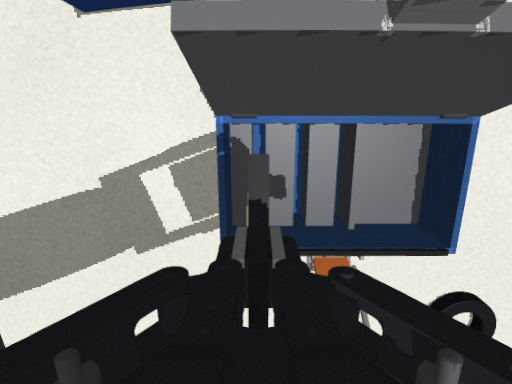

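Run:
```python
from h import *
crop('pics/w7.png','pics/w7c.png',205,95,130,110,6)
snap('scene','sc3');crop('pics/sc3.png','pics/sc3c.png',240,90,130,130,5)
```

View pics/w7c.png

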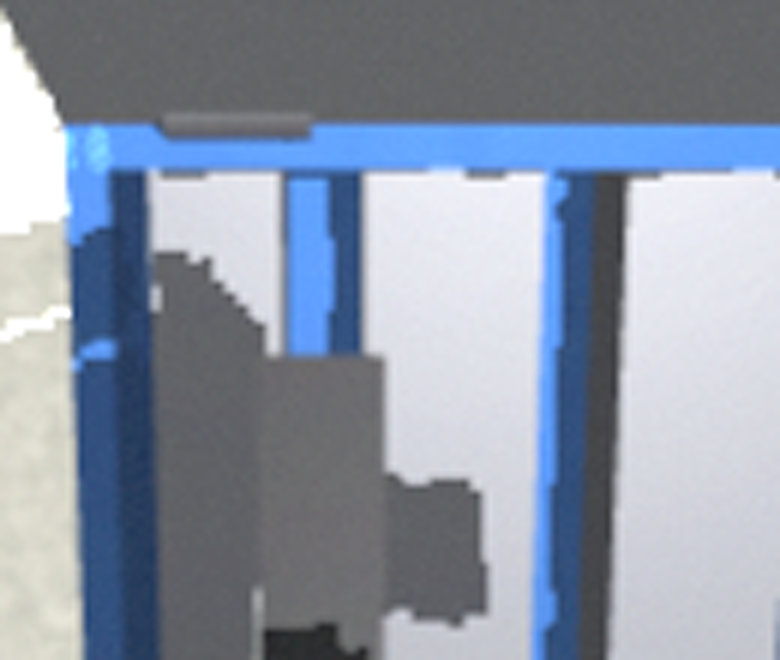

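View pics/sc3c.png

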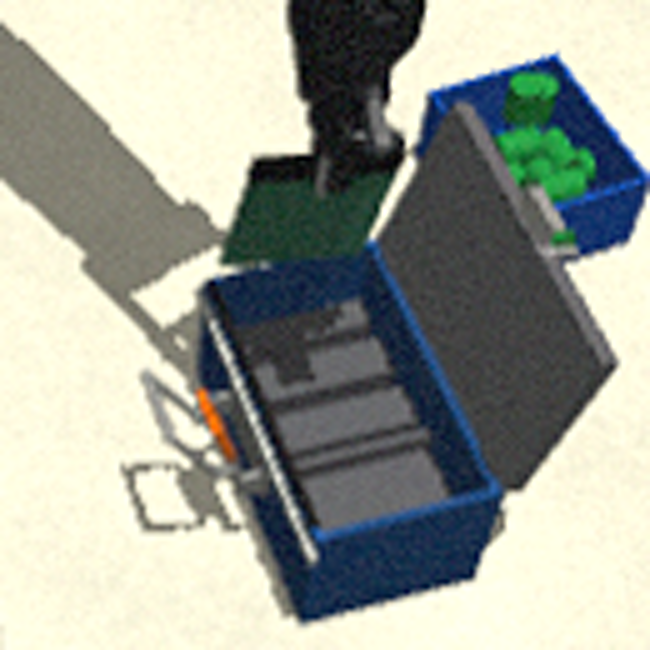

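Run:
```python
from h import *
s=read_state();p=np.array(s['ee_pos']);R=np.array(s['eef_rot'])
for dy,dz in [(-.05,.024),(.05,.024),(-.05,-.066),(.05,-.066)]:
    X=p+R@np.array([0,-dy,-dz]); print((dy,dz),((proj('scene',X)[0]-[240,90])*5).round(0))
a=[(255,160),(405,152),(222,262),(360,257)]
# plane x=const through board: intersect rays with plane normal R[:,0]
for q in a:
    o,d=ray('scene',(240+q[0]/5,90+q[1]/5)); n=R[:,0]; X=o+d*((p-o)@n)/(d@n); print(q,(R.T@(X-p)*1e3).round(1))
```

```text
(-0.05, 0.024) [255. 173.]
(0.05, 0.024) [410. 139.]
(-0.05, -0.066) [244. 270.]
(0.05, -0.066) [390. 236.]
(255, 160) [ -0.   51.1 -35.7]
(405, 152) [ -0.  -48.4 -13. ]
(222, 262) [-0.  66.1 53.2]
(360, 257) [ -0.  -31.3  80.6]
```

>>> step_arm(
  increments=[
    {"hand": 1,"tx": 0,"ty": 0,"tz": -0.02,"wx": 0.75,"wy": 0.08,"wz": -0.07},
    {"hand": 1,"tx": 0,"ty": 0,"tz": 0,"wx": 0.75,"wy": 0,"wz": 0},
    {"hand": 1,"tx": 0,"ty": 0,"tz": 0,"wx": 0.65,"wy": 0,"wz": 0},
    {"hand": 1,"tx": 0,"ty": 0,"tz": 0,"wx": 0,"wy": 0,"wz": 0},
    {"hand": 1,"tx": 0,"ty": 0,"tz": 0,"wx": 0,"wy": 0,"wz": 0},
  ],
)

```text
clock: 14.35
ee_pos: [0.4997, 0.2444, 0.221]
eef_rot: [[0.997, -0.069, 0.018], [-0.071, -0.972, 0.226], [0.002, -0.226, -0.974]]
ft_force: [-0.5, -0.8, -1.0]
gripper_width: 0.09
```

Run:
```python
from h import *
st()
snap('scene','sc4');crop('pics/sc4.png','pics/sc4c.png',240,80,130,130,5)
```

```text
t14.3 [0.4997 0.2444 0.221 ] [[0.997, -0.069, 0.018], [-0.071, -0.972, 0.226], [0.002, -0.226, -0.974]] [-0.5 -0.8 -1. ] 0.09 [ 0.17 -0.02  1.95  0.24  1.17  0.15]
```

View pics/sc4c.png

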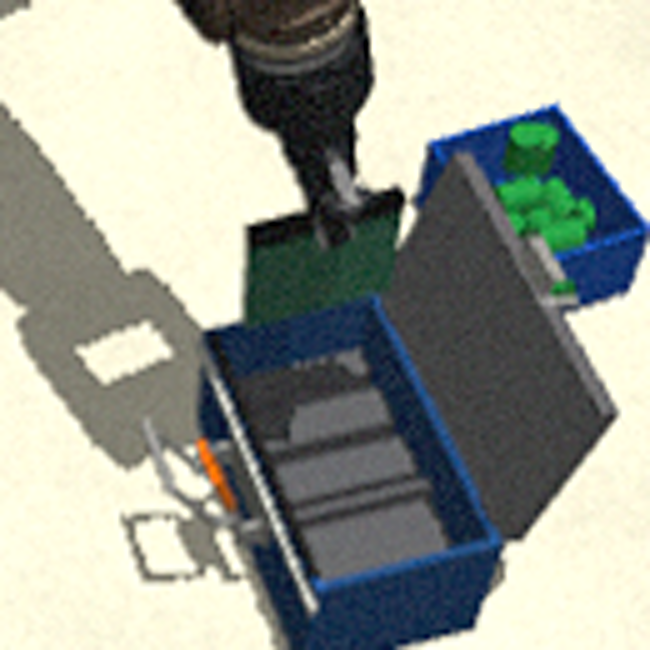

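Run:
```python
from h import *
s=read_state();p=np.array(s['ee_pos']);R=np.array(s['eef_rot'])
n=R[:,0]
for q in [(248,228),(402,188),(245,325),(378,296)]:
    o,d=ray('scene',(240+q[0]/5,80+q[1]/5)); X=o+d*((p-o)@n)/(d@n); print(q,((X-p)*1e3).round(1),X.round(4))
plan([.494,.2425,.22],R=R)
```

```text
(248, 228) [ -4.  -56.2  22.3] [0.4956 0.1884 0.2433]
(402, 188) [ 2.9 42.3 26.5] [0.5025 0.2868 0.2474]
(245, 325) [ -3.5 -51.7 -68.9] [0.4961 0.1929 0.152 ]
(378, 296) [  2.9  40.  -71.7] [0.5025 0.2846 0.1493]
t14.4 [0.4996 0.2446 0.221 ] [[0.998, -0.068, 0.017], [-0.07, -0.972, 0.226], [0.002, -0.226, -0.974]] [-0.5 -0.6 -0.9] 0.092 [ 0.17 -0.02  1.95  0.24  1.17  0.15]
dist mm 6.0 rot deg [0. 0. 0.] rows 1
tx:-0.022 ty:0.010 tz:0.002
```

>>> step_arm(
  increments=[
    {"hand": 1,"tx": -0.022,"ty": 0,"tz": 0.05,"wx": 0,"wy": 0,"wz": 0},
    {"hand": 1,"tx": 0,"ty": 0.02,"tz": 0.1,"wx": 0,"wy": 0,"wz": 0},
    {"hand": 1,"tx": 0,"ty": 0,"tz": 0.04,"wx": 0,"wy": 0,"wz": 0},
    {"hand": 1,"tx": 0,"ty": 0,"tz": 0,"wx": 0,"wy": 0,"wz": 0},
  ],
)

```text
clock: 14.8
ee_pos: [0.4941, 0.253, 0.1708]
eef_rot: [[0.998, -0.066, 0.017], [-0.068, -0.972, 0.224], [0.002, -0.224, -0.975]]
ft_force: [0.5, -0.1, -1.0]
gripper_width: 0.091
```

Run:
```python
from h import *
s=read_state();R=np.array(s['eef_rot'])
plan([.494,.248,.14],R=R)
snap('wrist','w8');crop('pics/w8.png','pics/w8c.png',190,60,200,180,4)
```

```text
t14.8 [0.4941 0.253  0.1708] [[0.998, -0.066, 0.017], [-0.068, -0.972, 0.224], [0.002, -0.224, -0.975]] [ 0.5 -0.1 -1. ] 0.091 [0.19 0.03 2.   0.25 1.07 0.14]
dist mm 31.2 rot deg [0. 0. 0.] rows 1
tx:0.001 ty:0.047 tz:0.116
```

View pics/w8c.png

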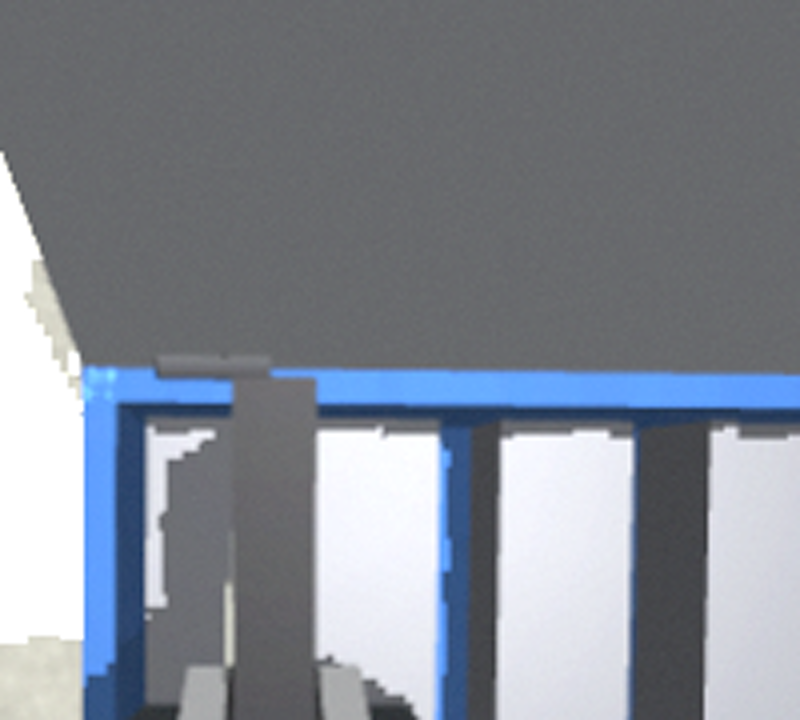

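Run:
```python
from h import *
w=lambda x,y:(190+(x+.5)/4-.5,60+(y+.5)/4-.5)
print('strip end',W('w8',w(275,379),.195),W('w8',w(275,379),.20),'inner rim',W('w8',w(350,405),.105),'slot1 top',W('w8',w(470,425),.05), 'strip edges',W('w8',w(233,500),.195),W('w8',w(316,500),.195))
```

```text
strip end [0.4973 0.2959 0.195 ] [0.4972 0.2955 0.2   ] inner rim [0.5111 0.2975 0.105 ] slot1 top [0.5415 0.2942 0.05  ] strip edges [0.492  0.2835 0.195 ] [0.5007 0.2829 0.195 ]
```

>>> step_arm(
  increments=[
    {"hand": 1,"tx": 0,"ty": 0.035,"tz": 0.06,"wx": 0,"wy": 0,"wz": 0},
    {"hand": 1,"tx": 0,"ty": 0.01,"tz": 0.04,"wx": 0,"wy": 0,"wz": 0},
    {"hand": 1,"tx": 0,"ty": 0,"tz": 0,"wx": 0,"wy": 0,"wz": 0},
  ],
)

```text
clock: 15.15
ee_pos: [0.4983, 0.248, 0.1497]
eef_rot: [[0.998, -0.062, 0.028], [-0.066, -0.972, 0.224], [0.014, -0.226, -0.974]]
ft_force: [-1.0, 0.4, -0.6]
gripper_width: 0.091
```

Run:
```python
from h import *
s=read_state();R=np.array(s['eef_rot'])
plan([.494,.2495,.10],R=R)
snap('wrist','w9');crop('pics/w9.png','pics/w9c.png',190,60,200,180,4)
```

```text
t15.2 [0.4983 0.248  0.1497] [[0.998, -0.062, 0.028], [-0.066, -0.972, 0.224], [0.014, -0.226, -0.974]] [-1.   0.4 -0.6] 0.091 [0.18 0.05 2.01 0.26 1.02 0.12]
dist mm 49.9 rot deg [0. 0. 0.] rows 2
tx:-0.010 ty:0.020 tz:0.097
tx:-0.010 ty:0.020 tz:0.097
```

View pics/w9c.png

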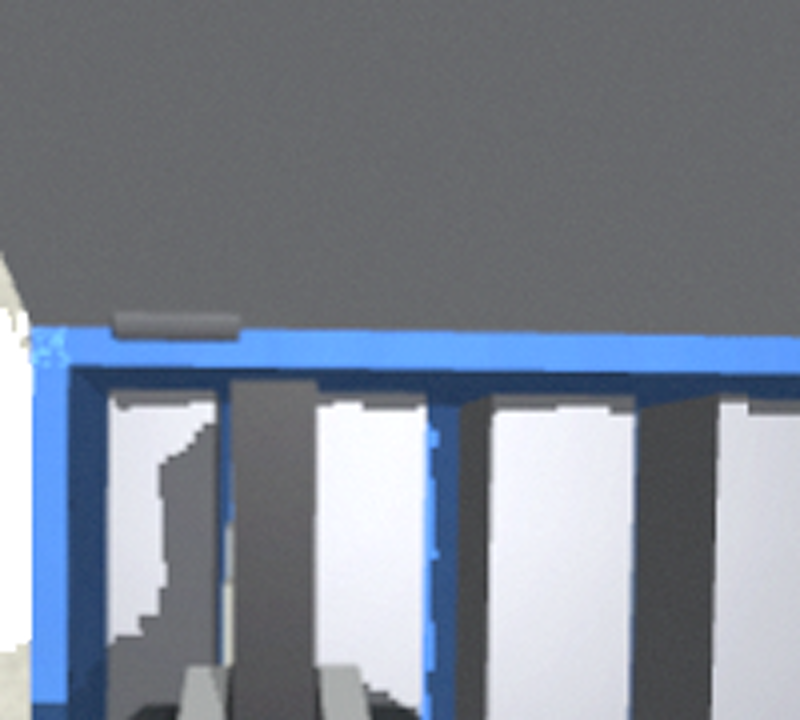

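```bash
cat >> h.py <<'E'
def Rt(yaw,tilt): return Rdown(yaw)@Ro.from_euler('x',tilt).as_matrix()
E
python3 - <<'E'
from h import *
R=Rt(-.07,.229);print(R.round(3).tolist())
plan([.494,.2485,.135],R=R,n=1)
E
```

```text
[[0.998, -0.068, 0.016], [-0.07, -0.972, 0.226], [0.0, -0.227, -0.974]]
t15.2 [0.4985 0.2481 0.1502] [[0.998, -0.061, 0.029], [-0.066, -0.972, 0.224], [0.014, -0.226, -0.974]] [ 1.2 -0.1 -1. ] 0.085 [0.18 0.05 2.01 0.26 1.02 0.12]
dist mm 15.9 rot deg [ 0.07 -0.74  0.39] rows 1
tx:-0.019 ty:0.013 tz:0.059 wx:0.011 wy:-0.123 wz:0.065
```

>>> step_arm(
  increments=[
    {"hand": 1,"tx": -0.02,"ty": 0.013,"tz": 0.06,"wx": 0,"wy": -0.12,"wz": 0.06},
    {"hand": 1,"tx": 0,"ty": 0,"tz": 0,"wx": 0,"wy": 0,"wz": 0},
  ],
)

```text
clock: 15.4
ee_pos: [0.4937, 0.249, 0.1345]
eef_rot: [[0.998, -0.068, 0.016], [-0.07, -0.972, 0.226], [0.0, -0.226, -0.974]]
ft_force: [0.3, -0.4, -1.8]
gripper_width: 0.09
```

Run:
```python
from h import *
plan([.494,.249,.105],R=Rt(-.07,.229),n=2)
```

```text
t15.4 [0.4937 0.249  0.1345] [[0.998, -0.068, 0.016], [-0.07, -0.972, 0.226], [0.0, -0.226, -0.974]] [ 0.3 -0.4 -1.8] 0.09 [0.18 0.07 2.03 0.26 1.   0.11]
dist mm 29.5 rot deg [ 0.04 -0.02  0.03] rows 2
tx:0.001 ty:0.013 tz:0.057 wx:0.003 wy:-0.002 wz:0.002
tx:0.001 ty:0.013 tz:0.057 wx:0.003 wy:-0.002 wz:0.002
```

>>> step_arm(
  increments=[
    {"hand": 1,"tx": 0.001,"ty": 0.018,"tz": 0.078,"wx": 0,"wy": 0,"wz": 0},
    {"hand": 1,"tx": 0,"ty": 0,"tz": 0,"wx": 0,"wy": 0,"wz": 0},
  ],
)

```text
clock: 15.6
ee_pos: [0.4939, 0.2492, 0.114]
eef_rot: [[0.998, -0.067, 0.016], [-0.069, -0.972, 0.226], [0.0, -0.226, -0.974]]
ft_force: [-0.6, -0.8, -1.4]
gripper_width: 0.092
```

Run:
```python
from h import *
plan([.494,.249,.09],R=Rt(-.07,.229),n=1)
snap('wrist','w10');crop('pics/w10.png','pics/w10c.png',190,60,200,180,4)
```

```text
t15.6 [0.4939 0.2492 0.114 ] [[0.998, -0.067, 0.016], [-0.069, -0.972, 0.226], [0.0, -0.226, -0.974]] [-0.6 -0.8 -1.4] 0.092 [0.18 0.1  2.04 0.27 0.96 0.1 ]
dist mm 24.0 rot deg [ 0.04 -0.02  0.04] rows 1
tx:0.001 ty:0.022 tz:0.093 wx:0.007 wy:-0.003 wz:0.007
```

View pics/w10c.png

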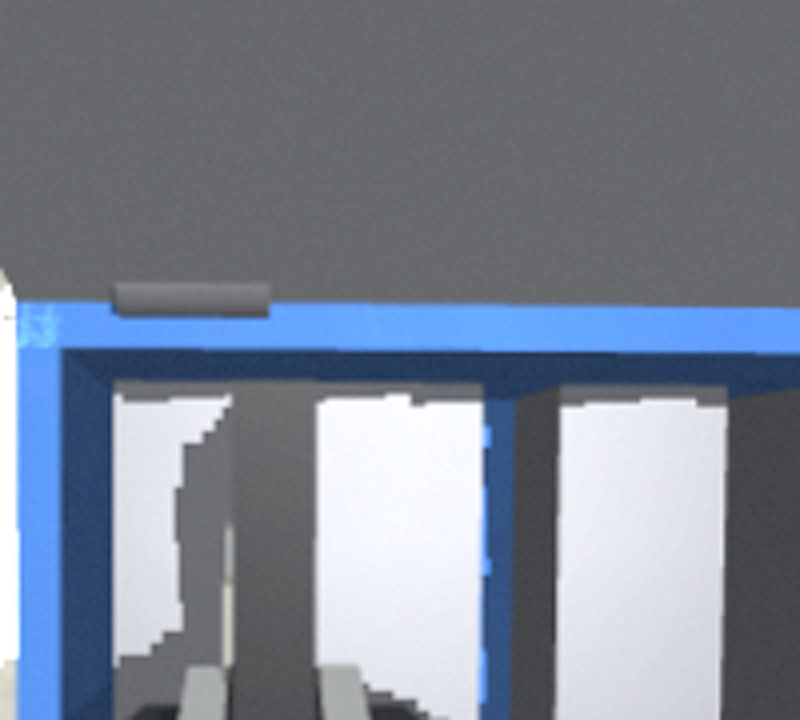

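>>> step_arm(
  increments=[
    {"hand": 1,"tx": 0.001,"ty": 0.02,"tz": 0.09,"wx": 0,"wy": 0,"wz": 0},
    {"hand": 1,"tx": 0,"ty": 0,"tz": 0,"wx": 0,"wy": 0,"wz": 0},
  ],
)

```text
clock: 15.85
ee_pos: [0.4967, 0.2499, 0.0951]
eef_rot: [[0.998, -0.066, 0.021], [-0.069, -0.972, 0.226], [0.005, -0.227, -0.974]]
ft_force: [-1.5, 0.0, -1.9]
gripper_width: 0.095
```

Run:
```python
from h import *
plan([.494,.249,.078],R=Rt(-.07,.229),n=1)
```

```text
t15.8 [0.4967 0.2499 0.0951] [[0.998, -0.066, 0.021], [-0.069, -0.972, 0.226], [0.005, -0.227, -0.974]] [-1.5  0.  -1.9] 0.095 [0.18 0.13 2.04 0.28 0.92 0.09]
dist mm 17.3 rot deg [-0.02 -0.28  0.13] rows 1
tx:-0.011 ty:0.020 tz:0.066 wx:-0.003 wy:-0.047 wz:0.022
```

>>> step_arm(
  increments=[
    {"hand": 1,"tx": -0.01,"ty": 0.015,"tz": 0.06,"wx": 0,"wy": -0.04,"wz": 0.02},
    {"hand": 1,"tx": 0,"ty": 0,"tz": 0,"wx": 0,"wy": 0,"wz": 0},
  ],
)

```text
clock: 16.05
ee_pos: [0.4957, 0.2499, 0.0813]
eef_rot: [[0.998, -0.067, 0.02], [-0.07, -0.971, 0.227], [0.004, -0.228, -0.974]]
ft_force: [-1.6, 0.6, -1.6]
gripper_width: 0.092
```

Run:
```python
from h import *
plan([.494,.249,.076],R=Rt(-.07,.229),n=1)
```

```text
t16.1 [0.4957 0.2499 0.0813] [[0.998, -0.067, 0.02], [-0.07, -0.971, 0.227], [0.004, -0.228, -0.974]] [-1.6  0.6 -1.6] 0.092 [0.18 0.15 2.05 0.28 0.9  0.08]
dist mm 5.6 rot deg [-0.04 -0.22  0.06] rows 1
tx:-0.007 ty:0.009 tz:0.020 wx:-0.007 wy:-0.037 wz:0.011
```

>>> step_arm(
  increments=[
    {"hand": 1,"tx": -0.005,"ty": 0.008,"tz": 0.035,"wx": 0,"wy": -0.04,"wz": 0.01},
    {"hand": 1,"tx": 0,"ty": 0,"tz": 0.02,"wx": 0,"wy": 0,"wz": 0},
  ],
)

```text
clock: 16.25
ee_pos: [0.4994, 0.2542, 0.0753]
eef_rot: [[0.997, -0.068, 0.024], [-0.071, -0.969, 0.235], [0.007, -0.236, -0.972]]
ft_force: [-11.2, -2.5, 17.3]
gripper_width: 0.099
```

>>> step_arm(
  increments=[
    {"hand": 1,"tx": 0,"ty": 0,"tz": 0.02,"wx": 0,"wy": 0,"wz": 0},
  ],
)

```text
clock: 16.35
ee_pos: [0.4996, 0.2557, 0.0745]
eef_rot: [[0.998, -0.065, 0.02], [-0.068, -0.97, 0.235], [0.004, -0.236, -0.972]]
ft_force: [-18.2, -17.6, 32.9]
gripper_width: 0.093
```

>>> step_arm(
  increments=[
    {"hand": 0.6,"tx": -0.01,"ty": 0,"tz": -0.01,"wx": 0,"wy": 0,"wz": 0},
    {"hand": 0.58,"tx": 0,"ty": 0,"tz": 0,"wx": 0,"wy": 0,"wz": 0},
    {"hand": 0.58,"tx": 0,"ty": 0,"tz": 0,"wx": 0,"wy": 0,"wz": 0},
  ],
)

```text
clock: 16.65
ee_pos: [0.4999, 0.2566, 0.0805]
eef_rot: [[0.998, -0.064, 0.027], [-0.069, -0.969, 0.238], [0.011, -0.24, -0.971]]
ft_force: [0.7, 0.2, 0.3]
gripper_width: 0.21
```

Run:
```python
from h import *
st()
snap('wrist','w11');crop('pics/w11.png','pics/w11c.png',190,60,200,180,4)
```

```text
t16.6 [0.4999 0.2566 0.0805] [[0.998, -0.064, 0.027], [-0.069, -0.969, 0.238], [0.011, -0.24, -0.971]] [0.7 0.2 0.3] 0.21 [0.19 0.16 2.04 0.3  0.89 0.07]
```

View pics/w11c.png

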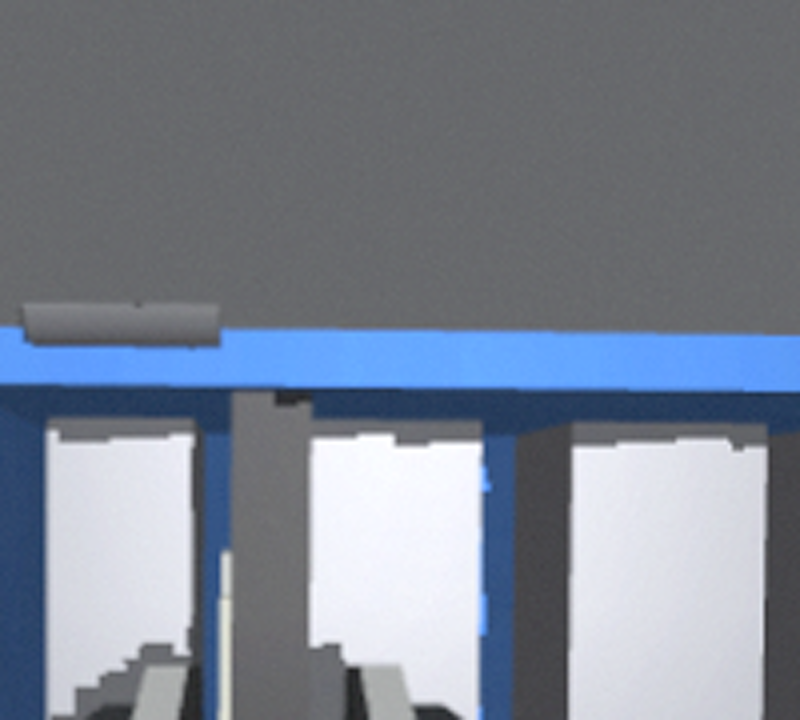

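>>> step_arm(
  increments=[
    {"hand": 0.58,"tx": 0,"ty": 0,"tz": -0.06,"wx": 0,"wy": 0,"wz": 0},
    {"hand": 0.58,"tx": 0,"ty": 0,"tz": -0.12,"wx": -0.5,"wy": 0,"wz": 0},
    {"hand": 0.3,"tx": 0,"ty": 0.03,"tz": -0.15,"wx": -0.8,"wy": 0,"wz": 0},
    {"hand": 0.3,"tx": 0,"ty": 0.06,"tz": -0.15,"wx": -0.9,"wy": 0,"wz": 0},
    {"hand": 0.3,"tx": 0,"ty": 0.1,"tz": -0.1,"wx": 0,"wy": 0,"wz": 0},
    {"hand": 0.3,"tx": 0,"ty": 0.1,"tz": 0,"wx": 0,"wy": 0,"wz": 0},
  ],
)

```text
clock: 17.3
ee_pos: [0.4911, 0.1605, 0.2279]
eef_rot: [[0.998, -0.068, 0.011], [-0.068, -0.998, 0.0], [0.01, -0.001, -1.0]]
ft_force: [0.4, -0.6, 0.4]
gripper_width: 0.348
```

Run:
```python
from h import *
st()
snap('wrist','w12');crop('pics/w12.png','pics/w12c.png',170,0,250,190,3)
snap('scene','sc5');crop('pics/sc5.png','pics/sc5c.png',240,80,130,130,5)
```

```text
t17.3 [0.4911 0.1605 0.2279] [[0.998, -0.068, 0.011], [-0.068, -0.998, 0.0], [0.01, -0.001, -1.0]] [ 0.4 -0.6  0.4] 0.348 [ 0.12 -0.07  1.97 -0.    1.23  0.19]
```

View pics/w12c.png

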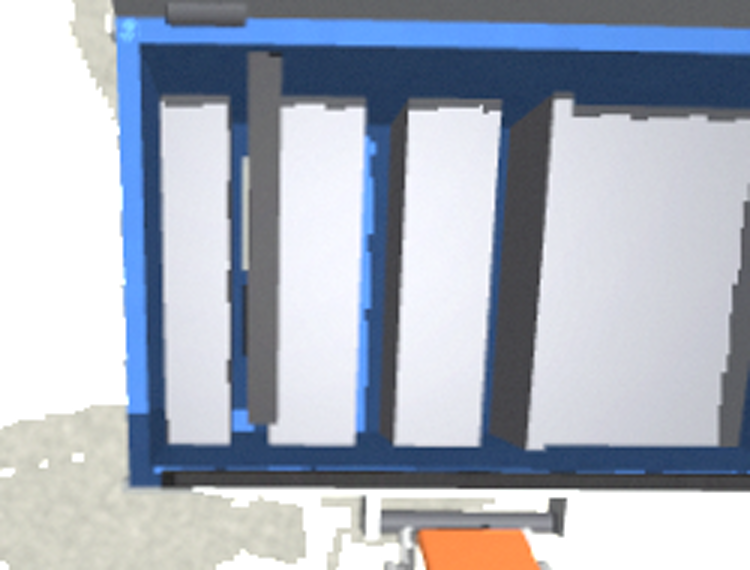

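View pics/sc5c.png

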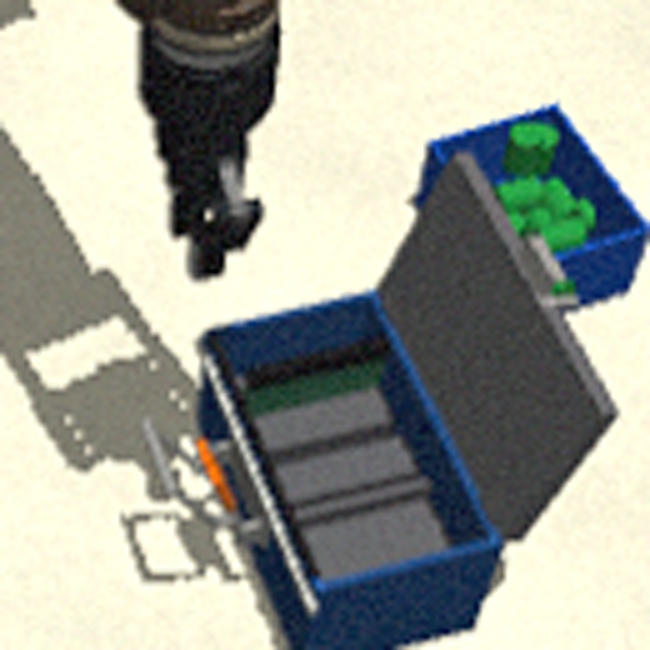

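Run:
```python
from h import *
w=lambda x,y:(170+(x+.5)/3-.5,0+(y+.5)/3-.5)
for z in (.098,.105): 
    A=W('w12',w(265,53),z);B=W('w12',w(263,423),z);print(A,B,np.linalg.norm(A-B))
c=pickle.load(open('w12.pkl','rb'));c2=pickle.load(open('sc5.pkl','rb'))
v=lambda x,y:(240+(x+.5)/5-.5,80+(y+.5)/5-.5)
print(tri([ray('wrist',w(264,238),c),ray('scene',v(313,366),c2)]))
print(tri([ray('wrist',w(280,53),c),ray('scene',v(385,346),c2)]),tri([ray('wrist',w(248,423),c),ray('scene',v(243,381),c2)]))
plan([.611,-.086,.21],yaw=0)
```

```text
[0.5021 0.2978 0.098 ] [0.4948 0.1991 0.098 ] 0.09896959128944609
[0.5019 0.296  0.105 ] [0.4948 0.1999 0.105 ] 0.09636192194015226
(array([0.49746967, 0.24876283, 0.08912238]), [np.float64(0.0029855996781019646), np.float64(0.002985599678101955)])
(array([0.50561119, 0.29554334, 0.09972396]), [np.float64(0.0015551473287227103), np.float64(0.001555147328722727)]) (array([0.48991601, 0.19791144, 0.08676659]), [np.float64(0.00048218600741754694), np.float64(0.0004821860074175289)])
t17.4 [0.4898 0.1589 0.2248] [[0.997, -0.072, 0.006], [-0.072, -0.997, -0.001], [0.006, 0.0, -1.0]] [ 0.1  0.4 -1.2] 0.348 [ 0.12 -0.07  1.97 -0.    1.23  0.19]
dist mm 273.7 rot deg [ 0.04 -0.32 -4.15] rows 7
tx:0.079 ty:0.135 tz:0.009 wx:0.001 wy:-0.008 wz:-0.099
tx:0.078 ty:0.135 tz:0.009 wx:0.001 wy:-0.008 wz:-0.099
tx:0.076 ty:0.136 tz:0.009 wx:0.001 wy:-0.008 wz:-0.099
tx:0.075 ty:0.137 tz:0.009 wx:0.001 wy:-0.008 wz:-0.099
tx:0.074 ty:0.138 tz:0.009 wx:0.001 wy:-0.008 wz:-0.099
tx:0.072 ty:0.138 tz:0.009 wx:0.001 wy:-0.008 wz:-0.099
tx:0.071 ty:0.139 tz:0.008 wx:0.001 wy:-0.008 wz:-0.099
```

>>> step_arm(
  increments=[
    {"hand": 0.3,"tx": 0.08,"ty": 0.135,"tz": 0,"wx": 0,"wy": 0,"wz": -0.1},
    {"hand": 0.3,"tx": 0.08,"ty": 0.135,"tz": 0,"wx": 0,"wy": 0,"wz": -0.1},
    {"hand": 0.3,"tx": 0.08,"ty": 0.135,"tz": 0,"wx": 0,"wy": 0,"wz": -0.1},
    {"hand": 0.3,"tx": 0.08,"ty": 0.135,"tz": 0,"wx": 0,"wy": 0,"wz": -0.1},
    {"hand": 0.3,"tx": 0.07,"ty": 0.135,"tz": 0,"wx": 0,"wy": 0,"wz": -0.1},
    {"hand": 0.3,"tx": 0.07,"ty": 0.135,"tz": 0,"wx": 0,"wy": 0,"wz": -0.1},
    {"hand": 0.3,"tx": 0.03,"ty": 0.07,"tz": 0,"wx": 0,"wy": 0,"wz": -0.1},
    {"hand": 0.3,"tx": 0,"ty": 0,"tz": 0,"wx": 0,"wy": 0,"wz": 0},
  ],
)

```text
clock: 18.2
ee_pos: [0.6051, -0.0707, 0.2226]
eef_rot: [[1.0, 0.003, 0.002], [0.003, -1.0, 0.006], [0.002, -0.006, -1.0]]
ft_force: [-0.5, 0.4, -0.5]
gripper_width: 0.352
```

Run:
```python
from h import *
plan([.611,-.086,.14],yaw=0,n=2)
```

```text
t18.2 [ 0.6051 -0.0707  0.2226] [[1.0, 0.003, 0.002], [0.003, -1.0, 0.006], [0.002, -0.006, -1.0]] [-0.5  0.4 -0.5] 0.352 [-0.29  0.15  1.75  0.01  1.24 -0.29]
dist mm 84.2 rot deg [-0.33 -0.09  0.16] rows 2
tx:0.012 ty:0.032 tz:0.165 wx:-0.027 wy:-0.007 wz:0.013
tx:0.012 ty:0.031 tz:0.165 wx:-0.027 wy:-0.007 wz:0.013
```

>>> step_arm(
  increments=[
    {"hand": 0.3,"tx": 0.012,"ty": 0.032,"tz": 0.15,"wx": -0.03,"wy": 0,"wz": 0},
    {"hand": 0.3,"tx": 0.012,"ty": 0.03,"tz": 0.13,"wx": -0.03,"wy": 0,"wz": 0},
    {"hand": 0.3,"tx": 0,"ty": 0,"tz": 0,"wx": 0,"wy": 0,"wz": 0},
  ],
)

```text
clock: 18.5
ee_pos: [0.6117, -0.0837, 0.1516]
eef_rot: [[1.0, 0.001, 0.003], [0.001, -1.0, 0.001], [0.003, -0.001, -1.0]]
ft_force: [0.8, 0.6, -0.9]
gripper_width: 0.348
```

Run:
```python
from h import *
plan([.611,-.086,.11],yaw=0,n=1)
```

```text
t18.5 [ 0.6117 -0.0837  0.1516] [[1.0, 0.001, 0.003], [0.001, -1.0, 0.001], [0.003, -0.001, -1.0]] [ 0.8  0.6 -0.9] 0.348 [-0.3   0.24  1.79  0.    1.11 -0.3 ]
dist mm 41.7 rot deg [-0.08 -0.16  0.07] rows 1
tx:-0.003 ty:0.009 tz:0.166 wx:-0.013 wy:-0.027 wz:0.012
```

>>> step_arm(
  increments=[
    {"hand": 0.3,"tx": -0.003,"ty": 0.008,"tz": 0.16,"wx": -0.01,"wy": -0.02,"wz": 0},
    {"hand": 0.3,"tx": 0,"ty": 0,"tz": 0.08,"wx": 0,"wy": 0,"wz": 0},
    {"hand": 0.3,"tx": 0,"ty": 0,"tz": 0,"wx": 0,"wy": 0,"wz": 0},
  ],
)

```text
clock: 18.8
ee_pos: [0.6122, -0.0819, 0.0939]
eef_rot: [[1.0, 0.003, 0.003], [0.003, -1.0, 0.001], [0.003, -0.001, -1.0]]
ft_force: [-0.0, 0.4, -0.1]
gripper_width: 0.348
```

Run:
```python
from h import *
plan([.611,-.086,.078],yaw=0,n=1)
```

```text
t18.8 [ 0.6122 -0.0819  0.0939] [[1.0, 0.003, 0.003], [0.003, -1.0, 0.001], [0.003, -0.001, -1.0]] [-0.   0.4 -0.1] 0.348 [-0.3   0.31  1.82  0.    1.01 -0.3 ]
dist mm 16.5 rot deg [-0.08 -0.2   0.15] rows 1
tx:-0.005 ty:0.016 tz:0.064 wx:-0.013 wy:-0.033 wz:0.026
```

>>> step_arm(
  increments=[
    {"hand": 0.3,"tx": -0.005,"ty": 0.016,"tz": 0.07,"wx": -0.01,"wy": -0.03,"wz": 0.02},
    {"hand": 0.5,"tx": 0,"ty": 0,"tz": 0,"wx": 0,"wy": 0,"wz": 0},
    {"hand": 1,"tx": 0,"ty": 0,"tz": 0,"wx": 0,"wy": 0,"wz": 0},
    {"hand": 1,"tx": 0,"ty": 0,"tz": 0,"wx": 0,"wy": 0,"wz": 0},
    {"hand": 1,"tx": 0,"ty": 0,"tz": 0,"wx": 0,"wy": 0,"wz": 0},
  ],
  newtons=80,
)

```text
clock: 19.3
ee_pos: [0.6125, -0.0846, 0.081]
eef_rot: [[1.0, 0.002, 0.004], [0.002, -1.0, -0.001], [0.004, 0.001, -1.0]]
ft_force: [-1.0, 0.1, -2.0]
gripper_width: 0.085
```

>>> step_arm(
  increments=[
    {"hand": 1,"tx": 0,"ty": 0,"tz": -0.05,"wx": 0,"wy": 0,"wz": 0},
    {"hand": 1,"tx": 0,"ty": 0,"tz": -0.1,"wx": 0,"wy": 0,"wz": 0},
    {"hand": 1,"tx": 0,"ty": 0,"tz": -0.14,"wx": 0,"wy": 0,"wz": 0},
    {"hand": 1,"tx": 0,"ty": 0,"tz": -0.14,"wx": 0,"wy": 0,"wz": 0},
    {"hand": 1,"tx": 0,"ty": 0,"tz": -0.1,"wx": 0,"wy": 0,"wz": 0},
    {"hand": 1,"tx": 0,"ty": 0,"tz": -0.03,"wx": 0,"wy": 0,"wz": 0},
  ],
)

```text
clock: 19.9
ee_pos: [0.6135, -0.0847, 0.2304]
eef_rot: [[1.0, 0.001, 0.013], [0.001, -1.0, -0.001], [0.013, 0.001, -1.0]]
ft_force: [-0.2, -0.2, -1.2]
gripper_width: 0.089
```

Run:
```python
from h import *
plan([.538,.239,.235],yaw=-.07)
```

```text
t19.9 [ 0.6135 -0.0847  0.2304] [[1.0, 0.001, 0.013], [0.001, -1.0, -0.001], [0.013, 0.001, -1.0]] [-0.2 -0.2 -1.2] 0.089 [-0.3   0.16  1.73  0.    1.24 -0.3 ]
dist mm 332.4 rot deg [ 0.06 -0.73  4.07] rows 8
tx:-0.038 ty:-0.162 tz:-0.003 wx:0.001 wy:-0.015 wz:0.085
tx:-0.039 ty:-0.162 tz:-0.003 wx:0.001 wy:-0.015 wz:0.085
tx:-0.040 ty:-0.161 tz:-0.003 wx:0.001 wy:-0.015 wz:0.085
tx:-0.042 ty:-0.161 tz:-0.003 wx:0.001 wy:-0.015 wz:0.085
tx:-0.043 ty:-0.160 tz:-0.003 wx:0.001 wy:-0.015 wz:0.085
tx:-0.045 ty:-0.160 tz:-0.003 wx:0.001 wy:-0.015 wz:0.085
tx:-0.046 ty:-0.160 tz:-0.002 wx:0.001 wy:-0.015 wz:0.085
tx:-0.048 ty:-0.159 tz:-0.002 wx:0.001 wy:-0.015 wz:0.085
```

>>> step_arm(
  increments=[
    {"hand": 1,"tx": -0.02,"ty": -0.09,"tz": -0.01,"wx": 0,"wy": -0.02,"wz": 0.08},
    {"hand": 1,"tx": -0.04,"ty": -0.16,"tz": -0.01,"wx": 0,"wy": -0.02,"wz": 0.08},
    {"hand": 1,"tx": -0.04,"ty": -0.16,"tz": 0,"wx": 0,"wy": -0.02,"wz": 0.08},
    {"hand": 1,"tx": -0.04,"ty": -0.16,"tz": 0,"wx": 0,"wy": -0.02,"wz": 0.08},
    {"hand": 1,"tx": -0.045,"ty": -0.16,"tz": 0,"wx": 0,"wy": 0,"wz": 0.08},
    {"hand": 1,"tx": -0.045,"ty": -0.16,"tz": 0,"wx": 0,"wy": 0,"wz": 0.08},
    {"hand": 1,"tx": -0.045,"ty": -0.16,"tz": 0,"wx": 0,"wy": 0,"wz": 0.08},
    {"hand": 1,"tx": -0.03,"ty": -0.1,"tz": 0,"wx": 0,"wy": 0,"wz": 0.08},
    {"hand": 1,"tx": 0,"ty": -0.03,"tz": 0,"wx": 0,"wy": 0,"wz": 0},
    {"hand": 1,"tx": 0,"ty": 0,"tz": 0,"wx": 0,"wy": 0,"wz": 0},
  ],
)

```text
clock: 20.9
ee_pos: [0.5449, 0.2215, 0.2352]
eef_rot: [[0.997, -0.072, 0.013], [-0.072, -0.997, -0.003], [0.013, 0.002, -1.0]]
ft_force: [-0.2, -0.9, -0.4]
gripper_width: 0.086
```

Run:
```python
from h import *
plan([.538,.239,.19],yaw=-.07)
```

```text
t20.9 [0.5449 0.2215 0.2352] [[0.997, -0.072, 0.013], [-0.072, -0.997, -0.003], [0.013, 0.002, -1.0]] [-0.2 -0.9 -0.4] 0.086 [ 0.22  0.09  1.8  -0.01  1.24  0.29]
dist mm 48.9 rot deg [ 0.12 -0.73 -0.1 ] rows 2
tx:-0.017 ty:-0.034 tz:0.090 wx:0.010 wy:-0.061 wz:-0.009
tx:-0.017 ty:-0.034 tz:0.090 wx:0.010 wy:-0.061 wz:-0.009
```

>>> step_arm(
  increments=[
    {"hand": 1,"tx": -0.017,"ty": -0.034,"tz": 0.09,"wx": 0,"wy": -0.06,"wz": 0},
    {"hand": 1,"tx": -0.015,"ty": -0.03,"tz": 0.06,"wx": 0,"wy": -0.06,"wz": 0},
    {"hand": 1,"tx": 0,"ty": 0,"tz": 0,"wx": 0,"wy": 0,"wz": 0},
  ],
)

```text
clock: 21.2
ee_pos: [0.5398, 0.2356, 0.1966]
eef_rot: [[0.997, -0.074, 0.001], [-0.074, -0.997, -0.004], [0.001, 0.003, -1.0]]
ft_force: [0.3, -0.1, -2.7]
gripper_width: 0.086
```

Run:
```python
from h import *
plan([.538,.239,.15],yaw=-.07,n=1)
snap('wrist','w13');crop('pics/w13.png','pics/w13c.png',170,60,200,150,4)
```

```text
t21.2 [0.5398 0.2356 0.1966] [[0.997, -0.074, 0.001], [-0.074, -0.997, -0.004], [0.001, 0.003, -1.0]] [ 0.3 -0.1 -2.7] 0.086 [ 0.24  0.13  1.83 -0.    1.19  0.32]
dist mm 46.7 rot deg [ 0.2  -0.08 -0.23] rows 1
tx:-0.008 ty:-0.014 tz:0.186 wx:0.033 wy:-0.013 wz:-0.039
```

View pics/w13c.png

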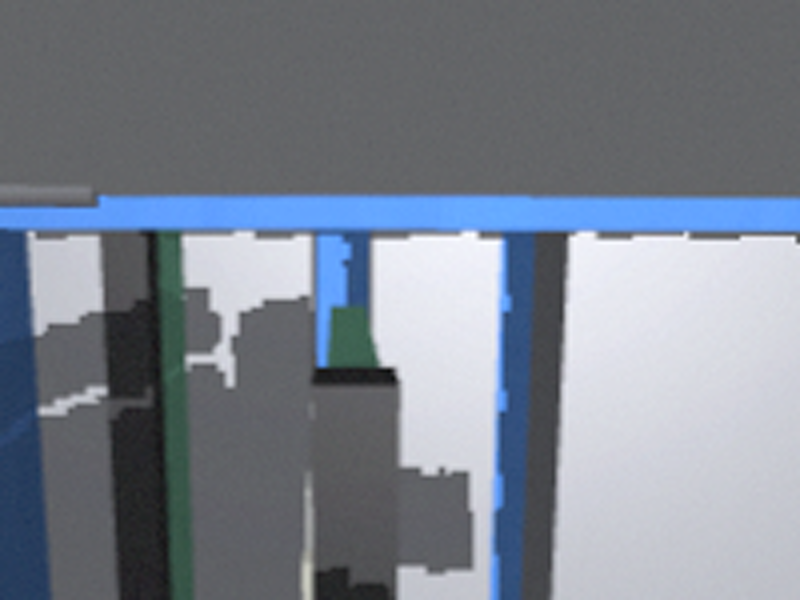

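>>> step_arm(
  increments=[
    {"hand": 1,"tx": -0.008,"ty": -0.014,"tz": 0.18,"wx": 0.03,"wy": -0.01,"wz": -0.04},
    {"hand": 1,"tx": 0,"ty": 0,"tz": 0,"wx": 0,"wy": 0,"wz": 0},
  ],
)

```text
clock: 21.45
ee_pos: [0.5403, 0.2372, 0.1534]
eef_rot: [[0.997, -0.072, 0.004], [-0.072, -0.997, -0.001], [0.004, 0.0, -1.0]]
ft_force: [-1.6, -0.8, -2.4]
gripper_width: 0.087
```

Run:
```python
from h import *
plan([.538,.239,.12],yaw=-.07,n=1)
snap('wrist','w14');crop('pics/w14.png','pics/w14c.png',170,60,200,150,4)
```

```text
t21.4 [0.5403 0.2372 0.1534] [[0.997, -0.072, 0.004], [-0.072, -0.997, -0.001], [0.004, 0.0, -1.0]] [-1.6 -0.8 -2.4] 0.087 [ 0.24  0.18  1.86 -0.    1.1   0.32]
dist mm 33.5 rot deg [ 0.02 -0.25 -0.1 ] rows 1
tx:-0.010 ty:-0.006 tz:0.133 wx:0.003 wy:-0.042 wz:-0.017
```

View pics/w14c.png

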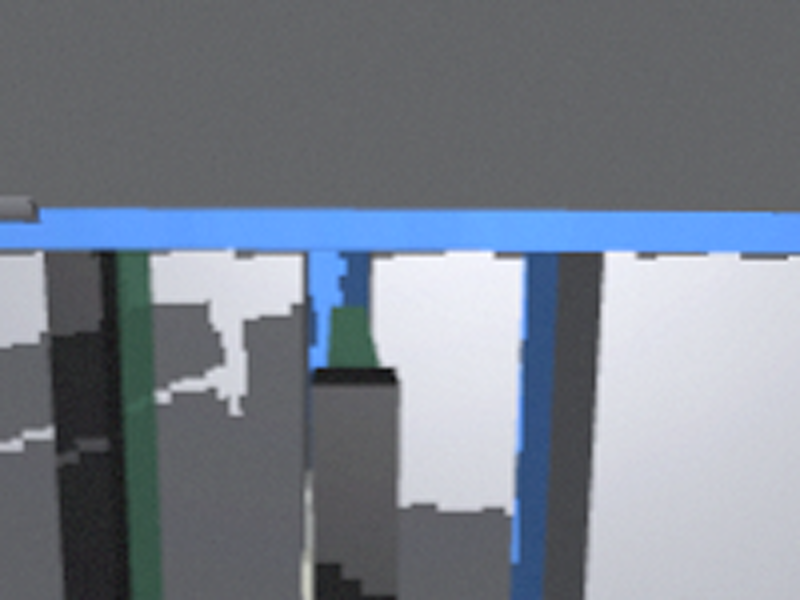

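>>> step_arm(
  increments=[
    {"hand": 1,"tx": -0.011,"ty": -0.006,"tz": 0.13,"wx": 0,"wy": -0.04,"wz": -0.02},
    {"hand": 1,"tx": 0,"ty": 0,"tz": 0,"wx": 0,"wy": 0,"wz": 0},
  ],
)

```text
clock: 21.7
ee_pos: [0.5465, 0.2395, 0.1325]
eef_rot: [[0.997, -0.071, 0.02], [-0.071, -0.997, 0.004], [0.02, -0.005, -1.0]]
ft_force: [-0.7, -0.0, -2.5]
gripper_width: 0.085
```

Run:
```python
from h import *
plan([.538,.239,.095],yaw=-.07,n=1)
```

```text
t21.7 [0.5465 0.2395 0.1325] [[0.997, -0.071, 0.02], [-0.071, -0.997, 0.004], [0.02, -0.005, -1.0]] [-0.7 -0.  -2.5] 0.085 [ 0.24  0.21  1.86 -0.    1.05  0.32]
dist mm 38.4 rot deg [-0.3  -1.14 -0.06] rows 1
tx:-0.037 ty:0.005 tz:0.149 wx:-0.050 wy:-0.189 wz:-0.010
```

>>> step_arm(
  increments=[
    {"hand": 1,"tx": -0.037,"ty": 0.003,"tz": 0.0,"wx": -0.05,"wy": -0.19,"wz": 0},
    {"hand": 1,"tx": 0,"ty": 0,"tz": 0,"wx": 0,"wy": 0,"wz": 0},
  ],
)

```text
clock: 21.9
ee_pos: [0.5405, 0.2396, 0.1388]
eef_rot: [[0.997, -0.072, 0.007], [-0.072, -0.997, 0.002], [0.007, -0.002, -1.0]]
ft_force: [0.9, 0.5, -1.4]
gripper_width: 0.084
```

Run:
```python
from h import *
plan([.538,.239,.115],yaw=-.07,n=1)
```

```text
t21.9 [0.5405 0.2396 0.1388] [[0.997, -0.072, 0.007], [-0.072, -0.997, 0.002], [0.007, -0.002, -1.0]] [ 0.9  0.5 -1.4] 0.084 [ 0.25  0.19  1.87 -0.    1.07  0.32]
dist mm 24.0 rot deg [-0.12 -0.41 -0.11] rows 1
tx:-0.010 ty:0.004 tz:0.095 wx:-0.019 wy:-0.068 wz:-0.018
```

>>> step_arm(
  increments=[
    {"hand": 1,"tx": -0.012,"ty": 0.003,"tz": 0.06,"wx": -0.02,"wy": -0.08,"wz": -0.02},
    {"hand": 1,"tx": -0.006,"ty": 0,"tz": 0.04,"wx": 0,"wy": -0.04,"wz": 0},
    {"hand": 1,"tx": -0.004,"ty": 0,"tz": 0.0,"wx": 0,"wy": -0.04,"wz": 0},
  ],
)

```text
clock: 22.2
ee_pos: [0.5376, 0.2399, 0.1173]
eef_rot: [[0.998, -0.069, -0.002], [-0.069, -0.998, 0.003], [-0.002, -0.002, -1.0]]
ft_force: [0.1, -0.3, -1.7]
gripper_width: 0.081
```

Run:
```python
from h import *
plan([.538,.239,.1],yaw=-.07,n=1)
```

```text
t22.2 [0.5376 0.2399 0.1173] [[0.998, -0.069, -0.002], [-0.069, -0.998, 0.003], [-0.002, -0.002, -1.0]] [ 0.1 -0.3 -1.7] 0.081 [0.25 0.22 1.88 0.   1.04 0.31]
dist mm 17.3 rot deg [-0.14  0.12  0.03] rows 1
tx:0.002 ty:0.004 tz:0.069 wx:-0.023 wy:0.021 wz:0.005
```

>>> step_arm(
  increments=[
    {"hand": 1,"tx": 0,"ty": 0.003,"tz": 0.06,"wx": -0.02,"wy": 0,"wz": 0},
    {"hand": 1,"tx": -0.006,"ty": 0,"tz": 0.05,"wx": 0,"wy": -0.04,"wz": 0},
    {"hand": 1,"tx": -0.004,"ty": 0,"tz": 0.0,"wx": 0,"wy": -0.04,"wz": 0},
  ],
)

```text
clock: 22.5
ee_pos: [0.5347, 0.2393, 0.087]
eef_rot: [[0.998, -0.069, -0.011], [-0.069, -0.998, 0.001], [-0.011, -0.0, -1.0]]
ft_force: [1.4, 0.0, -1.4]
gripper_width: 0.083
```

Run:
```python
from h import *
plan([.538,.239,.076],yaw=-.07,n=1)
```

```text
t22.5 [0.5347 0.2393 0.087 ] [[0.998, -0.069, -0.011], [-0.069, -0.998, 0.001], [-0.011, -0.0, -1.0]] [ 1.4  0.  -1.4] 0.083 [0.25 0.26 1.9  0.   1.   0.31]
dist mm 11.4 rot deg [-0.01  0.63  0.03] rows 1
tx:0.014 tz:0.044 wx:-0.001 wy:0.105 wz:0.004
```

>>> step_arm(
  increments=[
    {"hand": 1,"tx": 0.012,"ty": 0,"tz": 0.044,"wx": 0,"wy": 0.1,"wz": 0},
    {"hand": 1,"tx": 0.0,"ty": 0,"tz": 0.03,"wx": 0,"wy": 0,"wz": 0},
  ],
)

```text
clock: 22.7
ee_pos: [0.5422, 0.2394, 0.075]
eef_rot: [[0.998, -0.069, 0.007], [-0.069, -0.998, -0.0], [0.007, -0.0, -1.0]]
ft_force: [-8.5, -9.5, 43.1]
gripper_width: 0.084
```

Run:
```python
from h import *
plan([.538,.239,.076],yaw=-.07,n=1)
```

```text
t22.7 [0.5422 0.2394 0.075 ] [[0.998, -0.069, 0.007], [-0.069, -0.998, -0.0], [0.007, -0.0, -1.0]] [-8.5 -9.5 43.1] 0.084 [ 0.25  0.28  1.89 -0.    0.96  0.32]
dist mm 4.4 rot deg [-0.01 -0.39  0.04] rows 1
tx:-0.017 ty:0.003 tz:-0.004 wx:-0.002 wy:-0.064 wz:0.007
```

>>> step_arm(
  increments=[
    {"hand": 0.55,"tx": -0.008,"ty": 0,"tz": -0.005,"wx": 0,"wy": -0.04,"wz": 0},
    {"hand": 0.55,"tx": -0.004,"ty": 0,"tz": 0,"wx": 0,"wy": 0,"wz": 0},
    {"hand": 0.55,"tx": 0,"ty": 0,"tz": 0,"wx": 0,"wy": 0,"wz": 0},
    {"hand": 0.55,"tx": 0,"ty": 0,"tz": -0.06,"wx": 0,"wy": 0,"wz": 0},
    {"hand": 0.55,"tx": 0,"ty": 0,"tz": -0.12,"wx": 0,"wy": 0,"wz": 0},
    {"hand": 0.3,"tx": 0,"ty": 0.02,"tz": -0.15,"wx": 0,"wy": 0,"wz": 0},
    {"hand": 0,"tx": 0,"ty": 0.06,"tz": -0.15,"wx": 0,"wy": 0,"wz": 0},
    {"hand": -1,"tx": 0,"ty": 0.1,"tz": -0.1,"wx": 0,"wy": 0,"wz": 0},
    {"hand": -1,"tx": 0,"ty": 0.1,"tz": 0,"wx": 0,"wy": 0,"wz": 0},
  ],
)

```text
clock: 23.6
ee_pos: [0.5334, 0.1703, 0.2297]
eef_rot: [[0.998, -0.064, 0.001], [-0.064, -0.998, -0.001], [0.001, 0.001, -1.0]]
ft_force: [0.4, 0.2, -0.1]
gripper_width: 0.817
```

Run:
```python
from h import *
st()
snap('wrist','w15');crop('pics/w15.png','pics/w15c.png',130,0,300,190,2.6)
snap('scene','sc6');crop('pics/sc6.png','pics/sc6c.png',110,80,260,200,3)
snap('top','tp6');crop('pics/tp6.png','pics/tp6c.png',150,130,250,130,3)
```

```text
t23.6 [0.5334 0.1703 0.2297] [[0.998, -0.064, 0.001], [-0.064, -0.998, -0.001], [0.001, 0.001, -1.0]] [ 0.4  0.2 -0.1] 0.817 [ 0.13  0.03  1.86 -0.    1.24  0.19]
```

View pics/w15c.png

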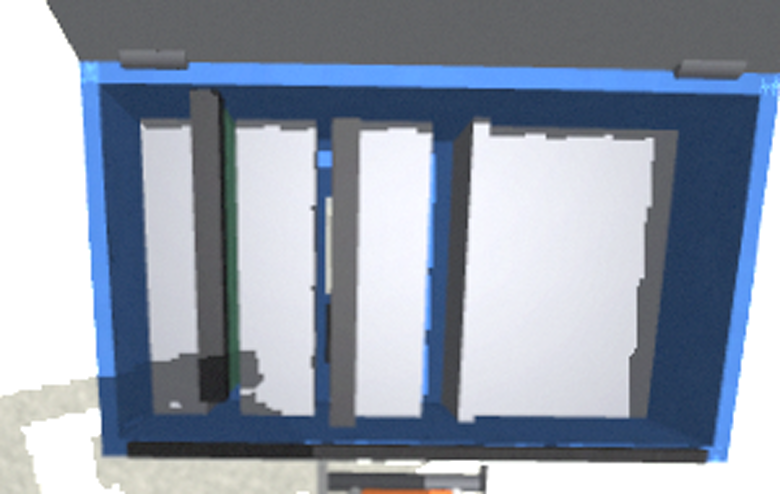

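View pics/sc6c.png

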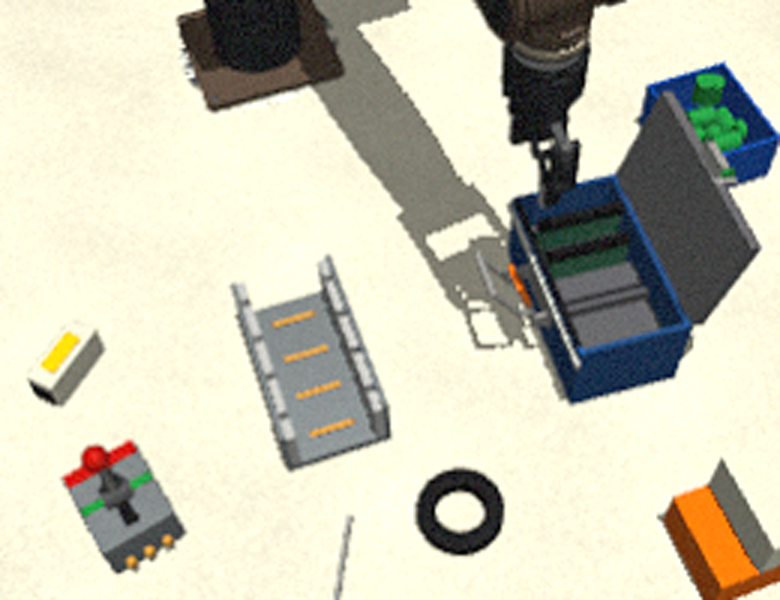

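View pics/tp6c.png

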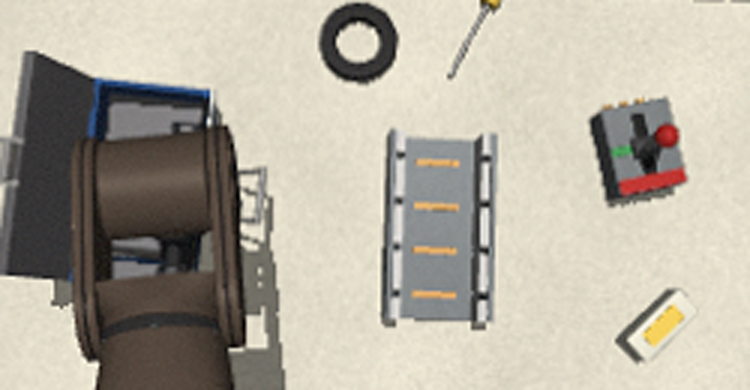

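Run:
```python
from h import *
plan([.45,-.37,.25],yaw=.796)
```

```text
t23.8 [0.5315 0.1696 0.2252] [[0.998, -0.067, -0.006], [-0.067, -0.998, -0.001], [-0.006, 0.002, -1.0]] [-0.8  0.4 -0.9] 0.998 [ 0.13  0.04  1.87 -0.    1.24  0.19]
dist mm 546.3 rot deg [ -0.06   0.38 -49.46] rows 13
tx:-0.014 ty:0.167 tz:-0.007 wx:-0.001 wy:0.005 wz:-0.634
tx:-0.025 ty:0.166 tz:-0.007 wx:-0.001 wy:0.005 wz:-0.634
tx:-0.036 ty:0.164 tz:-0.007 wx:-0.001 wy:0.005 wz:-0.634
tx:-0.047 ty:0.161 tz:-0.007 wx:-0.001 wy:0.005 wz:-0.634
tx:-0.057 ty:0.158 tz:-0.007 wx:-0.001 wy:0.005 wz:-0.634
tx:-0.068 ty:0.154 tz:-0.007 wx:-0.001 wy:0.005 wz:-0.634
tx:-0.078 ty:0.149 tz:-0.007 wx:-0.001 wy:0.005 wz:-0.634
tx:-0.087 ty:0.143 tz:-0.007 wx:-0.001 wy:0.005 wz:-0.634
tx:-0.097 ty:0.137 tz:-0.007 wx:-0.001 wy:0.005 wz:-0.634
tx:-0.106 ty:0.131 tz:-0.007 wx:-0.001 wy:0.005 wz:-0.634
tx:-0.114 ty:0.123 tz:-0.007 wx:-0.001 wy:0.005 wz:-0.634
tx:-0.122 ty:0.115 tz:-0.008 wx:-0.001 wy:0.005 wz:-0.634
tx:-0.129 ty:0.107 tz:-0.008 wx:-0.001 wy:0.005 wz:-0.634
```

>>> step_arm(
  increments=[
    {"hand": -1,"tx": -0.014,"ty": 0.1,"tz": -0.01,"wx": 0,"wy": 0,"wz": -0.63},
    {"hand": -1,"tx": -0.025,"ty": 0.166,"tz": -0.01,"wx": 0,"wy": 0,"wz": -0.63},
    {"hand": -1,"tx": -0.036,"ty": 0.164,"tz": -0.01,"wx": 0,"wy": 0,"wz": -0.63},
    {"hand": -1,"tx": -0.047,"ty": 0.161,"tz": -0.01,"wx": 0,"wy": 0,"wz": -0.63},
    {"hand": -1,"tx": -0.057,"ty": 0.158,"tz": -0.01,"wx": 0,"wy": 0,"wz": -0.63},
    {"hand": -1,"tx": -0.068,"ty": 0.154,"tz": -0.01,"wx": 0,"wy": 0,"wz": -0.63},
    {"hand": -1,"tx": -0.078,"ty": 0.149,"tz": -0.01,"wx": 0,"wy": 0,"wz": -0.63},
    {"hand": -1,"tx": -0.087,"ty": 0.143,"tz": -0.01,"wx": 0,"wy": 0,"wz": -0.63},
    {"hand": -1,"tx": -0.097,"ty": 0.137,"tz": -0.01,"wx": 0,"wy": 0,"wz": -0.63},
    {"hand": -1,"tx": -0.106,"ty": 0.131,"tz": -0.01,"wx": 0,"wy": 0,"wz": -0.63},
  ],
)

```text
clock: 24.75
ee_pos: [0.4719, -0.2294, 0.2417]
eef_rot: [[0.804, 0.594, -0.021], [0.595, -0.804, 0.01], [-0.011, -0.021, -1.0]]
ft_force: [0.3, -0.7, 0.4]
gripper_width: 0.999
```

Run:
```python
from h import *
plan([.436,-.338,.23],yaw=.796)
```

```text
t24.8 [ 0.4719 -0.2294  0.2417] [[0.804, 0.594, -0.021], [0.595, -0.804, 0.01], [-0.011, -0.021, -1.0]] [ 0.3 -0.7  0.4] 0.999 [-0.64 -0.04  1.92 -0.    1.29 -1.28]
dist mm 115.0 rot deg [-1.25  0.54 -9.13] rows 3
tx:-0.124 ty:0.088 tz:0.015 wx:-0.070 wy:0.030 wz:-0.507
tx:-0.129 ty:0.082 tz:0.015 wx:-0.070 wy:0.030 wz:-0.507
tx:-0.133 ty:0.074 tz:0.016 wx:-0.070 wy:0.030 wz:-0.507
```

>>> step_arm(
  increments=[
    {"hand": -1,"tx": -0.124,"ty": 0.088,"tz": 0.015,"wx": -0.07,"wy": 0.03,"wz": -0.5},
    {"hand": -1,"tx": -0.129,"ty": 0.08,"tz": 0.015,"wx": -0.07,"wy": 0.03,"wz": -0.5},
    {"hand": -1,"tx": -0.11,"ty": 0.06,"tz": 0,"wx": -0.07,"wy": 0.03,"wz": -0.5},
    {"hand": -1,"tx": 0,"ty": 0,"tz": 0,"wx": 0,"wy": 0,"wz": 0},
  ],
)

```text
clock: 25.15
ee_pos: [0.4367, -0.3358, 0.2303]
eef_rot: [[0.697, 0.717, -0.002], [0.717, -0.697, 0.005], [0.002, -0.005, -1.0]]
ft_force: [1.2, -0.4, -0.2]
gripper_width: 0.994
```

Run:
```python
from h import *
st();snap('wrist','w16')
```

```text
t25.1 [ 0.4367 -0.3358  0.2303] [[0.697, 0.717, -0.002], [0.717, -0.697, 0.005], [0.002, -0.005, -1.0]] [ 1.2 -0.4 -0.2] 0.994 [-0.84  0.02  1.88  0.    1.25 -1.64]
```

View pics/w16.png

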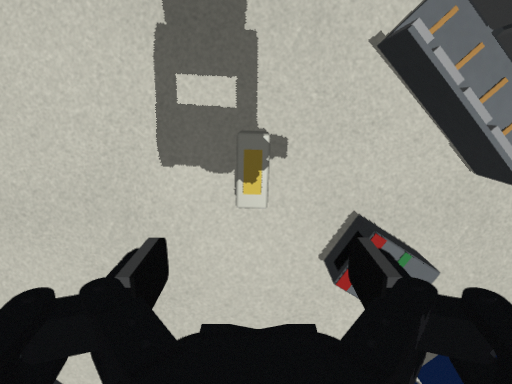

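Run:
```python
from h import *
c=[W('w16',p,.045) for p in [(238,131),(268.5,131),(268,207),(236.5,207)]]
print(c,np.mean(c,0)); l=c[0]+c[1]-c[2]-c[3];print(np.degrees(np.arctan2(l[1],l[0])),np.linalg.norm(l)/2,np.linalg.norm(c[0]-c[1]))
c3=pickle.load(open('w16.pkl','rb'))
print(tri([ray('wrist',(253,172),c3),ray('top',(150+664/3,130+324/3)),ray('scene',(110+60/3,80+351/3))]))
m=np.mean(c,0); yaw=np.arctan2(l[1],l[0])-np.pi/2
plan([m[0],m[1],.12],yaw=yaw)
```

```text
[array([ 0.3906, -0.3201,  0.045 ]), array([ 0.4131, -0.297 ,  0.045 ]), array([ 0.4738, -0.3558,  0.045 ]), array([ 0.449 , -0.3813,  0.045 ])] [ 0.431625 -0.33855   0.045   ]
134.784333090656 0.08453521455582871 0.032246860312284686
(array([ 0.43327153, -0.34027502,  0.04770464]), [np.float64(0.0010334283634987572), np.float64(0.0011991049353237892), np.float64(0.0003091110346807518)])
t25.2 [ 0.4371 -0.3342  0.2299] [[0.697, 0.717, -0.003], [0.717, -0.697, 0.007], [0.003, -0.006, -1.0]] [ 0.2 -0.1  0.4] 0.998 [-0.84  0.02  1.88  0.    1.25 -1.64]
dist mm 110.1 rot deg [-0.37 -0.16  1.01] rows 3
tx:-0.010 tz:0.147 wx:-0.021 wy:-0.009 wz:0.056
tx:-0.010 ty:-0.001 tz:0.147 wx:-0.021 wy:-0.009 wz:0.056
tx:-0.009 ty:-0.001 tz:0.147 wx:-0.021 wy:-0.009 wz:0.056
```

Centre ≈ (0.4325, −0.3395), heights agree (0.048 vs 0.045). Descend.

>>> step_arm(
  increments=[
    {"hand": -1,"tx": -0.01,"ty": 0,"tz": 0.14,"wx": -0.02,"wy": 0,"wz": 0.05},
    {"hand": -1,"tx": -0.01,"ty": 0,"tz": 0.14,"wx": -0.02,"wy": 0,"wz": 0.05},
    {"hand": -1,"tx": -0.01,"ty": 0,"tz": 0.12,"wx": -0.02,"wy": 0,"wz": 0.05},
    {"hand": -1,"tx": 0,"ty": 0,"tz": 0,"wx": 0,"wy": 0,"wz": 0},
  ],
)

```text
clock: 25.6
ee_pos: [0.4351, -0.3339, 0.127]
eef_rot: [[0.707, 0.707, 0.003], [0.707, -0.707, 0.005], [0.006, -0.001, -1.0]]
ft_force: [-0.5, 0.8, -0.2]
gripper_width: 1.0
```

Run:
```python
from h import *
plan([.4325,-.3395,.04],yaw=np.radians(44.8),n=2)
```

```text
t25.6 [ 0.4351 -0.3339  0.127 ] [[0.707, 0.707, 0.003], [0.707, -0.707, 0.005], [0.006, -0.001, -1.0]] [-0.5  0.8 -0.2] 1.0 [-0.84  0.12  1.97  0.01  1.05 -1.63]
dist mm 87.2 rot deg [-0.07 -0.34  0.19] rows 2
tx:-0.013 ty:0.005 tz:0.174 wx:-0.005 wy:-0.028 wz:0.015
tx:-0.012 ty:0.004 tz:0.174 wx:-0.005 wy:-0.028 wz:0.015
```

>>> step_arm(
  increments=[
    {"hand": -1,"tx": -0.013,"ty": 0.005,"tz": 0.16,"wx": 0,"wy": -0.03,"wz": 0.01},
    {"hand": -1,"tx": -0.012,"ty": 0.004,"tz": 0.14,"wx": 0,"wy": -0.03,"wz": 0.01},
    {"hand": -1,"tx": 0,"ty": 0,"tz": 0,"wx": 0,"wy": 0,"wz": 0},
  ],
)

```text
clock: 25.9
ee_pos: [0.4369, -0.3378, 0.0543]
eef_rot: [[0.706, 0.708, 0.003], [0.708, -0.706, -0.002], [0.001, 0.003, -1.0]]
ft_force: [0.1, 0.6, -1.1]
gripper_width: 1.002
```

Run:
```python
from h import *
plan([.4325,-.3395,.012],yaw=np.radians(44.8),n=2)
```

```text
t25.9 [ 0.4369 -0.3378  0.0543] [[0.706, 0.708, 0.003], [0.708, -0.706, -0.002], [0.001, 0.003, -1.0]] [ 0.1  0.6 -1.1] 1.002 [-0.84  0.23  2.    0.    0.91 -1.63]
dist mm 42.5 rot deg [ 0.19 -0.04  0.28] rows 2
tx:-0.009 ty:-0.004 tz:0.085 wx:0.016 wy:-0.003 wz:0.024
tx:-0.009 ty:-0.004 tz:0.085 wx:0.016 wy:-0.003 wz:0.024
```

>>> step_arm(
  increments=[
    {"hand": -1,"tx": -0.009,"ty": -0.004,"tz": 0.09,"wx": 0.01,"wy": 0,"wz": 0.02},
    {"hand": -1,"tx": -0.009,"ty": -0.004,"tz": 0.05,"wx": 0.01,"wy": 0,"wz": 0.02},
    {"hand": -1,"tx": 0,"ty": 0,"tz": 0,"wx": 0,"wy": 0,"wz": 0},
  ],
)

```text
clock: 26.2
ee_pos: [0.437, -0.3405, 0.0249]
eef_rot: [[0.707, 0.707, 0.007], [0.707, -0.707, -0.005], [0.001, 0.009, -1.0]]
ft_force: [-0.4, 0.3, 0.0]
gripper_width: 0.998
```

Run:
```python
from h import *
plan([.4325,-.3395,.013],yaw=np.radians(44.8),n=1)
```

```text
t26.2 [ 0.437  -0.3405  0.0249] [[0.707, 0.707, 0.007], [0.707, -0.707, -0.005], [0.001, 0.009, -1.0]] [-0.4  0.3  0. ] 0.998 [-0.85  0.28  2.    0.    0.85 -1.63]
dist mm 12.8 rot deg [ 0.49 -0.07  0.19] rows 1
tx:-0.010 ty:-0.016 tz:0.047 wx:0.082 wy:-0.012 wz:0.031
```

>>> step_arm(
  increments=[
    {"hand": -1,"tx": -0.012,"ty": -0.014,"tz": 0.04,"wx": 0.08,"wy": 0,"wz": 0.03},
    {"hand": -0.2,"tx": 0,"ty": 0,"tz": 0,"wx": 0,"wy": 0,"wz": 0},
    {"hand": 0.3,"tx": 0,"ty": 0,"tz": 0,"wx": 0,"wy": 0,"wz": 0},
    {"hand": 1,"tx": 0,"ty": 0,"tz": 0,"wx": 0,"wy": 0,"wz": 0},
    {"hand": 1,"tx": 0,"ty": 0,"tz": 0,"wx": 0,"wy": 0,"wz": 0},
    {"hand": 1,"tx": 0,"ty": 0,"tz": 0,"wx": 0,"wy": 0,"wz": 0},
  ],
  newtons=60,
)

```text
clock: 26.8
ee_pos: [0.4355, -0.3431, 0.0207]
eef_rot: [[0.709, 0.705, 0.007], [0.705, -0.709, -0.006], [0.001, 0.009, -1.0]]
ft_force: [0.6, -0.5, -2.8]
gripper_width: 0.411
```

>>> step_arm(
  increments=[
    {"hand": 1,"tx": 0,"ty": 0,"tz": -0.05,"wx": 0,"wy": 0,"wz": 0},
    {"hand": 1,"tx": 0,"ty": 0,"tz": -0.12,"wx": 0,"wy": 0,"wz": 0},
    {"hand": 1,"tx": 0,"ty": 0,"tz": -0.16,"wx": 0,"wy": 0,"wz": 0},
    {"hand": 1,"tx": 0,"ty": 0,"tz": -0.16,"wx": 0,"wy": 0,"wz": 0},
    {"hand": 1,"tx": 0,"ty": 0,"tz": -0.16,"wx": 0,"wy": 0,"wz": 0},
    {"hand": 1,"tx": 0,"ty": 0,"tz": -0.12,"wx": 0,"wy": 0,"wz": 0},
  ],
)

```text
clock: 27.4
ee_pos: [0.4297, -0.337, 0.2133]
eef_rot: [[0.71, 0.705, -0.006], [0.705, -0.71, 0.01], [0.002, -0.012, -1.0]]
ft_force: [0.5, -0.2, -2.6]
gripper_width: 0.409
```

Run:
```python
from h import *
plan([.63,.225,.235],yaw=-.07)
```

```text
t27.4 [ 0.4297 -0.337   0.2133] [[0.71, 0.705, -0.006], [0.705, -0.71, 0.01], [0.002, -0.012, -1.0]] [ 0.5 -0.2 -2.6] 0.409 [-0.85  0.02  1.91  0.    1.22 -1.63]
dist mm 597.0 rot deg [-0.68  0.15 48.8 ] rows 14
tx:0.154 ty:-0.074 tz:-0.005 wx:-0.008 wy:0.002 wz:0.581
tx:0.149 ty:-0.083 tz:-0.005 wx:-0.008 wy:0.002 wz:0.581
tx:0.144 ty:-0.092 tz:-0.005 wx:-0.008 wy:0.002 wz:0.581
tx:0.138 ty:-0.100 tz:-0.005 wx:-0.008 wy:0.002 wz:0.581
tx:0.131 ty:-0.109 tz:-0.005 wx:-0.008 wy:0.002 wz:0.581
tx:0.125 ty:-0.116 tz:-0.005 wx:-0.008 wy:0.002 wz:0.581
tx:0.117 ty:-0.124 tz:-0.005 wx:-0.008 wy:0.002 wz:0.581
tx:0.110 ty:-0.131 tz:-0.005 wx:-0.008 wy:0.002 wz:0.581
tx:0.101 ty:-0.137 tz:-0.006 wx:-0.008 wy:0.002 wz:0.581
tx:0.093 ty:-0.143 tz:-0.006 wx:-0.008 wy:0.002 wz:0.581
tx:0.084 ty:-0.148 tz:-0.006 wx:-0.008 wy:0.002 wz:0.581
tx:0.075 ty:-0.153 tz:-0.006 wx:-0.008 wy:0.002 wz:0.581
tx:0.065 ty:-0.157 tz:-0.006 wx:-0.008 wy:0.002 wz:0.581
tx:0.056 ty:-0.161 tz:-0.006 wx:-0.008 wy:0.002 wz:0.581
```

>>> step_arm(
  increments=[
    {"hand": 1,"tx": 0.1,"ty": -0.04,"tz": -0.01,"wx": 0,"wy": 0,"wz": 0.58},
    {"hand": 1,"tx": 0.149,"ty": -0.083,"tz": -0.01,"wx": 0,"wy": 0,"wz": 0.58},
    {"hand": 1,"tx": 0.144,"ty": -0.092,"tz": -0.01,"wx": 0,"wy": 0,"wz": 0.58},
    {"hand": 1,"tx": 0.138,"ty": -0.1,"tz": -0.01,"wx": 0,"wy": 0,"wz": 0.58},
    {"hand": 1,"tx": 0.131,"ty": -0.109,"tz": -0.01,"wx": 0,"wy": 0,"wz": 0.58},
    {"hand": 1,"tx": 0.125,"ty": -0.116,"tz": -0.01,"wx": 0,"wy": 0,"wz": 0.58},
    {"hand": 1,"tx": 0.117,"ty": -0.124,"tz": -0.01,"wx": 0,"wy": 0,"wz": 0.58},
    {"hand": 1,"tx": 0.11,"ty": -0.131,"tz": -0.01,"wx": 0,"wy": 0,"wz": 0.58},
    {"hand": 1,"tx": 0.1,"ty": -0.137,"tz": -0.01,"wx": 0,"wy": 0,"wz": 0.58},
    {"hand": 1,"tx": 0.093,"ty": -0.143,"tz": -0.01,"wx": 0,"wy": 0,"wz": 0.58},
  ],
)

```text
clock: 28.4
ee_pos: [0.5758, 0.0558, 0.2515]
eef_rot: [[0.99, 0.139, 0.003], [0.139, -0.99, -0.002], [0.003, 0.003, -1.0]]
ft_force: [0.2, -0.2, -2.1]
gripper_width: 0.408
```

Run:
```python
from h import *
plan([.63,.22,.235],yaw=-.07)
```

```text
t28.4 [0.5758 0.0558 0.2515] [[0.99, 0.139, 0.003], [0.139, -0.99, -0.002], [0.003, 0.003, -1.0]] [ 0.2 -0.2 -2.1] 0.408 [-0.08  0.06  1.8  -0.    1.28 -0.22]
dist mm 173.6 rot deg [ 0.13 -0.18 11.98] rows 4
tx:0.076 ty:-0.155 tz:0.016 wx:0.005 wy:-0.008 wz:0.499
tx:0.068 ty:-0.159 tz:0.016 wx:0.005 wy:-0.008 wz:0.499
tx:0.060 ty:-0.162 tz:0.016 wx:0.005 wy:-0.008 wz:0.499
tx:0.051 ty:-0.165 tz:0.016 wx:0.005 wy:-0.008 wz:0.499
```

>>> step_arm(
  increments=[
    {"hand": 1,"tx": 0.076,"ty": -0.155,"tz": 0.01,"wx": 0,"wy": 0,"wz": 0.5},
    {"hand": 1,"tx": 0.068,"ty": -0.159,"tz": 0.01,"wx": 0,"wy": 0,"wz": 0.5},
    {"hand": 1,"tx": 0.06,"ty": -0.15,"tz": 0.01,"wx": 0,"wy": 0,"wz": 0.5},
    {"hand": 1,"tx": 0.05,"ty": -0.09,"tz": 0.01,"wx": 0,"wy": 0,"wz": 0.4},
    {"hand": 1,"tx": 0,"ty": 0,"tz": 0,"wx": 0,"wy": 0,"wz": 0},
  ],
)

```text
clock: 28.9
ee_pos: [0.6289, 0.2099, 0.2421]
eef_rot: [[0.998, -0.062, 0.001], [-0.062, -0.998, -0.001], [0.001, 0.001, -1.0]]
ft_force: [0.5, -0.1, -2.8]
gripper_width: 0.411
```

Run:
```python
from h import *
plan([.631,.232,.15],yaw=-.07)
snap('wrist','w17')
```

```text
t28.9 [0.6289 0.2099 0.2421] [[0.998, -0.062, 0.001], [-0.062, -0.998, -0.001], [0.001, 0.001, -1.0]] [ 0.5 -0.1 -2.8] 0.411 [ 0.17  0.25  1.6  -0.    1.29  0.23]
dist mm 94.7 rot deg [ 0.07 -0.08  0.43] rows 3
tx:0.001 ty:-0.030 tz:0.123 wx:0.004 wy:-0.004 wz:0.024
tx:0.001 ty:-0.030 tz:0.123 wx:0.004 wy:-0.004 wz:0.024
tx:0.001 ty:-0.030 tz:0.123 wx:0.004 wy:-0.004 wz:0.024
```

View pics/w17.png

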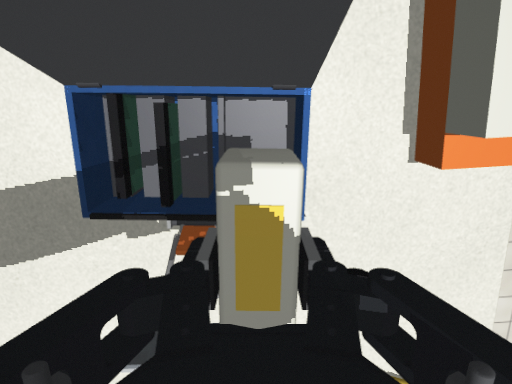

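>>> step_arm(
  increments=[
    {"hand": 1,"tx": 0.001,"ty": -0.025,"tz": 0.12,"wx": 0,"wy": 0,"wz": 0.02},
    {"hand": 1,"tx": 0.001,"ty": -0.025,"tz": 0.12,"wx": 0,"wy": 0,"wz": 0.02},
    {"hand": 1,"tx": 0.001,"ty": -0.02,"tz": 0.08,"wx": 0,"wy": 0,"wz": 0.02},
    {"hand": 1,"tx": 0,"ty": 0,"tz": 0,"wx": 0,"wy": 0,"wz": 0},
  ],
)

```text
clock: 29.35
ee_pos: [0.6294, 0.2228, 0.1624]
eef_rot: [[0.998, -0.069, 0.001], [-0.069, -0.998, -0.004], [0.001, 0.004, -1.0]]
ft_force: [-0.9, -0.0, -2.4]
gripper_width: 0.408
```

Run:
```python
from h import *
plan([.631,.2275,.11],yaw=-.07,n=1)
snap('wrist','w18')
```

```text
t29.4 [0.6294 0.2228 0.1624] [[0.998, -0.069, 0.001], [-0.069, -0.998, -0.004], [0.001, 0.004, -1.0]] [-0.9 -0.  -2.4] 0.408 [ 0.19  0.33  1.65 -0.    1.16  0.26]
dist mm 52.7 rot deg [ 0.23 -0.08  0.04] rows 1
tx:0.005 ty:-0.020 tz:0.210 wx:0.038 wy:-0.014 wz:0.007
```

View pics/w18.png

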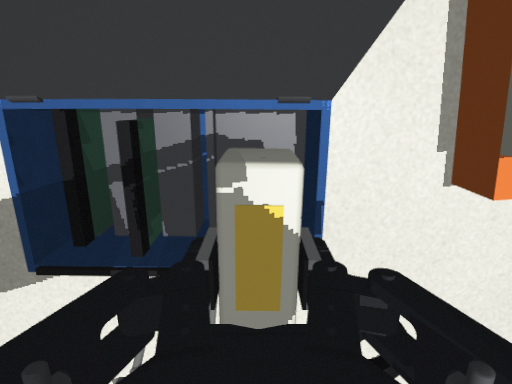

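>>> step_arm(
  increments=[
    {"hand": 1,"tx": 0.003,"ty": -0.014,"tz": 0.15,"wx": 0.03,"wy": -0.02,"wz": 0},
    {"hand": 1,"tx": -0.004,"ty": -0.006,"tz": 0.08,"wx": 0,"wy": -0.03,"wz": 0},
    {"hand": 1,"tx": -0.003,"ty": 0,"tz": 0,"wx": 0,"wy": -0.03,"wz": 0},
  ],
)

```text
clock: 29.7
ee_pos: [0.6337, 0.2254, 0.1134]
eef_rot: [[0.997, -0.071, 0.006], [-0.071, -0.997, 0.001], [0.006, -0.001, -1.0]]
ft_force: [-0.3, 0.1, -1.5]
gripper_width: 0.411
```

Run:
```python
from h import *
plan([.631,.2275,.07],yaw=-.07,n=1)
```

```text
t29.7 [0.6337 0.2254 0.1134] [[0.997, -0.071, 0.006], [-0.071, -0.997, 0.001], [0.006, -0.001, -1.0]] [-0.3  0.1 -1.5] 0.411 [ 0.19  0.39  1.67 -0.    1.07  0.26]
dist mm 43.5 rot deg [-0.08 -0.35 -0.07] rows 1
tx:-0.013 ty:-0.007 tz:0.173 wx:-0.013 wy:-0.058 wz:-0.012
```

>>> step_arm(
  increments=[
    {"hand": 1,"tx": -0.013,"ty": -0.007,"tz": 0.1,"wx": 0,"wy": -0.06,"wz": 0},
    {"hand": 1,"tx": -0.004,"ty": 0,"tz": 0.05,"wx": 0,"wy": -0.03,"wz": 0},
    {"hand": 1,"tx": -0.003,"ty": 0,"tz": 0,"wx": 0,"wy": 0,"wz": 0},
  ],
)

```text
clock: 30.0
ee_pos: [0.6332, 0.2262, 0.0829]
eef_rot: [[0.997, -0.073, 0.006], [-0.073, -0.997, 0.003], [0.006, -0.003, -1.0]]
ft_force: [-0.1, 0.3, -2.4]
gripper_width: 0.403
```

Run:
```python
from h import *
plan([.631,.2275,.065],yaw=-.07,n=1)
```

```text
t30.0 [0.6332 0.2262 0.0829] [[0.997, -0.073, 0.006], [-0.073, -0.997, 0.003], [0.006, -0.003, -1.0]] [-0.1  0.3 -2.4] 0.403 [0.19 0.42 1.69 0.   1.02 0.26]
dist mm 18.1 rot deg [-0.18 -0.35 -0.15] rows 1
tx:-0.010 ty:-0.004 tz:0.072 wx:-0.031 wy:-0.058 wz:-0.025
```

>>> step_arm(
  increments=[
    {"hand": 1,"tx": -0.01,"ty": -0.004,"tz": 0.05,"wx": -0.03,"wy": -0.06,"wz": -0.02},
    {"hand": 1,"tx": -0.003,"ty": 0,"tz": 0.02,"wx": 0,"wy": -0.02,"wz": 0},
  ],
)

```text
clock: 30.2
ee_pos: [0.6324, 0.2275, 0.0689]
eef_rot: [[0.997, -0.071, 0.004], [-0.071, -0.998, 0.001], [0.003, -0.001, -1.0]]
ft_force: [-0.2, 0.5, -3.6]
gripper_width: 0.407
```

>>> step_arm(
  increments=[
    {"hand": 1,"tx": -0.003,"ty": 0,"tz": 0.015,"wx": 0,"wy": -0.02,"wz": 0},
  ],
)

```text
clock: 30.3
ee_pos: [0.6323, 0.2277, 0.0658]
eef_rot: [[0.998, -0.071, 0.003], [-0.071, -0.998, 0.002], [0.003, -0.002, -1.0]]
ft_force: [0.1, -0.1, -2.1]
gripper_width: 0.408
```

>>> step_arm(
  increments=[
    {"hand": 1,"tx": -0.003,"ty": 0,"tz": 0.012,"wx": 0,"wy": -0.02,"wz": 0},
  ],
)

```text
clock: 30.4
ee_pos: [0.632, 0.2279, 0.0644]
eef_rot: [[0.998, -0.07, 0.001], [-0.07, -0.998, 0.001], [0.001, -0.002, -1.0]]
ft_force: [-3.9, -0.0, 8.8]
gripper_width: 0.412
```

>>> step_arm(
  increments=[
    {"hand": 0,"tx": 0,"ty": 0,"tz": 0,"wx": 0,"wy": 0,"wz": 0},
    {"hand": -0.02,"tx": 0,"ty": 0,"tz": 0,"wx": 0,"wy": 0,"wz": 0},
    {"hand": -0.02,"tx": 0,"ty": 0,"tz": -0.04,"wx": 0,"wy": 0,"wz": 0},
    {"hand": -0.02,"tx": 0,"ty": 0,"tz": -0.1,"wx": 0,"wy": 0,"wz": 0},
    {"hand": -0.02,"tx": 0,"ty": 0,"tz": -0.15,"wx": 0,"wy": 0,"wz": 0},
    {"hand": 0,"tx": 0,"ty": 0.03,"tz": -0.15,"wx": 0,"wy": 0,"wz": 0},
    {"hand": 0.5,"tx": 0,"ty": 0.08,"tz": -0.12,"wx": 0,"wy": 0,"wz": 0},
    {"hand": 1,"tx": -0.05,"ty": 0.12,"tz": -0.06,"wx": 0,"wy": 0,"wz": 0},
    {"hand": 1,"tx": -0.05,"ty": 0.12,"tz": -0.04,"wx": 0,"wy": 0,"wz": 0},
  ],
)

```text
clock: 31.3
ee_pos: [0.6026, 0.1431, 0.2419]
eef_rot: [[0.998, -0.065, 0.01], [-0.065, -0.998, 0.003], [0.01, -0.004, -1.0]]
ft_force: [0.4, -0.6, -0.5]
gripper_width: 0.006
```

Run:
```python
from h import *
st();snap('wrist','w19')
```

```text
t31.3 [0.6026 0.1431 0.2419] [[0.998, -0.065, 0.01], [-0.065, -0.998, 0.003], [0.01, -0.004, -1.0]] [ 0.4 -0.6 -0.5] 0.006 [0.07 0.15 1.72 0.   1.26 0.13]
```

View pics/w19.png

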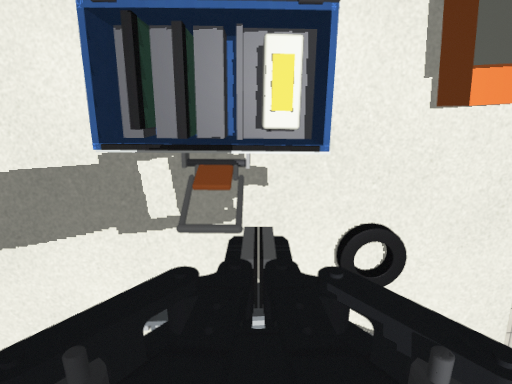

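Run:
```python
from h import *
for p in [(104,222),(145,222),(145,268),(104,268)]: print('bin',onz('top',p,.07).round(3))
plan([.575,.25,.30],yaw=-.07)
```

```text
bin [0.46  0.544 0.07 ]
bin [0.465 0.406 0.07 ]
bin [0.317 0.399 0.07 ]
bin [0.31  0.536 0.07 ]
t31.4 [0.6022 0.1395 0.2444] [[0.998, -0.067, 0.012], [-0.067, -0.998, -0.0], [0.012, -0.001, -1.0]] [ 1.7 -1.1  1.3] 0.003 [ 0.06  0.15  1.72 -0.    1.27  0.13]
dist mm 126.6 rot deg [-0.05 -0.71  0.17] rows 3
tx:-0.045 ty:-0.145 tz:-0.075 wx:-0.003 wy:-0.039 wz:0.010
tx:-0.046 ty:-0.145 tz:-0.074 wx:-0.003 wy:-0.039 wz:0.010
tx:-0.046 ty:-0.144 tz:-0.074 wx:-0.003 wy:-0.039 wz:0.010
```

>>> step_arm(
  increments=[
    {"hand": 1,"tx": -0.03,"ty": -0.08,"tz": -0.12,"wx": 0,"wy": -0.04,"wz": 0},
    {"hand": 1,"tx": -0.045,"ty": -0.145,"tz": -0.12,"wx": 0,"wy": -0.04,"wz": 0},
    {"hand": 1,"tx": -0.05,"ty": -0.15,"tz": -0.06,"wx": 0,"wy": -0.04,"wz": 0},
    {"hand": 1,"tx": -0.05,"ty": -0.16,"tz": 0,"wx": 0,"wy": 0,"wz": 0},
    {"hand": 1,"tx": -0.05,"ty": -0.16,"tz": 0,"wx": 0,"wy": 0,"wz": 0},
    {"hand": 1,"tx": -0.05,"ty": -0.16,"tz": 0,"wx": 0,"wy": 0,"wz": 0},
    {"hand": 1,"tx": -0.05,"ty": -0.12,"tz": 0,"wx": 0,"wy": 0,"wz": 0},
    {"hand": 1,"tx": 0,"ty": 0,"tz": 0,"wx": 0,"wy": 0,"wz": 0},
  ],
)

```text
clock: 32.15
ee_pos: [0.5367, 0.394, 0.3362]
eef_rot: [[0.997, -0.076, 0.018], [-0.076, -0.997, 0.009], [0.017, -0.01, -1.0]]
ft_force: [0.1, 0.2, 0.3]
gripper_width: -0.001
```

Run:
```python
from h import *
plan([.529,.41,.30],yaw=-.07)
snap('scene','sc7');crop('pics/sc7.png','pics/sc7c.png',220,40,200,180,4)
```

```text
t32.1 [0.5367 0.394  0.3362] [[0.997, -0.076, 0.018], [-0.076, -0.997, 0.009], [0.017, -0.01, -1.0]] [0.1 0.2 0.3] -0.001 [ 0.48  0.2   1.49 -0.    1.43  0.56]
dist mm 40.3 rot deg [-0.57 -0.97 -0.37] rows 1
tx:-0.038 ty:-0.060 tz:0.145 wx:-0.095 wy:-0.162 wz:-0.061
```

View pics/sc7c.png

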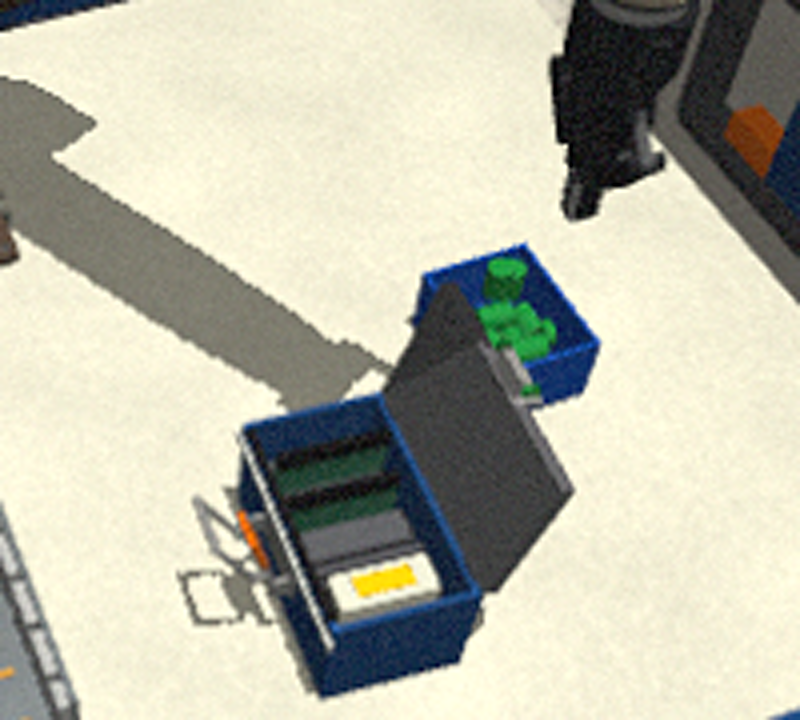

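```bash
cat >> h.py <<'E'
CC=np.array([.5675,.2370,0]);CY=-.07
def cw(x,y,z): # case->world
    return CC+np.array([np.cos(CY)*x-np.sin(CY)*y,np.sin(CY)*x+np.cos(CY)*y,z])
def lidpt(x,r,h,th): # r from hinge, h outward thickness
    return cw(x,.062-r*np.cos(th)+h*np.sin(th),.105+r*np.sin(th)+h*np.cos(th))
E
python3 - <<'E'
from h import *
for th in (1.7,1.8,1.9,2.0): print(th,[((proj('scene',lidpt(x,.124,h,th))[0]-[220,40])*4).round(0) for x in(-.109,.109) for h in (0,.013)], lidpt(-.05,.124,.013,th).round(3))
E
```

```text
1.7 [array([417., 283.]), array([432., 281.]), array([536., 494.]), array([552., 492.])] [0.524 0.331 0.226]
1.8 [array([431., 282.]), array([445., 281.]), array([551., 492.]), array([566., 491.])] [0.525 0.343 0.223]
1.9 [array([444., 282.]), array([458., 283.]), array([565., 491.]), array([579., 491.])] [0.526 0.355 0.218]
2.0 [array([457., 283.]), array([469., 285.]), array([578., 491.]), array([591., 492.])] [0.526 0.366 0.212]
```

>>> step_arm(
  increments=[
    {"hand": 1,"tx": -0.02,"ty": 0,"tz": 0.14,"wx": -0.09,"wy": -0.16,"wz": -0.06},
    {"hand": 1,"tx": -0.01,"ty": 0,"tz": 0.17,"wx": 0,"wy": -0.03,"wz": 0},
    {"hand": 1,"tx": -0.005,"ty": 0,"tz": 0.17,"wx": 0,"wy": -0.03,"wz": 0},
    {"hand": 1,"tx": 0,"ty": 0,"tz": 0.1,"wx": 0,"wy": -0.03,"wz": 0},
    {"hand": 1,"tx": 0,"ty": 0,"tz": 0,"wx": 0,"wy": 0,"wz": 0},
  ],
)

```text
clock: 32.7
ee_pos: [0.5338, 0.3894, 0.1937]
eef_rot: [[0.997, -0.075, 0.002], [-0.075, -0.997, 0.002], [0.002, -0.003, -1.0]]
ft_force: [0.0, -0.3, -0.2]
gripper_width: -0.0
```

Run:
```python
from h import *
plan([.522,.33,.19],yaw=-.07,step=.02)
```

```text
t32.7 [0.5338 0.3894 0.1937] [[0.997, -0.075, 0.002], [-0.075, -0.997, 0.002], [0.002, -0.003, -1.0]] [ 0.  -0.3 -0.2] -0.0 [0.48 0.28 1.65 0.   1.2  0.55]
dist mm 60.6 rot deg [-0.15 -0.1  -0.29] rows 4
tx:-0.007 ty:0.060 tz:0.004 wx:-0.006 wy:-0.004 wz:-0.012
tx:-0.007 ty:0.060 tz:0.004 wx:-0.006 wy:-0.004 wz:-0.012
tx:-0.007 ty:0.060 tz:0.004 wx:-0.006 wy:-0.004 wz:-0.012
tx:-0.008 ty:0.060 tz:0.004 wx:-0.006 wy:-0.004 wz:-0.012
```

>>> step_arm(
  increments=[
    {"hand": 1,"tx": -0.005,"ty": 0.07,"tz": 0,"wx": 0,"wy": 0,"wz": 0},
    {"hand": 1,"tx": -0.005,"ty": 0.08,"tz": 0,"wx": 0,"wy": 0,"wz": 0},
    {"hand": 1,"tx": -0.005,"ty": 0.08,"tz": 0,"wx": 0,"wy": 0,"wz": 0},
  ],
)

```text
clock: 33.0
ee_pos: [0.5289, 0.3326, 0.1995]
eef_rot: [[0.997, -0.076, 0.01], [-0.076, -0.997, 0.011], [0.009, -0.011, -1.0]]
ft_force: [0.6, 3.4, 3.0]
gripper_width: 0.001
```

>>> step_arm(
  increments=[
    {"hand": 1,"tx": -0.005,"ty": 0.08,"tz": 0,"wx": 0,"wy": 0,"wz": 0},
    {"hand": 1,"tx": -0.005,"ty": 0.08,"tz": 0,"wx": 0,"wy": 0,"wz": 0},
    {"hand": 1,"tx": -0.005,"ty": 0.08,"tz": 0,"wx": 0,"wy": 0,"wz": 0},
  ],
)

```text
clock: 33.3
ee_pos: [0.5243, 0.2726, 0.2073]
eef_rot: [[0.997, -0.079, 0.023], [-0.08, -0.997, 0.022], [0.021, -0.024, -0.999]]
ft_force: [0.6, 1.8, -0.2]
gripper_width: -0.001
```

>>> step_arm(
  increments=[
    {"hand": 1,"tx": -0.01,"ty": 0.08,"tz": 0.03,"wx": -0.1,"wy": -0.15,"wz": 0},
    {"hand": 1,"tx": -0.005,"ty": 0.08,"tz": 0.05,"wx": -0.1,"wy": -0.05,"wz": 0},
    {"hand": 1,"tx": -0.005,"ty": 0.06,"tz": 0.05,"wx": 0,"wy": 0,"wz": 0},
  ],
)

```text
clock: 33.6
ee_pos: [0.5208, 0.2167, 0.1847]
eef_rot: [[0.996, -0.083, 0.019], [-0.083, -0.996, 0.011], [0.018, -0.012, -1.0]]
ft_force: [0.8, 0.8, 0.6]
gripper_width: -0.002
```

Run:
```python
from h import *
plan([.52,.20,.16],yaw=-.07,step=.02)
snap('scene','sc8');crop('pics/sc8.png','pics/sc8c.png',220,60,180,160,4)
```

```text
t33.6 [0.5208 0.2167 0.1847] [[0.996, -0.083, 0.019], [-0.083, -0.996, 0.011], [0.018, -0.012, -1.0]] [0.8 0.8 0.6] -0.002 [0.21 0.07 1.91 0.01 1.14 0.29]
dist mm 29.8 rot deg [-0.7  -1.05 -0.77] rows 2
ty:0.034 tz:0.049 wx:-0.058 wy:-0.088 wz:-0.064
tx:0.001 ty:0.034 tz:0.049 wx:-0.058 wy:-0.088 wz:-0.064
```

View pics/sc8c.png

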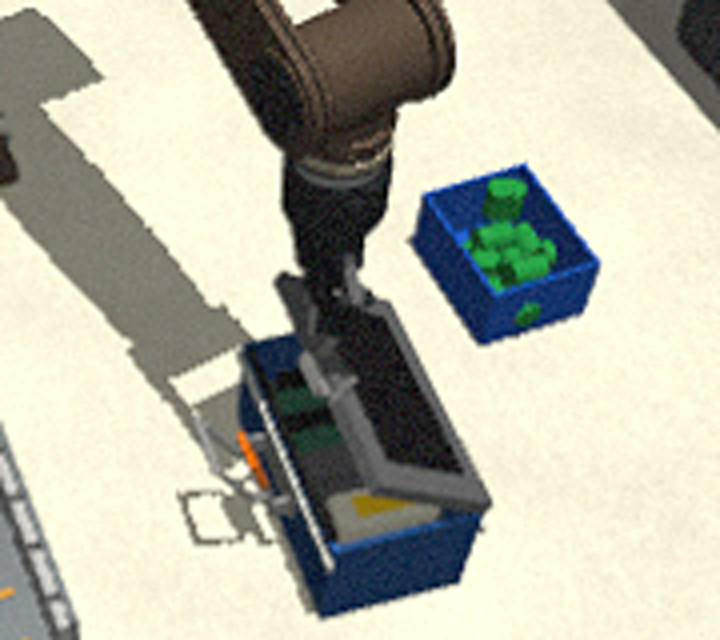

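>>> step_arm(
  increments=[
    {"hand": 1,"tx": 0,"ty": 0.04,"tz": 0.06,"wx": -0.06,"wy": -0.1,"wz": -0.06},
    {"hand": 1,"tx": 0,"ty": 0.03,"tz": 0.07,"wx": -0.06,"wy": -0.08,"wz": -0.06},
    {"hand": 1,"tx": 0,"ty": 0.01,"tz": 0.06,"wx": 0,"wy": 0,"wz": 0},
  ],
)

```text
clock: 33.95
ee_pos: [0.5205, 0.1928, 0.1358]
eef_rot: [[0.997, -0.072, 0.001], [-0.072, -0.997, -0.003], [0.001, 0.003, -1.0]]
ft_force: [-0.2, -0.3, 0.9]
gripper_width: -0.001
```

Run:
```python
from h import *
plan([.52,.193,.125],yaw=-.07,step=.02)
```

```text
t34.0 [0.5205 0.1928 0.1358] [[0.997, -0.072, 0.001], [-0.072, -0.997, -0.003], [0.001, 0.003, -1.0]] [-0.2 -0.3  0.9] -0.001 [ 0.17  0.12  1.95 -0.    1.07  0.25]
dist mm 10.8 rot deg [ 0.19 -0.08 -0.09] rows 1
tx:-0.002 ty:-0.001 tz:0.043 wx:0.031 wy:-0.013 wz:-0.015
```

>>> step_arm(
  increments=[
    {"hand": 1,"tx": 0,"ty": 0,"tz": 0.04,"wx": 0.03,"wy": 0,"wz": 0},
    {"hand": 1,"tx": 0,"ty": 0,"tz": 0.03,"wx": 0,"wy": 0,"wz": 0},
  ],
)

```text
clock: 34.15
ee_pos: [0.52, 0.1914, 0.116]
eef_rot: [[0.998, -0.07, -0.002], [-0.07, -0.998, -0.004], [-0.002, 0.004, -1.0]]
ft_force: [-6.3, -5.7, 24.1]
gripper_width: -0.0
```

>>> step_arm(
  increments=[
    {"hand": 1,"tx": 0,"ty": 0,"tz": 0.02,"wx": 0,"wy": 0,"wz": 0},
  ],
)

```text
clock: 34.25
ee_pos: [0.5203, 0.1913, 0.1158]
eef_rot: [[0.998, -0.07, -0.007], [-0.07, -0.998, -0.005], [-0.006, 0.006, -1.0]]
ft_force: [-19.4, -4.6, 45.9]
gripper_width: 0.001
```

>>> step_arm(
  increments=[
    {"hand": 1,"tx": 0.02,"ty": 0,"tz": -0.1,"wx": 0,"wy": 0.05,"wz": 0},
    {"hand": 1,"tx": 0.04,"ty": 0.04,"tz": -0.14,"wx": 0,"wy": 0,"wz": 0},
    {"hand": 1,"tx": 0.04,"ty": 0.1,"tz": -0.14,"wx": 0,"wy": 0,"wz": 0},
    {"hand": 1,"tx": 0.04,"ty": 0.13,"tz": -0.1,"wx": 0,"wy": 0,"wz": 0},
    {"hand": 1,"tx": 0.02,"ty": 0.13,"tz": 0,"wx": 0,"wy": 0,"wz": 0},
    {"hand": 1,"tx": 0,"ty": 0.08,"tz": 0,"wx": 0,"wy": 0,"wz": 0},
    {"hand": 1,"tx": 0,"ty": 0,"tz": 0,"wx": 0,"wy": 0,"wz": 0},
  ],
)

```text
clock: 34.95
ee_pos: [0.5547, 0.0694, 0.2381]
eef_rot: [[0.998, -0.062, -0.002], [-0.062, -0.998, -0.006], [-0.002, 0.006, -1.0]]
ft_force: [0.3, 0.1, 0.5]
gripper_width: 0.005
```

Run:
```python
from h import *
st();snap('wrist','w20');snap('scene','sc9');crop('pics/sc9.png','pics/sc9c.png',220,110,160,140,5);snap('top','tp9');crop('pics/tp9.png','pics/tp9c.png',150,130,130,120,5)
```

```text
t35.0 [0.5547 0.0694 0.2381] [[0.998, -0.062, -0.002], [-0.062, -0.998, -0.006], [-0.002, 0.006, -1.0]] [0.3 0.1 0.5] 0.005 [-0.05  0.03  1.86 -0.01  1.26  0.01]
```

View pics/w20.png

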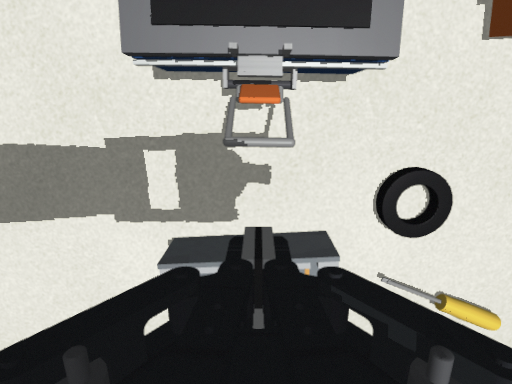

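View pics/sc9c.png

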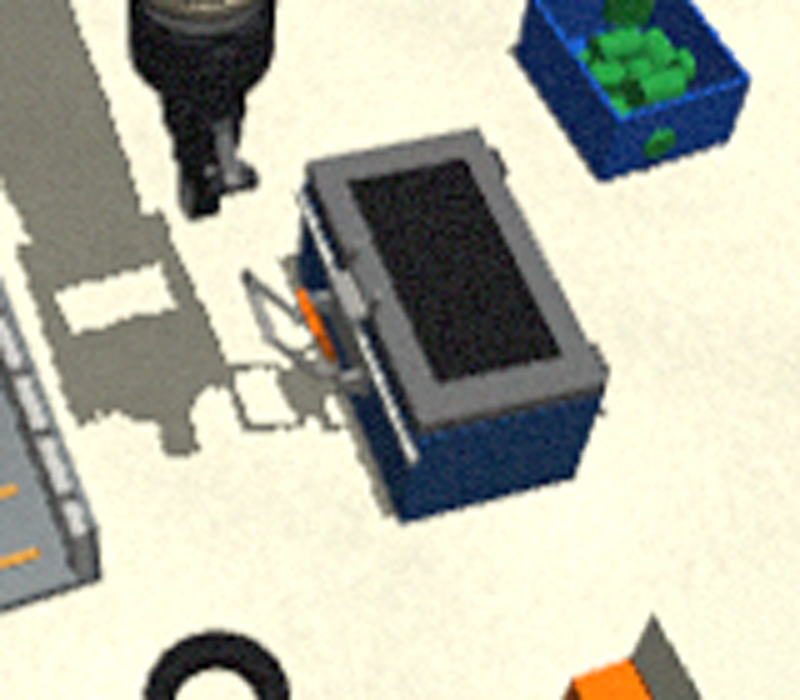

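View pics/tp9c.png

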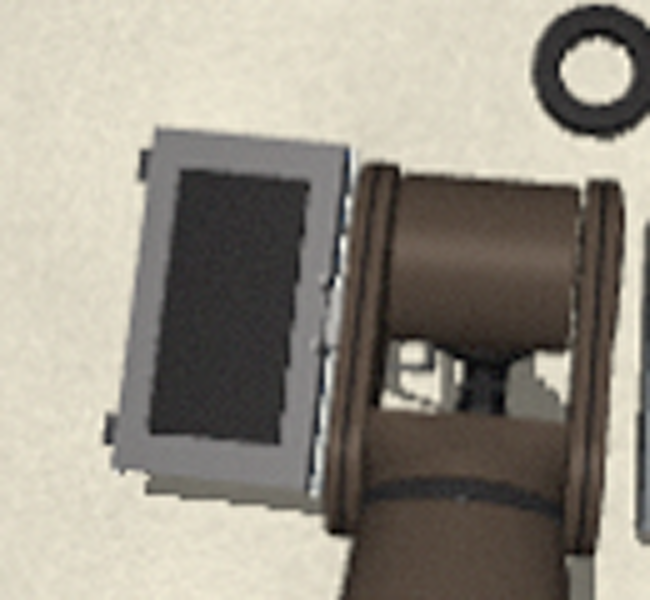

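Run:
```python
from h import *
crop('pics/w20.png','pics/w20c.png',210,30,110,130,6);crop('pics/w19.png','pics/w19c.png',165,140,110,100,7)
```

```text
(no output)
```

View pics/w20c.png

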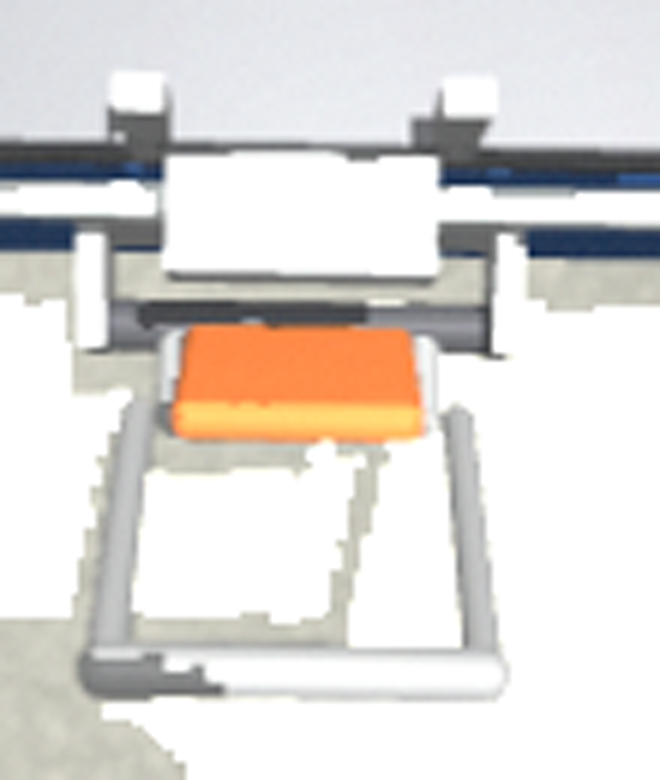

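View pics/w19c.png

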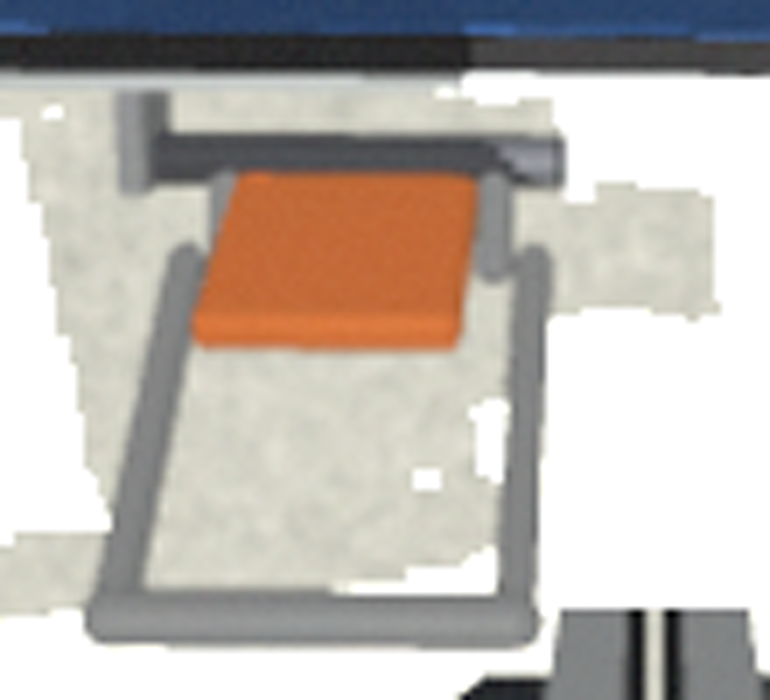

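```bash
cat >> h.py <<'E'
def wc(X):
    d=np.array(X)-CC; c,s=np.cos(CY),np.sin(CY); return np.array([c*d[0]+s*d[1],-s*d[0]+c*d[1],d[2]])*1e3
E
python3 - <<'E'
from h import *
a=lambda x,y:(210+(x+.5)/6-.5,30+(y+.5)/6-.5)
b=lambda x,y:(165+(x+.5)/7-.5,140+(y+.5)/7-.5)
A=pickle.load(open('w20.pkl','rb'));B=pickle.load(open('w19.pkl','rb'))
for nm,p,q in [('barL',(82,673),(87,617)),('barR',(508,673),(540,625)),('tipL',(172,420),(192,333)),('tipR',(425,420),(462,333)),('pivL',(110,325),(150,155))]:
    X,e=tri([ray('wrist',a(*p),A),ray('wrist',b(*q),B)]);print(nm,X.round(4),wc(X).round(1),np.round(e,4))
# keeper lip top front edge w20, at z~.123
print('lip edge',wc(W('w20',a(300,272),.123)),'lip L/R',wc(W('w20',a(165,275),.123)),wc(W('w20',a(438,275),.123)))
print('posts',wc(W('w20',a(140,90),.135)),wc(W('w20',a(470,92),.135)))
for z in (.125,.135,.145):print(z,wc(W('w20',a(295,673),z)))
E
```

```text
barL [0.5282 0.1101 0.1257] [ -30.3 -129.3  125.7] [0.0001 0.0001]
barR [0.5868 0.1068 0.1297] [  28.3 -128.5  129.7] [0.0002 0.0002]
tipL [0.5424 0.1431 0.1092] [-18.4 -95.4 109.2] [0.0001 0.0001]
tipR [0.5783 0.1409 0.1098] [ 17.5 -95.1 109.8] [0.0002 0.0002]
pivL [0.5301 0.1602 0.0654] [-31.9 -79.3  65.4] [0.0007 0.0007]
lip edge [ -0.54191736 -76.62555922 123.        ] lip L/R [-18.44704026 -77.17925049 123.        ] [ 17.71842511 -76.8489259  123.        ]
posts [-20.47939923 -56.77142069 135.        ] [ 20.11026196 -56.63212307 135.        ]
0.125 [  -0.76736107 -129.17000874  125.        ]
0.135 [  -0.7445431  -128.06570835  135.        ]
0.145 [  -0.82148023 -126.96840225  145.        ]
```

Run:
```python
from h import *
print(cw(0,-.165,.117),cw(0,-.112,.117),cw(0,-.085,.13),cw(0,-.076,.15))
plan(cw(0,-.165,.117),yaw=-.07)
```

```text
[0.55595943 0.07240408 0.117     ] [0.5596664  0.12527429 0.117     ] [0.56155486 0.15220816 0.13      ] [0.56218434 0.16118612 0.15      ]
t35.1 [0.5539 0.0717 0.2373] [[0.998, -0.059, -0.004], [-0.059, -0.998, -0.005], [-0.004, 0.005, -1.0]] [-0.1 -0.7 -1.1] 0.003 [-0.05  0.03  1.86 -0.01  1.26  0.01]
dist mm 120.3 rot deg [0.28 0.23 0.62] rows 3
tx:0.003 ty:-0.002 tz:0.160 wx:0.016 wy:0.013 wz:0.034
tx:0.003 ty:-0.002 tz:0.160 wx:0.016 wy:0.013 wz:0.034
tx:0.003 ty:-0.001 tz:0.160 wx:0.016 wy:0.013 wz:0.034
```

>>> step_arm(
  increments=[
    {"hand": 1,"tx": 0.003,"ty": 0,"tz": 0.16,"wx": 0.02,"wy": 0.01,"wz": 0.03},
    {"hand": 1,"tx": 0.0,"ty": 0,"tz": 0.16,"wx": 0.02,"wy": 0.0,"wz": 0.03},
    {"hand": 1,"tx": 0,"ty": 0,"tz": 0.13,"wx": 0.02,"wy": 0,"wz": 0.03},
    {"hand": 1,"tx": 0,"ty": 0,"tz": 0,"wx": 0,"wy": 0,"wz": 0},
  ],
)

```text
clock: 35.5
ee_pos: [0.5548, 0.0769, 0.1214]
eef_rot: [[0.998, -0.062, -0.001], [-0.062, -0.998, 0.003], [-0.001, -0.003, -1.0]]
ft_force: [-1.2, 0.1, 0.1]
gripper_width: 0.003
```

Run:
```python
from h import *
plan(cw(0,-.165,.117),yaw=-.07,n=1);print(wc(read_state()['ee_pos']))
```

```text
t35.5 [0.5548 0.0769 0.1214] [[0.998, -0.062, -0.001], [-0.062, -0.998, 0.003], [-0.001, -0.003, -1.0]] [-1.2  0.1  0.1] 0.003 [-0.04  0.15  1.95  0.    1.04  0.02]
dist mm 6.4 rot deg [-0.19  0.04  0.43] rows 1
tx:0.006 ty:0.018 tz:0.018 wx:-0.032 wy:0.007 wz:0.072
[  -1.48620092 -160.60658509  121.4218929 ]
```

>>> step_arm(
  increments=[
    {"hand": 1,"tx": 0.005,"ty": -0.03,"tz": 0.018,"wx": -0.03,"wy": 0,"wz": 0.07},
    {"hand": 1,"tx": 0.0,"ty": -0.05,"tz": 0,"wx": 0,"wy": 0.0,"wz": 0},
    {"hand": 1,"tx": 0,"ty": -0.05,"tz": 0,"wx": 0,"wy": 0,"wz": 0},
    {"hand": 1,"tx": 0,"ty": -0.04,"tz": 0,"wx": 0,"wy": 0,"wz": 0},
  ],
)

```text
clock: 35.9
ee_pos: [0.5616, 0.1239, 0.1211]
eef_rot: [[0.998, -0.069, 0.005], [-0.069, -0.998, -0.0], [0.005, -0.0, -1.0]]
ft_force: [-0.1, -1.5, 0.7]
gripper_width: -0.002
```

Run:
```python
from h import *
plan(cw(0,-.108,.12),yaw=-.07,n=1);print(wc(read_state()['ee_pos']))
snap('scene','sc10');crop('pics/sc10.png','pics/sc10c.png',250,140,80,80,8)
```

```text
t35.9 [0.5616 0.1239 0.1211] [[0.998, -0.069, 0.005], [-0.069, -0.998, -0.0], [0.005, -0.0, -1.0]] [-0.1 -1.5  0.7] -0.002 [ 0.04  0.18  1.91 -0.    1.04  0.11]
dist mm 5.7 rot deg [-0.02 -0.29  0.08] rows 1
tx:-0.008 ty:-0.021 tz:0.004 wx:-0.003 wy:-0.048 wz:0.013
[   2.06649738 -113.18949323  121.10501811]
```

View pics/sc10c.png

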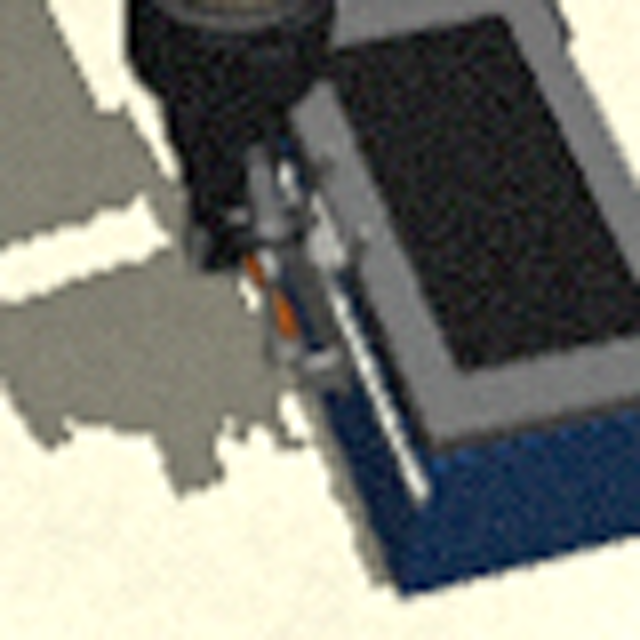

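>>> step_arm(
  increments=[
    {"hand": 1,"tx": -0.008,"ty": -0.005,"tz": -0.045,"wx": 0,"wy": -0.04,"wz": 0},
    {"hand": 1,"tx": 0.0,"ty": -0.04,"tz": 0,"wx": 0,"wy": 0.0,"wz": 0},
    {"hand": 1,"tx": 0,"ty": -0.04,"tz": 0,"wx": 0,"wy": 0,"wz": 0},
  ],
)

```text
clock: 36.25
ee_pos: [0.5623, 0.1484, 0.1361]
eef_rot: [[0.998, -0.067, 0.005], [-0.067, -0.998, 0.001], [0.005, -0.002, -1.0]]
ft_force: [-0.2, 0.9, -0.0]
gripper_width: -0.001
```

Run:
```python
from h import *
plan(cw(0,-.085,.132),yaw=-.07,n=1);print(wc(read_state()['ee_pos']))
```

```text
t36.2 [0.5623 0.1484 0.1361] [[0.998, -0.067, 0.005], [-0.067, -0.998, 0.001], [0.005, -0.002, -1.0]] [-0.2  0.9 -0. ] -0.001 [0.08 0.18 1.89 0.   1.07 0.15]
dist mm 5.7 rot deg [-0.11 -0.31  0.14] rows 1
tx:-0.004 ty:-0.015 tz:0.016 wx:-0.018 wy:-0.051 wz:0.024
[  1.03510564 -88.79467341 136.11987756]
```

>>> step_arm(
  increments=[
    {"hand": 1,"tx": -0.004,"ty": -0.008,"tz": 0.02,"wx": -0.02,"wy": -0.05,"wz": 0.02},
    {"hand": 1,"tx": 0.0,"ty": -0.015,"tz": 0.0,"wx": 0,"wy": 0.0,"wz": 0},
  ],
)

```text
clock: 36.45
ee_pos: [0.5621, 0.1556, 0.1315]
eef_rot: [[0.998, -0.069, 0.001], [-0.069, -0.998, -0.0], [0.001, 0.0, -1.0]]
ft_force: [-1.0, -0.3, -0.2]
gripper_width: 0.002
```

Run:
```python
from h import *
st();print(wc(read_state()['ee_pos']))
snap('wrist','w21');crop('pics/w21.png','pics/w21c.png',180,80,160,190,4)
```

```text
t36.5 [0.5621 0.1556 0.1315] [[0.998, -0.069, 0.001], [-0.069, -0.998, -0.0], [0.001, 0.0, -1.0]] [-1.  -0.3 -0.2] 0.002 [ 0.1   0.19  1.89 -0.    1.07  0.17]
[  0.29852008 -81.62085665 131.52699676]
```

View pics/w21c.png

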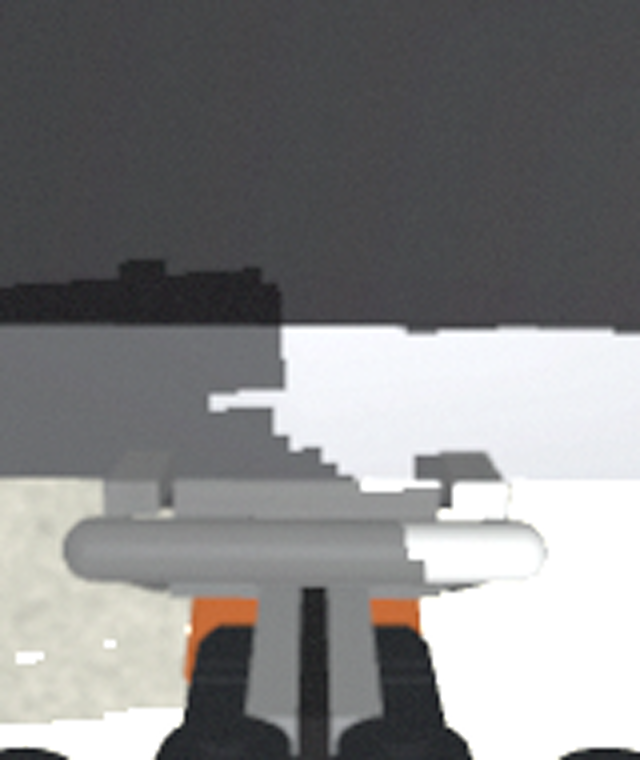

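Run:
```python
from h import *
w=lambda x,y:(180+(x+.5)/4-.5,80+(y+.5)/4-.5)
for z in (.130,.135): print(wc(W('w21',w(305,550),z)), 'post front', wc(W('w21',w(478,513),z)))
```

```text
[ -0.57287239 -67.60563451 130.        ] post front [ 20.84317292 -62.79595642 130.        ]
[ -0.59901442 -65.80304842 135.        ] post front [ 20.12573948 -61.14208543 135.        ]
```

>>> step_arm(
  increments=[
    {"hand": 1,"tx": 0,"ty": 0.02,"tz": -0.03,"wx": 0,"wy": 0,"wz": 0},
    {"hand": 1,"tx": 0.0,"ty": 0,"tz": -0.08,"wx": 0,"wy": 0.0,"wz": 0},
    {"hand": 1,"tx": 0.0,"ty": -0.03,"tz": 0,"wx": 0,"wy": 0.0,"wz": 0},
  ],
)

```text
clock: 36.8
ee_pos: [0.5621, 0.1575, 0.1595]
eef_rot: [[0.998, -0.07, -0.0], [-0.07, -0.998, 0.0], [-0.0, -0.0, -1.0]]
ft_force: [0.3, -0.0, 1.0]
gripper_width: -0.002
```

Run:
```python
from h import *
plan(cw(0,-.071,.15),yaw=-.07,n=1);print(wc(read_state()['ee_pos']))
```

```text
t36.8 [0.5621 0.1575 0.1595] [[0.998, -0.07, -0.0], [-0.07, -0.998, 0.0], [-0.0, -0.0, -1.0]] [ 0.3 -0.   1. ] -0.002 [0.1  0.16 1.87 0.   1.12 0.17]
dist mm 12.9 rot deg [-0.01  0.02  0.  ] rows 1
tx:-0.001 ty:-0.035 tz:0.038 wx:-0.001 wy:0.003 wz:0.001
[ 1.54471342e-01 -7.97248622e+01  1.59533338e+02]
```

>>> step_arm(
  increments=[
    {"hand": 1,"tx": 0,"ty": -0.037,"tz": 0.02,"wx": 0,"wy": 0,"wz": 0},
    {"hand": 1,"tx": -0.002,"ty": 0,"tz": 0.03,"wx": 0,"wy": -0.02,"wz": 0},
  ],
)

```text
clock: 37.0
ee_pos: [0.5629, 0.1677, 0.1473]
eef_rot: [[0.998, -0.07, 0.0], [-0.07, -0.998, 0.001], [0.0, -0.001, -1.0]]
ft_force: [-0.1, -0.6, 0.1]
gripper_width: -0.001
```

Run:
```python
from h import *
plan(cw(0,-.071,.13),yaw=-.07,n=1);print(wc(read_state()['ee_pos']))
```

```text
t37.0 [0.5629 0.1677 0.1473] [[0.998, -0.07, 0.0], [-0.07, -0.998, 0.001], [0.0, -0.001, -1.0]] [-0.1 -0.6  0.1] -0.001 [0.12 0.18 1.87 0.   1.1  0.19]
dist mm 17.3 rot deg [-0.06 -0.   -0.03] rows 1
tx:-0.001 ty:0.006 tz:0.069 wx:-0.010 wz:-0.005
[  0.2823158  -69.45235909 147.26794411]
```

>>> step_arm(
  increments=[
    {"hand": 1,"tx": -0.002,"ty": 0.004,"tz": 0.045,"wx": 0,"wy": -0.02,"wz": 0},
    {"hand": 1,"tx": -0.002,"ty": 0,"tz": 0.03,"wx": 0,"wy": -0.02,"wz": 0},
  ],
)

```text
clock: 37.2
ee_pos: [0.5625, 0.1682, 0.1274]
eef_rot: [[0.998, -0.07, -0.002], [-0.07, -0.998, 0.004], [-0.002, -0.004, -1.0]]
ft_force: [-0.1, 2.4, 7.7]
gripper_width: -0.001
```

>>> step_arm(
  increments=[
    {"hand": 1,"tx": -0.002,"ty": 0,"tz": 0.03,"wx": 0,"wy": -0.02,"wz": 0},
  ],
)

```text
clock: 37.3
ee_pos: [0.5629, 0.1687, 0.1213]
eef_rot: [[0.998, -0.07, -0.003], [-0.07, -0.998, 0.005], [-0.003, -0.004, -1.0]]
ft_force: [-5.9, -2.7, 21.9]
gripper_width: 0.002
```

Run:
```python
from h import *
plan(cw(0,-.071,.125),yaw=-.07,n=1);print(wc(read_state()['ee_pos']))
```

```text
t37.3 [0.5629 0.1687 0.1213] [[0.998, -0.07, -0.003], [-0.07, -0.998, 0.005], [-0.003, -0.004, -1.0]] [-5.9 -2.7 21.9] 0.002 [0.12 0.21 1.88 0.01 1.05 0.18]
dist mm 4.5 rot deg [-0.25  0.2  -0.  ] rows 1
tx:-0.001 ty:0.010 tz:-0.015 wx:-0.042 wy:0.033
[  0.17044135 -68.49993772 121.31951744]
```

>>> step_arm(
  increments=[
    {"hand": 1,"tx": 0,"ty": 0,"tz": -0.06,"wx": 0,"wy": 0,"wz": 0},
    {"hand": 1,"tx": 0,"ty": 0.08,"tz": -0.12,"wx": 0,"wy": 0,"wz": 0},
    {"hand": 1,"tx": 0,"ty": 0.14,"tz": -0.13,"wx": 0,"wy": 0,"wz": 0},
    {"hand": 1,"tx": 0,"ty": 0.14,"tz": -0.1,"wx": 0,"wy": 0,"wz": 0},
    {"hand": 1,"tx": 0,"ty": 0.06,"tz": 0,"wx": 0,"wy": 0,"wz": 0},
    {"hand": 1,"tx": 0,"ty": 0,"tz": 0,"wx": 0,"wy": 0,"wz": 0},
  ],
)

```text
clock: 37.9
ee_pos: [0.5525, 0.06, 0.2194]
eef_rot: [[0.998, -0.068, -0.016], [-0.068, -0.998, 0.002], [-0.016, -0.001, -1.0]]
ft_force: [-0.3, 0.7, -0.5]
gripper_width: -0.0
```

Run:
```python
from h import *
st();snap('wrist','w22');crop('pics/w22.png','pics/w22c.png',180,30,160,140,5)
snap('scene','sc11');crop('pics/sc11.png','pics/sc11c.png',250,140,90,80,8)
```

```text
t37.9 [0.5525 0.06   0.2194] [[0.998, -0.068, -0.016], [-0.068, -0.998, 0.002], [-0.016, -0.001, -1.0]] [-0.3  0.7 -0.5] -0.0 [-0.07  0.04  1.87  0.    1.24 -0.01]
```

View pics/w22c.png

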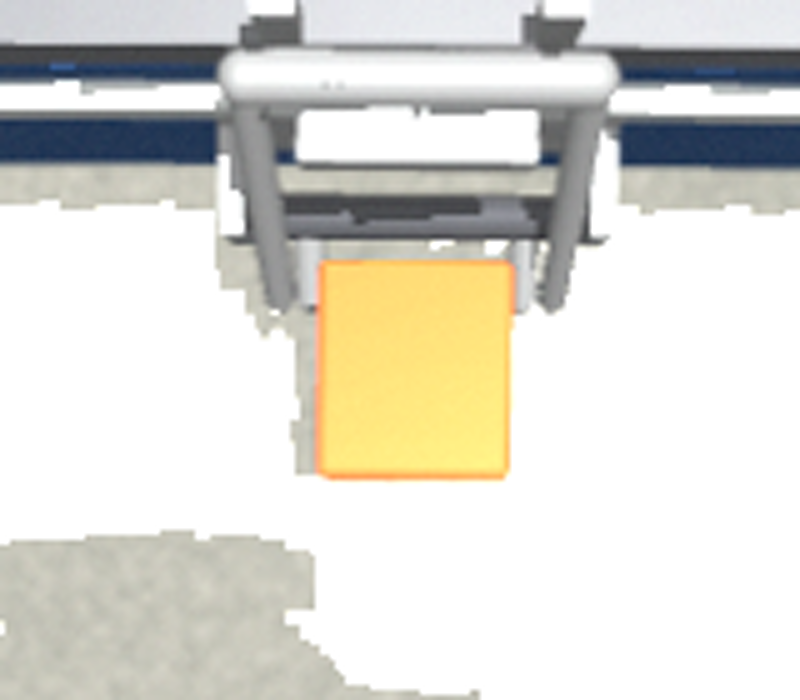

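View pics/sc11c.png

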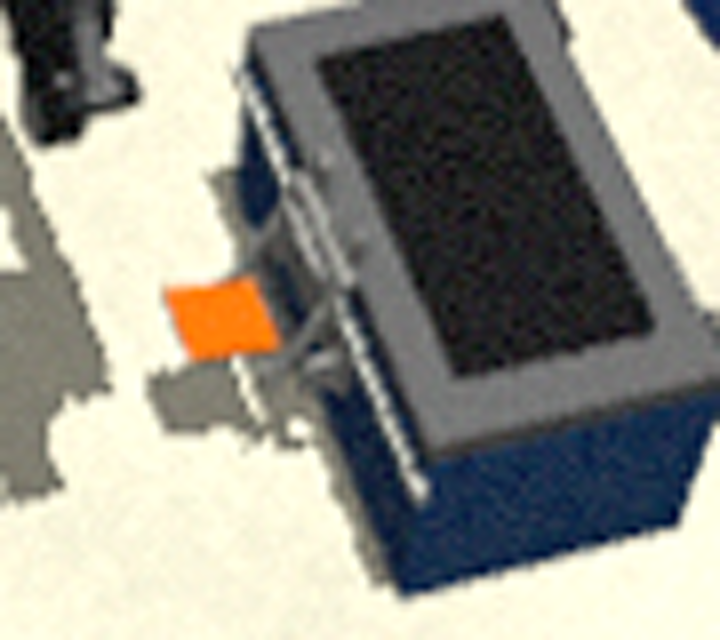

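Run:
```python
from h import *
plan(cw(0,-.125,.14),R=Rt(-.07,.6),n=7)
```

```text
t38.0 [0.5525 0.0617 0.219 ] [[0.998, -0.066, -0.017], [-0.066, -0.998, 0.003], [-0.017, -0.002, -1.0]] [-0.7 -0.4  0.8] -0.001 [-0.07  0.04  1.87  0.    1.24 -0.01]
dist mm 94.0 rot deg [34.27  1.02 -0.06] rows 7
tx:0.002 ty:-0.029 tz:0.045 wx:0.816 wy:0.024 wz:-0.001
tx:0.002 ty:-0.025 tz:0.047 wx:0.816 wy:0.024 wz:-0.001
tx:0.002 ty:-0.021 tz:0.049 wx:0.816 wy:0.024 wz:-0.001
tx:0.002 ty:-0.017 tz:0.051 wx:0.816 wy:0.024 wz:-0.001
tx:0.002 ty:-0.012 tz:0.052 wx:0.816 wy:0.024 wz:-0.001
tx:0.002 ty:-0.008 tz:0.053 wx:0.816 wy:0.024 wz:-0.001
tx:0.002 ty:-0.003 tz:0.054 wx:0.816 wy:0.024 wz:-0.001
```

>>> step_arm(
  increments=[
    {"hand": 1,"tx": 0.002,"ty": -0.029,"tz": 0.04,"wx": 0.82,"wy": 0.02,"wz": 0},
    {"hand": 1,"tx": 0.002,"ty": -0.025,"tz": 0.04,"wx": 0.82,"wy": 0.02,"wz": 0},
    {"hand": 1,"tx": 0.002,"ty": -0.021,"tz": 0.04,"wx": 0.82,"wy": 0.02,"wz": 0},
    {"hand": 1,"tx": 0.002,"ty": -0.017,"tz": 0.04,"wx": 0.82,"wy": 0.02,"wz": 0},
    {"hand": 1,"tx": 0.002,"ty": -0.012,"tz": 0.04,"wx": 0.82,"wy": 0.02,"wz": 0},
    {"hand": 1,"tx": 0.002,"ty": -0.008,"tz": 0.04,"wx": 0.82,"wy": 0.02,"wz": 0},
    {"hand": 1,"tx": 0,"ty": 0,"tz": 0,"wx": 0.6,"wy": 0.02,"wz": 0},
    {"hand": 1,"tx": 0,"ty": 0,"tz": 0,"wx": 0,"wy": 0,"wz": 0},
  ],
)

```text
clock: 38.8
ee_pos: [0.5499, 0.1168, 0.1502]
eef_rot: [[0.998, -0.063, 0.012], [-0.059, -0.818, 0.572], [-0.027, -0.572, -0.82]]
ft_force: [0.0, -0.1, -1.2]
gripper_width: 0.001
```

Run:
```python
from h import *
plan(cw(0,-.12,.11),R=Rt(-.07,.6),n=2);print(wc(read_state()['ee_pos']))
```

```text
t38.8 [0.5499 0.1168 0.1502] [[0.998, -0.063, 0.012], [-0.059, -0.818, 0.572], [-0.027, -0.572, -0.82]] [ 0.  -0.1 -1.2] 0.001 [-0.23  0.15  1.99  0.64  1.23 -0.45]
dist mm 41.2 rot deg [-0.5   1.62 -0.33] rows 2
tx:0.020 ty:0.044 tz:0.067 wx:-0.042 wy:0.135 wz:-0.027
tx:0.019 ty:0.044 tz:0.067 wx:-0.042 wy:0.135 wz:-0.027
[  -9.12194479 -121.09936036  150.1557876 ]
```

>>> step_arm(
  increments=[
    {"hand": 1,"tx": 0.02,"ty": 0.04,"tz": 0.06,"wx": -0.04,"wy": 0.14,"wz": -0.03},
    {"hand": 1,"tx": 0.01,"ty": 0.04,"tz": 0.07,"wx": -0.04,"wy": 0.1,"wz": -0.02},
    {"hand": 1,"tx": 0,"ty": 0,"tz": 0,"wx": 0,"wy": 0,"wz": 0},
  ],
)

```text
clock: 39.1
ee_pos: [0.5553, 0.1217, 0.1083]
eef_rot: [[0.998, -0.059, 0.031], [-0.066, -0.825, 0.562], [-0.008, -0.563, -0.827]]
ft_force: [-0.6, 1.0, 0.6]
gripper_width: 0.001
```

Run:
```python
from h import *
plan(cw(0,-.115,.075),R=Rt(-.07,.6),n=2);print(wc(read_state()['ee_pos']))
```

```text
t39.1 [0.5553 0.1217 0.1083] [[0.998, -0.059, 0.031], [-0.066, -0.825, 0.562], [-0.008, -0.563, -0.827]] [-0.6  1.   0.6] 0.001 [-0.22  0.21  2.    0.66  1.14 -0.5 ]
dist mm 33.5 rot deg [ 0.14  0.5  -0.04] rows 2
tx:0.009 ty:0.036 tz:0.056 wx:0.012 wy:0.042 wz:-0.004
tx:0.008 ty:0.036 tz:0.056 wx:0.012 wy:0.042 wz:-0.004
[  -4.0690871  -115.86451607  108.27173088]
```

>>> step_arm(
  increments=[
    {"hand": 1,"tx": 0.009,"ty": 0.04,"tz": 0.06,"wx": 0.01,"wy": 0.04,"wz": 0},
    {"hand": 1,"tx": 0.005,"ty": 0.04,"tz": 0.06,"wx": 0.01,"wy": 0.04,"wz": 0},
  ],
)

```text
clock: 39.3
ee_pos: [0.5606, 0.1235, 0.0745]
eef_rot: [[0.998, -0.054, 0.041], [-0.067, -0.824, 0.562], [0.004, -0.564, -0.826]]
ft_force: [-2.1, -2.0, 5.4]
gripper_width: 0.002
```

>>> step_arm(
  increments=[
    {"hand": 1,"tx": 0.005,"ty": 0.035,"tz": 0.06,"wx": 0.01,"wy": 0.04,"wz": 0},
    {"hand": 1,"tx": 0.005,"ty": 0.03,"tz": 0.06,"wx": 0.01,"wy": 0.04,"wz": 0},
  ],
)

```text
clock: 39.5
ee_pos: [0.5644, 0.1284, 0.0415]
eef_rot: [[0.997, -0.051, 0.049], [-0.07, -0.822, 0.565], [0.012, -0.567, -0.823]]
ft_force: [-0.8, -1.2, 2.6]
gripper_width: -0.002
```

Run:
```python
from h import *
plan(cw(0,-.114,.05),R=Rt(-.07,.6),n=2);print(wc(read_state()['ee_pos']))
snap('scene','sc12');crop('pics/sc12.png','pics/sc12c.png',230,120,110,100,7)
```

```text
t39.5 [0.5644 0.1284 0.0415] [[0.997, -0.051, 0.049], [-0.07, -0.822, 0.565], [0.012, -0.567, -0.823]] [-0.8 -1.2  2.6] -0.002 [-0.21  0.33  2.    0.72  1.02 -0.6 ]
dist mm 11.1 rot deg [-0.18 -0.55  0.38] rows 2
tx:-0.009 ty:-0.001 tz:-0.020 wx:-0.015 wy:-0.046 wz:0.032
tx:-0.009 ty:-0.001 tz:-0.020 wx:-0.015 wy:-0.046 wz:0.032
[   4.50365554 -108.59227453   41.45224434]
```

View pics/sc12c.png

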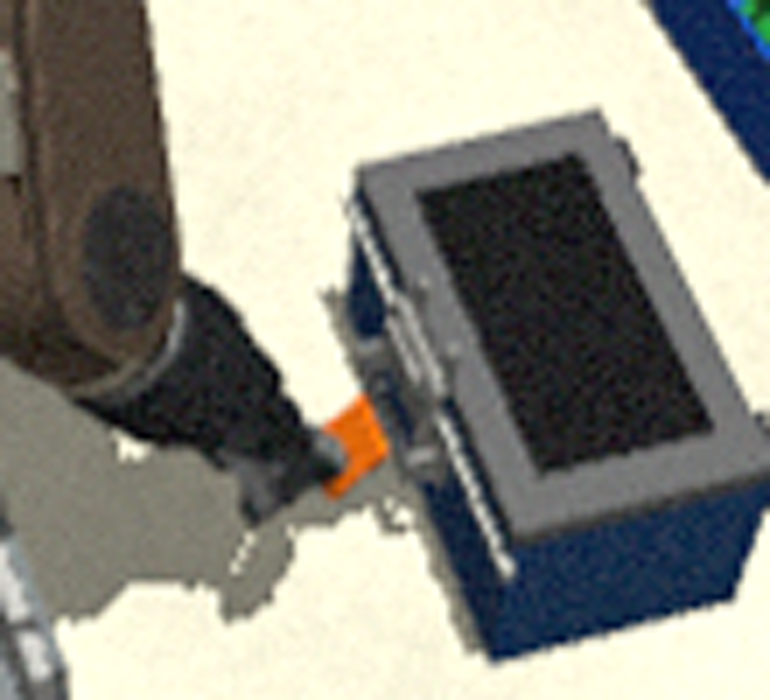

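>>> step_arm(
  increments=[
    {"hand": 1,"tx": -0.012,"ty": 0.02,"tz": 0.05,"wx": -0.02,"wy": -0.08,"wz": 0.05},
    {"hand": 1,"tx": -0.005,"ty": 0.005,"tz": 0.04,"wx": 0,"wy": -0.03,"wz": 0},
  ],
)

```text
clock: 39.75
ee_pos: [0.5651, 0.1299, 0.0263]
eef_rot: [[0.998, -0.044, 0.036], [-0.056, -0.827, 0.56], [0.005, -0.561, -0.828]]
ft_force: [-39.2, -60.5, 72.3]
gripper_width: -0.001
```

Run:
```python
from h import *
plan(cw(0,-.108,.027),R=Rt(-.07,.6),n=1);print(wc(read_state()['ee_pos']))
```

```text
t39.8 [0.5651 0.1299 0.0263] [[0.998, -0.044, 0.036], [-0.056, -0.827, 0.56], [0.005, -0.561, -0.828]] [-39.2 -60.5  72.3] -0.001 [-0.2   0.37  1.99  0.72  1.01 -0.61]
dist mm 5.2 rot deg [0.24 0.19 0.81] rows 1
tx:-0.020 ty:0.001 tz:-0.004 wx:0.039 wy:0.031 wz:0.136
[   5.05953063 -107.03154063   26.30258919]
```

>>> step_arm(
  increments=[
    {"hand": 1,"tx": 0,"ty": 0.01,"tz": -0.05,"wx": 0,"wy": 0,"wz": 0},
    {"hand": 1,"tx": 0,"ty": 0.05,"tz": -0.1,"wx": 0,"wy": 0,"wz": 0},
    {"hand": 1,"tx": 0,"ty": 0.03,"tz": -0.15,"wx": 0,"wy": 0,"wz": 0},
    {"hand": 1,"tx": 0,"ty": 0,"tz": -0.16,"wx": -0.8,"wy": 0,"wz": 0},
    {"hand": 1,"tx": 0,"ty": 0,"tz": -0.16,"wx": -0.9,"wy": 0,"wz": 0},
    {"hand": 1,"tx": 0,"ty": 0,"tz": -0.1,"wx": -0.9,"wy": 0,"wz": 0},
    {"hand": 1,"tx": 0,"ty": 0,"tz": 0,"wx": -0.9,"wy": 0,"wz": 0},
    {"hand": 1,"tx": 0,"ty": 0,"tz": 0,"wx": -0.9,"wy": 0,"wz": 0},
    {"hand": 1,"tx": 0,"ty": 0,"tz": 0,"wx": -0.9,"wy": 0,"wz": 0},
    {"hand": 1,"tx": 0,"ty": 0,"tz": 0,"wx": 0,"wy": 0,"wz": 0},
  ],
)

```text
clock: 40.75
ee_pos: [0.5621, 0.0087, 0.1803]
eef_rot: [[0.998, -0.061, 0.019], [-0.061, -0.998, 0.009], [0.018, -0.01, -1.0]]
ft_force: [0.4, 0.0, -0.3]
gripper_width: 0.003
```

Run:
```python
from h import *
st();snap('wrist','w23');crop('pics/w23.png','pics/w23c.png',130,0,260,190,3)
snap('scene','sc13');crop('pics/sc13.png','pics/sc13c.png',250,130,110,100,7)
```

```text
t40.8 [0.5621 0.0087 0.1803] [[0.998, -0.061, 0.019], [-0.061, -0.998, 0.009], [0.018, -0.01, -1.0]] [ 0.4  0.  -0.3] 0.003 [-0.17  0.08  1.91  0.01  1.13 -0.12]
```

View pics/w23.png

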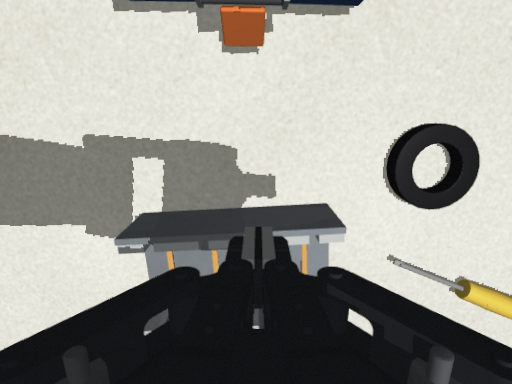

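View pics/sc13c.png

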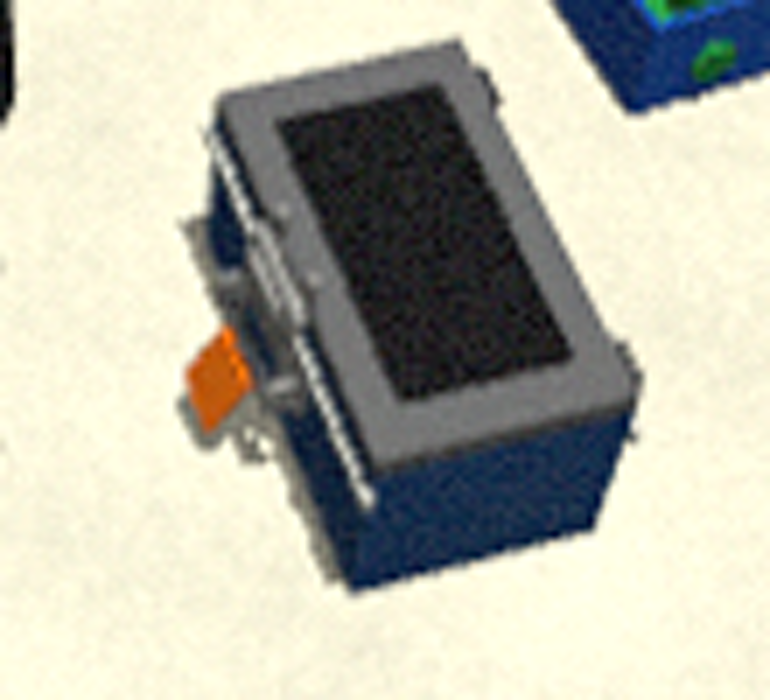

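Run:
```python
from h import *
c=pickle.load(open('w23.pkl','rb'))
for al in (2.3,2.4,2.5,2.6,2.62):
    e=np.array([np.sin(al),np.cos(al)]);n=np.array([-np.cos(al),np.sin(al)])
    out=[]
    for x in(-.018,.018):
        q=np.array([.080,.066])+.048*e+.003*n
        X=cw(x,-q[0],q[1]); out+= [proj('wrist',X,c)[0].round(1), ((proj('scene',X)[0]-[250,130])*7).round(0)]
    print(al,out)
im=cv2.imread('pics/w23.png').astype(int)
m=((im[:,:,2]-im[:,:,0])>60).astype(np.uint8); m[80:]=0
ys,xs=np.nonzero(m);print(xs.min(),xs.max(),ys.min(),ys.max())
im=cv2.imread('pics/sc13.png').astype(int)
m=((im[:,:,2]-im[:,:,0])>70)&(im[:,:,2]>110); m=m.astype(np.uint8);m[:165]=0;m[200:]=0;m[:,:265]=0;m[:,300:]=0
cnt=max(cv2.findContours(m,0,2)[0],key=cv2.contourArea);print(((cv2.approxPolyDP(cnt,2,True)[:,0]-[250,130])*7).tolist())
```

```text
2.3 [array([223.3,  58. ]), array([157., 369.]), array([264.4,  58.5]), array([180., 429.])]
2.4 [array([223.6,  54.9]), array([163., 372.]), array([264.3,  55.4]), array([186., 432.])]
2.5 [array([223.9,  51.4]), array([169., 374.]), array([264.2,  51.8]), array([193., 434.])]
2.6 [array([224.1,  47.4]), array([177., 376.]), array([264.1,  47.9]), array([200., 435.])]
2.62 [array([224.1,  46.6]), array([178., 376.]), array([264.1,  47.1]), array([202., 435.])]
220 265 6 45
[[224, 329], [189, 364], [203, 413], [245, 378]]
```

>>> step_arm(
  increments=[
    {"hand": 1,"tx": -0.02,"ty": -0.1,"tz": -0.08,"wx": 0,"wy": -0.1,"wz": 0},
    {"hand": 1,"tx": -0.01,"ty": -0.1,"tz": -0.08,"wx": 0,"wy": -0.05,"wz": 0},
    {"hand": 1,"tx": 0,"ty": 0,"tz": 0,"wx": 0,"wy": 0,"wz": 0},
  ],
)

```text
clock: 41.15
ee_pos: [0.5559, 0.0569, 0.2187]
eef_rot: [[0.998, -0.067, -0.004], [-0.067, -0.998, 0.017], [-0.005, -0.017, -1.0]]
ft_force: [0.1, -0.3, 0.5]
gripper_width: -0.004
```

Run:
```python
from h import *
st();snap('wrist','w24');crop('pics/w24.png','pics/w24c.png',150,0,210,140,3.7)
snap('top','tp14');crop('pics/tp14.png','pics/tp14c.png',150,100,250,170,3)
snap('scene','sc14');crop('pics/sc14.png','pics/sc14c.png',110,90,260,180,3)
```

```text
t41.1 [0.5559 0.0569 0.2187] [[0.998, -0.067, -0.004], [-0.067, -0.998, 0.017], [-0.005, -0.017, -1.0]] [ 0.1 -0.3  0.5] -0.004 [-0.09  0.04  1.88  0.02  1.23 -0.03]
```

View pics/w24c.png

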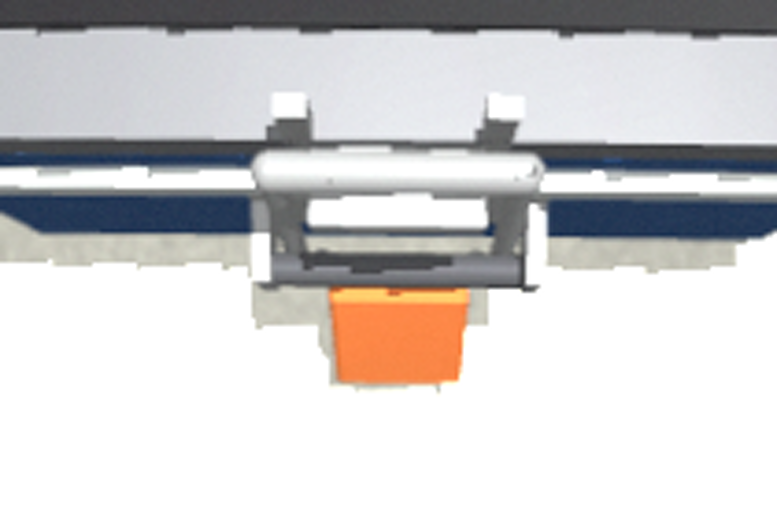

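View pics/tp14c.png

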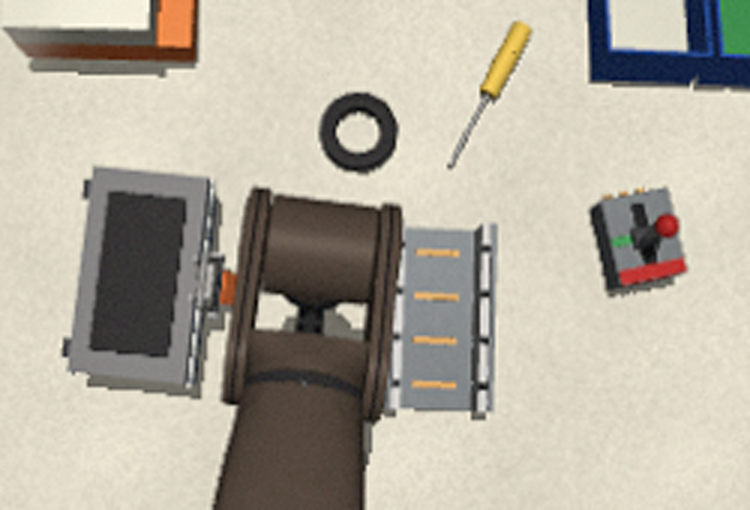

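View pics/sc14c.png

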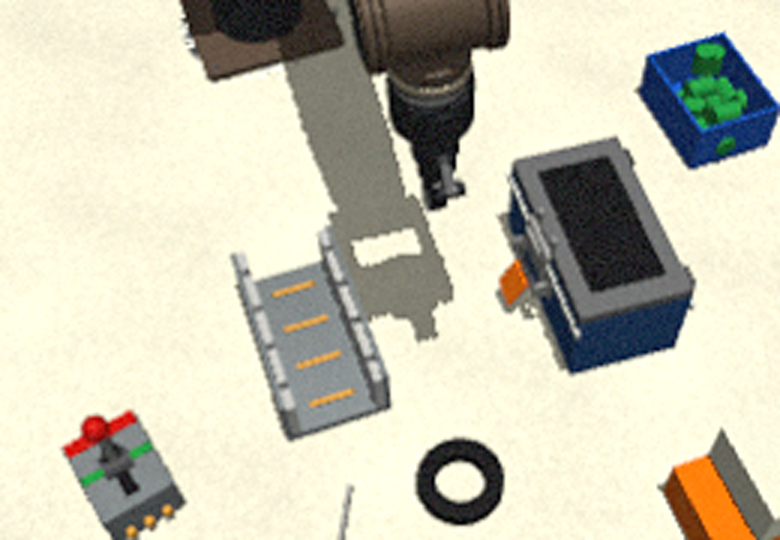

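Run:
```python
from h import *
print('ball',tri([ray('top',(150+(666-1)/3,100+(225-1)/3)),ray('scene',(110+(94-1)/3,90+(428-1)/3))]))
w=lambda x,y:(150+(x+.5)/3.7-.5,(y+.5)/3.7-.5)
print('bar',wc(W('w24',w(398,170),.116)),'ends',wc(W('w24',w(252,170),.116)),wc(W('w24',w(545,170),.116)))
c=pickle.load(open('w24.pkl','rb'));c2=pickle.load(open('sc14.pkl','rb'))
for th in (0,.043): print(th,(proj('wrist',lidpt(-.02,.118,.024,th),c)[0]).round(1),'lid edge',[(proj('wrist',lidpt(x,.124,.013,th),c)[0]).round(1) for x in(-.06,.06)], [((proj('scene',lidpt(x,.124,.013,th),c2)[0]-[110,90])*3).round(1) for x in(-.109,.109)])
print('lid top edge rows in w24:', w(100,140), w(650,144))
```

```text
ball (array([ 0.6322068 , -0.31360231,  0.14323104]), [np.float64(0.0015547296438855286), np.float64(0.0015547296438855349)])
bar [ -0.3155728  -66.98612105 116.        ] ends [-29.7834579  -67.04733876 116.        ] [ 29.3518225  -66.91091477 116.        ]
0 [228.8  24.6] lid edge [array([176.3,  37.8]), array([339. ,  38.2])] [array([511.7, 160.5]), array([581.1, 319. ])]
0.043 [228.1  20.6] lid edge [array([174.3,  35. ]), array([341. ,  35.4])] [array([512.5, 157.2]), array([582.3, 316. ])]
lid top edge rows in w24: (176.66216216216216, 37.47297297297297) (325.31081081081084, 38.55405405405405)
```

```bash
python3 -c "
from cell import close_job,read_state
print(close_job(), read_state()['clock'])"
```

```text
the job is handed in; nothing more can be done
the job is handed in; nothing more can be done
```

The job is done in the order asked and handed in after about 41 s of the 210 s allowed:

1. **Lever:** I set the supply lever upright.
2. **Boards:** only two were in the rack; they now stand in case slots 0 and 1.
3. **Brick:** it lies flat in the bay, and it was never knocked aside.
4. **Lid and latch:** the lid is shut, the loop is over the keeper, and the orange lever is pressed to its stop.

**Last checks (camera):**
- **Supply lever:** the knob is within about 1–2 mm of upright.
- **Boards:** the rack is empty. Each board met the slot floor with a clear force rise, and the first board's strip looked level at about the expected height. One rough two-view reading put one end of it about 1 cm low, so I trusted the other checks; I did not measure the second board's height.
- **Lid and loop:** the lid edge in the picture matches the pulled-tight angle. The loop bar sits behind the keeper lip, 67 mm out from the case centre, against the posts.
- **Latch lever:** it measures about 2.62 rad, fully down.
- **Bystanders:** the tape, screwdriver and bin were not touched.

**What did not go smoothly:**
- The first push on the supply lever slipped, and a finger pressed the knob with about 49 N. I re-centred it by closing the jaws.
- I opened the lid further with the first board's edge to make room for the gripper. That tipped the board about 13° in the grip, so I tilted the tool to insert it level.
- The force on the tool briefly reached about 100 N, under the 120 N limit, when the latch lever met its stop; the contact was at the fingertips.

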